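Set out glazed tiles and mugs to dry, then wind the drying timer

TASK

Put the freshly dipped pieces out to dry: stand every tile on edge in the wooden dowel rack, one to a slot, and hang every mug by its handle on the steel hooks of the mug stand, one to a hook. Only when all of them are up, wind the key of the drying timer clockwise, a part turn at a time, all the way to its stop. Leave the bowl, the glaze jar and the brush where they are.

Things in the scene. Friction and masses are not known exactly. Their poses are not given: they have to be found in the camera images.
- rack: Fixed wooden rack: board 190 (x) x 110 (y) x 14 mm with 16 upright dowels, 8 mm thick, 56 mm high over the table. Four slots along its y, 45 mm apart in x, each between two dowels in front and two behind (at y = +-20 mm), 22 mm clear, and between side rails 80 mm apart, 44 mm high. Tiles in it face along the rack's x. Origin: centre of underside, z up, x roughly away from the robot.
- slot0 (a point): Slot nearest the robot (rack x = -67.5 mm): centre of the slot on the top of the base board (14 mm above the table); axes as the rack's.
- slot1 (a point): Second slot (rack x = -22.5 mm), as slot0.
- slot2 (a point): Third slot (rack x = +22.5 mm), as slot0.
- slot3 (a point): Slot farthest from the robot (rack x = +67.5 mm), as slot0.
- tile_a: Loose flat terracotta tile 120 (x) x 64 (y) x 14 mm (z), about 0.2 kg, at the start lying flat on the table. Origin: centre of one large face, the lower one at the start, so the tile's middle is 7 mm along its own z; z is the normal of that face. May be absent.
- tile_b: Loose flat terracotta tile 120 (x) x 64 (y) x 14 mm (z), about 0.2 kg, at the start lying flat on the table. Origin: centre of one large face, the lower one at the start, so the tile's middle is 7 mm along its own z; z is the normal of that face. May be absent.
- tile_c: Loose flat terracotta tile 120 (x) x 64 (y) x 14 mm (z), about 0.2 kg, at the start lying flat on the table. Origin: centre of one large face, the lower one at the start, so the tile's middle is 7 mm along its own z; z is the normal of that face. May be absent.
- stand: Fixed dark wooden mug stand: 260 mm wide base, middle post, 240 mm crossbar (y), its top 223 mm above the table. Two steel hooks, 8 mm rods, stick out along its -x (roughly to the robot) at y = +85 and -85 mm: level, axis 210 mm high, to x = -100, then turned up to the tip at x = -119 mm, 15 mm higher. Origin on the table under the crossbar, z up.
- hook_l (a point): Hook at the stand's y = +85 mm: point on the rod's axis in the middle of the free level part, x = -70 mm, 210 mm above the table; axes as the stand's (the hook points along -x).
- hook_r (a point): Hook at the stand's y = -85 mm: as hook_l.
- mug_a: White ceramic mug, upright at the start, 66 mm diameter, 105 mm high, wall 4.5 mm, 0.28 kg. Origin: centre of underside, z up the mug, handle to its +y: a loop of 10 mm rod in its y-z plane, sticking out to y = 76; the opening spans y 33 to 66, z 27 to 87 mm, seen through along the mug's x. On a hook it hangs askew, free to swing. May be absent.
- mug_b: White ceramic mug, upright at the start, 66 mm diameter, 105 mm high, wall 4.5 mm, 0.28 kg. Origin: centre of underside, z up the mug, handle to its +y: a loop of 10 mm rod in its y-z plane, sticking out to y = 76; the opening spans y 33 to 66, z 27 to 87 mm, seen through along the mug's x. On a hook it hangs askew, free to swing. May be absent.
- mug_a_loop (a point): On mug_a: underside of the top bar of the handle, the point that rests on the hook (mug x 0, y 50, z 87 mm); axes as the mug's. May be absent.
- mug_b_loop (a point): On mug_b: underside of the top bar of the handle, the point that rests on the hook (mug x 0, y 50, z 87 mm); axes as the mug's. May be absent.
- timer: Fixed round white wind-up timer, 96 mm diameter, 52 mm high, with a flat key on top. Origin: centre of the underside, z up.
- key (a joint): Turn of the timer's key in rad, growing clockwise seen from above; 4.4 is the stop (fully wound), it starts between 0 and 0.5. The spring resists with up to 0.11 N m; the key stays where it is let go. The key's blade lies along the timer's x at 0, so its world yaw is the timer's yaw minus this value.
- key_grip (a point): On the key's vertical axis at the height to grip, 80 mm above the table. The blade is 60 mm long, 12 mm thick, from 60 to 96 mm above the table; the point's x runs along the blade and turns with it.
- bowl: Bystander: terracotta bowl, 110 mm diameter, 50 mm high. Origin: centre of the underside.
- glaze_jar: Bystander: grey jar, 72 mm diameter, 90 mm high. Origin: centre of the underside.
- brush: Bystander: brush, 180 mm long, lying on the table.
Not all that is in view belongs to the job. Leave any pink look-alike of the mug_b alone.

How it is judged (in metres and radians):
On the way, in this order (a step that is already met when the one before it is completed fails the run):
1. every tile stands on edge in a slot of the rack and every mug hangs by its handle on a hook, released, while the key is not yet wound (angle between tile_a's own z axis and vertical between 1.2908 and 1.8508 rad and angle between the z axis of each of tile_a, tile_b, tile_c and the x axis of rack, either way round below 0.3 rad and x of tile_a in the frame of rack between -0.095 and 0.095 m and y of tile_a in the frame of rack between -0.04 and 0.04 m and z of tile_a in the frame of rack between 0.038 and 0.085 m and linear speed of each of tile_a, tile_b, tile_c below 0.05 m/s and contact force between each of tile_a, tile_b, tile_c, mug_a, mug_b and the fingers below 0.1 N and angle between tile_b's own z axis and vertical between 1.2908 and 1.8508 rad and x of tile_b in the frame of rack between -0.095 and 0.095 m and y of tile_b in the frame of rack between -0.04 and 0.04 m and z of tile_b in the frame of rack between 0.038 and 0.085 m and angle between tile_c's own z axis and vertical between 1.2908 and 1.8508 rad and x of tile_c in the frame of rack between -0.095 and 0.095 m and y of tile_c in the frame of rack between -0.04 and 0.04 m and z of tile_c in the frame of rack between 0.038 and 0.085 m and (distance between mug_a_loop and hook_l below 0.045 m or distance between mug_a_loop and hook_r below 0.045 m) and height (world z) of each of mug_a, mug_b above 0.06 m and contact force between each of mug_a, mug_b and stand above 0.5 N and (distance between mug_b_loop and hook_l below 0.045 m or distance between mug_b_loop and hook_r below 0.045 m)), for 0.3 s.
2. then the timer's key is wound to its stop (value of joint key above 4.1 rad), for 0.2 s.
At the end, for the whole second after the job is handed in: Every tile stands on edge in a rack slot (faces within 16 degrees of vertical, square to the slots within 17 degrees); every mug hangs by its handle on a hook (handle top within 45 mm of the hook's middle, mug off the table); tiles still, all released; key wound past 4.1 rad (all of step 1 and value of joint key above 4.1 rad); the robot touches nothing.
It fails at once if the bowl is pushed away or knocked over (distance of bowl from where it was at the start of the episode above 0.04 m).
It fails at once if the glaze jar is pushed away or knocked over (distance of glaze_jar from where it was at the start of the episode above 0.04 m).
It fails at once if the brush is pushed away or knocked over (distance of brush from where it was at the start of the episode above 0.04 m).
Of tile_a, tile_b, tile_c only 2 to 3 are there at a start; the rules pass over those that are not, and their reading is None.
Of mug_a, mug_b only 1 to 2 are there at a start; the rules pass over those that are not, and their reading is None.
At some moment in a run one of mug_a, mug_b may be knocked a few centimetres aside while the robot is not near it.
It also fails if it takes over 210 s, if anything falls off the work surface, if the arm or the gripper's body presses on something with over 40 N, if the wrist force passes 120 N, or if a joint passes its speed limit or range.

ROBOT

A 6-joint arm with a two-finger parallel gripper is mounted at the origin on the work surface. World frame = base frame: x ahead of the robot, y to its left, z up, the work surface at z = 0. Lengths are in m, angles in degrees, forces in N, time in s.
With the tool pointing down it reaches from about 0.275 to 0.85 m from the base axis. Payload 19 kg.
Tool frame: the origin (TCP) lies on the centre line of the jaws, within the pads' length; the fingertips stand 19 mm ahead of it and the grasp point (between the pads) is the TCP; z points along the fingers, x is the direction in which the jaws open and shut, and the axes are right-handed (so a half turn about z gives the same grasp; the last joint's range is limited). The gripper opens to 85 mm and grips with 20 to 120 N. Pads are 22 mm wide; open, the fingers measure 114 mm over their backs; the gripper's body (76 mm by 85 mm) begins 54 mm behind the grasp point. The pads swing forward as they close: fully open they stand 13 mm farther back than shut.
Start: joints at [-78.037, 8.623, 82.357, -0, 89.026, -7.678], TCP at [0.193, -0.542, 0.25] pointing down, gripper open.
Joint ranges: [-160.23, 160.23], [-39.13, 120.54], [6.94, 153.29], [-79.49, 259.48], [9.18, 160.14], [-161.06, 161.06]. Speed limits (degrees/s): [108.29, 108.29, 127.2, 172.46, 172.46, 172.46].

INTERFACE

Orientations are given as [roll, pitch, yaw] about the fixed x, y, z axes, in that order (R = Rz(yaw) Ry(pitch) Rx(roll)).
In Python, from bench import status, imaging, manip gives the robot as it stands.
- The arm moves only by the shell command python3 -m crank 'ROWS' [OPENING] [FORCE]. ROWS is JSON, a list of rows, each a list of 6 numbers: the shift along the tool's x, y, z scaled (see below), then the turn, a rotation vector about the tool's x, y, z scaled (see below). A call has 1 to 5 rows; each row shifts and turns the commanded pose from where the row before left it, along the tool's axes as they then stand; what a row does not reach is not made up. The controller multiplies each number of a shift by 30 cm and each number of a turn by 45 degrees. A row lasts 1/12 s, in which the tool goes at most 41.7 mm and 7.16 degrees, less where a joint would pass 70% of its speed; a pose out of reach is approached as far as the arm can. A call with a number of a shift or a turn outside -1 to 1 is refused whole. A call with a gripper value outside its range is refused whole. OPENING is the finger opening in mm, from 0 to 85.4, set as the call begins (- or left out, the last holds). The fingers move at their own pace and stop on an object; FORCE is the grip in N (left out, the last holds). Time passes only in rows, so rows that do not move let the fingers close. It gives the time, the measured TCP pose, the force and the opening at its end, in the units of the state.
- status.get_state(): the state, without advancing time (a new reading comes with each control period).
- imaging.snapshot(name): name is "side" or "top" or "wrist"; returns the picture (480x640x3 uint8, red, green, blue); there is no depth.
- imaging.get_calibration(name): a dict with "vfov" (degrees; the focal length in pixels is half the picture's height over the tangent of half this angle, whatever the lens; pixels are square), "cx", "cy" (the principal point, pixels), "dist_coeffs" ([k1, k2, p1, p2, k3] as OpenCV has them; the pictures are not rectified), "world_to_cam" (4x4, takes a point from world to camera coordinates). Camera axes: x right, y up, looking along -z (the intrinsics and any distortion apply to the point x, -y, -z); pixel columns grow to the right and rows downward; lengths in m; the calibration is good to about 2 mm. A picture is of the moment at which its call begins: read the wrist's pose just before it. get_calibration takes no time and is no camera call; for the wrist camera it gives the pose at the moment of the call.
- manip.finish_job(): hands the job in, once; it reports no verdict.
The state is a dict: "clock": time; "joints": joint angles; "dq": joint speeds; "tau": joint torques, N m; "ee_pos": TCP position; "eef_rot": TCP orientation; "wrist_force": force on the tool from outside, world axes, zero at the start; "torque": the same for the moment, N m; "grip_width": finger opening in m.
Only numpy, scipy, OpenCV 4.12 (cv2) and the standard library are available. Lean on these libraries where they do the work, as an engineer would, in place of code of your own. Each camera call takes 0.05 s, during which the arm holds its last target.

## Working session

There is one attempt and no reset: what is moved stays moved. The work goes in short steps, Python scripts to look and compute and a shell command to move; the robot and the scene stay as the last step left them, time stands still between calls to the robot, and variables do not carry over. Pictures are saved under pics/ and viewed, and the job is handed in when it is done.

```bash
ls; mkdir -p pics; python3 - <<'E'
from bench import status, imaging
import cv2
print(status.get_state())
for n in ("top","side","wrist"):
    c=imaging.get_calibration(n); print(n,c)
    im=imaging.snapshot(n); cv2.imwrite(f"pics/{n}0.png",im[:,:,::-1])
E
```

```text
pics
{'clock': 0.0, 'joints': array([-7.80370087e+01,  8.65025331e+00,  8.23921485e+01,  1.00101652e-03,
        8.90263288e+01, -7.67668370e+00]), 'dq': array([ 0.06671087,  0.02386644,  0.07215537,  0.06749311,  0.0765211 ,
       -0.04750847]), 'tau': array([-4.83721924e-04, -7.13061905e+01, -5.70867205e+01, -3.04582372e-04,
        9.07694368e-03, -1.36770169e-05]), 'ee_pos': array([ 0.19320915, -0.54133425,  0.24968983]), 'eef_rot': array([-1.79989827e+02,  6.79809330e-02, -7.03603366e+01]), 'wrist_force': array([-0.02021734,  0.74314112, -0.37750228]), 'torque': array([-0.06129473, -0.00202507,  0.01179725]), 'grip_width': 0.08564451856394503}
top {'vfov': 54.21695308481764, 'cx': 318.72082521755374, 'cy': 236.17671911281798, 'dist_coeffs': array([0.01132557, 0.        , 0.        , 0.        , 0.        ]), 'world_to_cam': array([[-0.01819525, -0.99981553,  0.00615191, -0.01786607],
       [ 0.98184005, -0.01670536,  0.18897364, -0.53887498],
       [-0.18883601,  0.00947861,  0.98196289, -1.39051481],
       [ 0.        ,  0.        ,  0.        ,  1.        ]])}
side {'vfov'
[... 253 characters left out ...]
51, -0.47108557,  0.82919174, -0.28595128],
       [-0.44982924,  0.69657593,  0.55895941, -1.13317322],
       [ 0.        ,  0.        ,  0.        ,  1.        ]])}
wrist {'vfov': 62.07122404070577, 'cx': 323.75123190375166, 'cy': 243.98090517155714, 'dist_coeffs': array([-0.06412195,  0.        ,  0.        ,  0.        ,  0.        ]), 'world_to_cam': array([[ 3.36539271e-01, -9.41669299e-01, -4.99495499e-04,
        -5.75926441e-01],
       [ 8.97626464e-01,  3.20959220e-01, -3.02079311e-01,
         3.95943580e-02],
       [ 2.84619131e-01,  1.01213191e-01,  9.53282666e-01,
        -3.79900005e-01],
       [ 0.00000000e+00,  0.00000000e+00,  0.00000000e+00,
         1.00000000e+00]])}
```

View pics/top0.png

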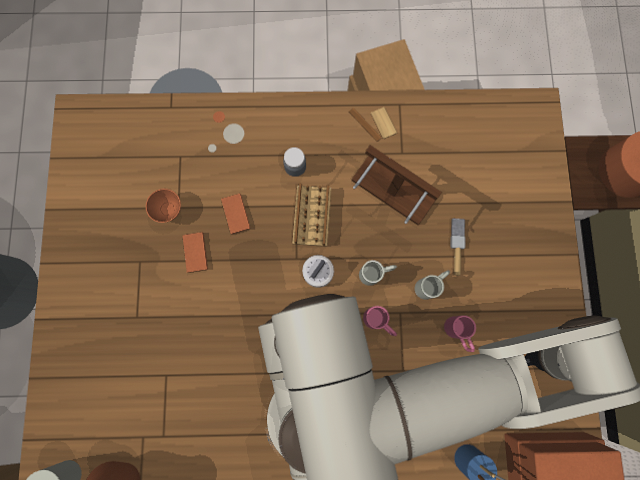

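View pics/side0.png

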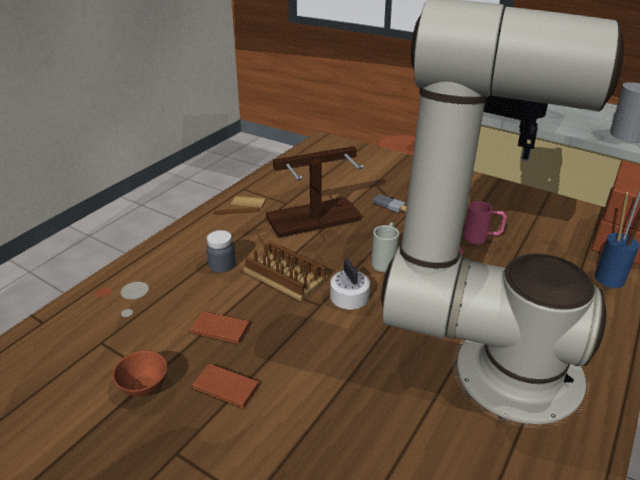

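View pics/wrist0.png

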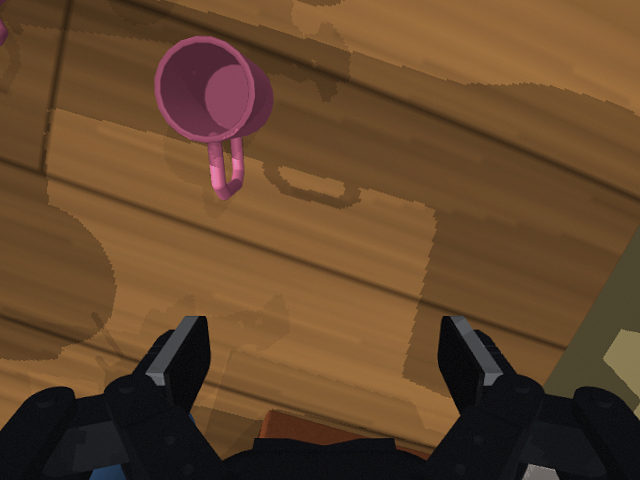

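```bash
cat > h.py <<'E'
import numpy as np, cv2
from scipy.spatial.transform import Rotation as R
from bench import status, imaging
def cam(c):
    f=240/np.tan(np.radians(c['vfov']/2))
    K=np.array([[f,0,c['cx']],[0,f,c['cy']],[0,0,1.]]); return K,np.array(c['dist_coeffs']),np.array(c['world_to_cam'])
F=np.diag([1,-1,-1.])
def proj(c,P):
    K,d,T=cam(c); P=np.atleast_2d(P).astype(float); X=(P@T[:3,:3].T+T[:3,3])@F
    return cv2.projectPoints(X.reshape(-1,1,3),np.zeros(3),np.zeros(3),K,d)[0].reshape(-1,2)
def ray(c,uv):
    K,d,T=cam(c); n=cv2.undistortPoints(np.array(uv,float).reshape(-1,1,2),K,d).reshape(-1,2)
    D=np.c_[n,np.ones(len(n))]@F@T[:3,:3]; o=-T[:3,:3].T@T[:3,3]; return o,D
def w(c,uv,z=0):
    o,D=ray(c,uv); s=(z-o[2])/D[:,2]; return o+D*s[:,None]
def tri(c1,p1,c2,p2):
    A=[];b=[]
    for c,p in((c1,p1),(c2,p2)):
        o,D=ray(c,[p]); D=D[0]/np.linalg.norm(D[0]); M=np.eye(3)-np.outer(D,D); A.append(M);b.append(M@o)
    return np.linalg.lstsq(np.vstack(A),np.hstack(b),rcond=None)[0]
def snap(n,out=None):
    c=imaging.get_calibration(n); im=imaging.snapshot(n)[:,:,::-1].copy()
    if out: cv2.imwrite(f"pics/{out}.png",im)
    return c,im
def crop(im,x0,y0,x1,y1,k,out):
    cv2.imwrite(f"pics/{out}.png",cv2.resize(im[y0:y1,x0:x1],None,fx=k,fy=k,interpolation=cv2.INTER_CUBIC))
def pose():
    s=status.get_state(); return s['ee_pos'],R.from_euler('xyz',s['eef_rot'],degrees=True)
def plan(pos,rpy,p0=None,R0=None):
    """rows from the pose now to the target, straight line; prints n and one row (same row each, tool frame)"""
    if p0 is None: p0,R0=pose()
    Rt=R.from_euler('xyz',rpy,degrees=True) if not isinstance(rpy,R) else rpy
    rv=(R0.inv()*Rt).as_rotvec(degrees=True)
    d=np.array(pos)-p0
    n=max(1,int(np.ceil(max(np.linalg.norm(d)/.0410,np.linalg.norm(rv)/7.0))))
    k=0;print("n",n,"dist",d.round(4),"rot",rv.round(2))
    for i in range(n):
        Ri=R0*R.from_rotvec(rv*i/n,degrees=True)
        print(([float(x) for x in np.r_[Ri.inv().apply(d/n)/.3,rv/n/45].round(4)]))
    return Rt
E
python3 - <<'E'
from h import *
t=cv2.imread('pics/top0.png'); crop(t,140,180,340,300,4,'c1'); crop(t,280,130,480,280,4,'c2'); crop(t,340,240,500,360,5,'c3')
E
```

```text
(no output)
```

View pics/c1.png

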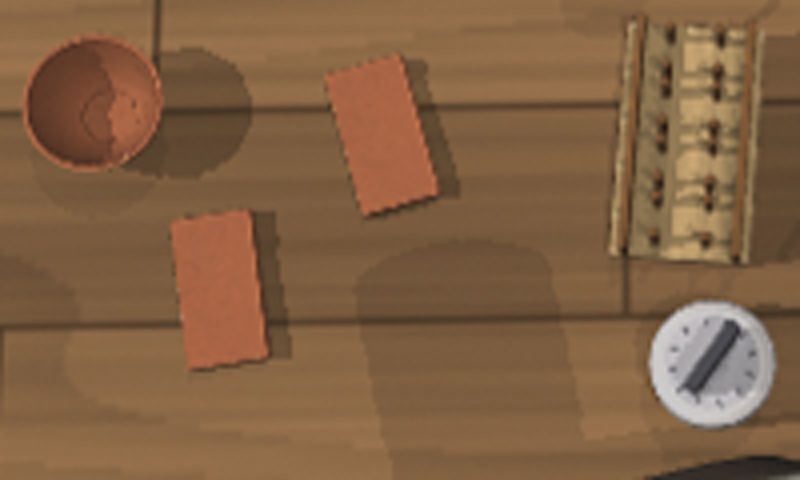

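View pics/c2.png

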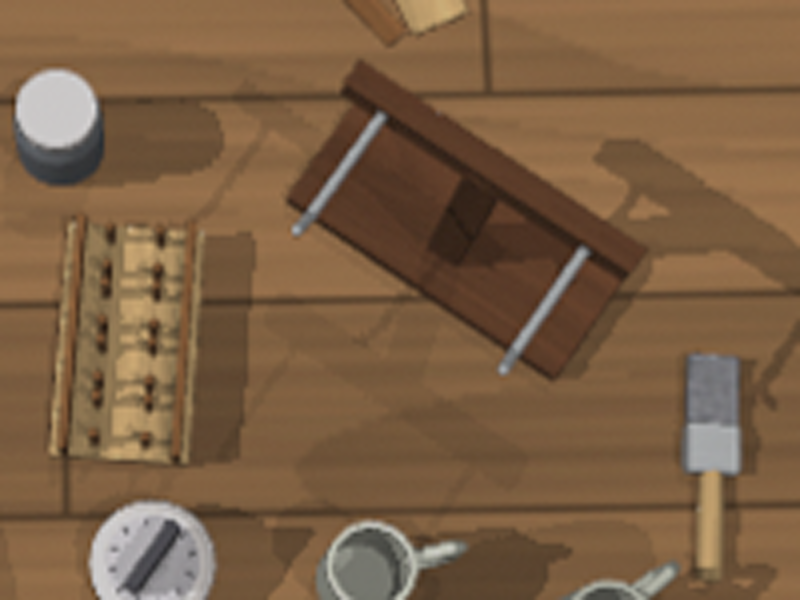

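View pics/c3.png

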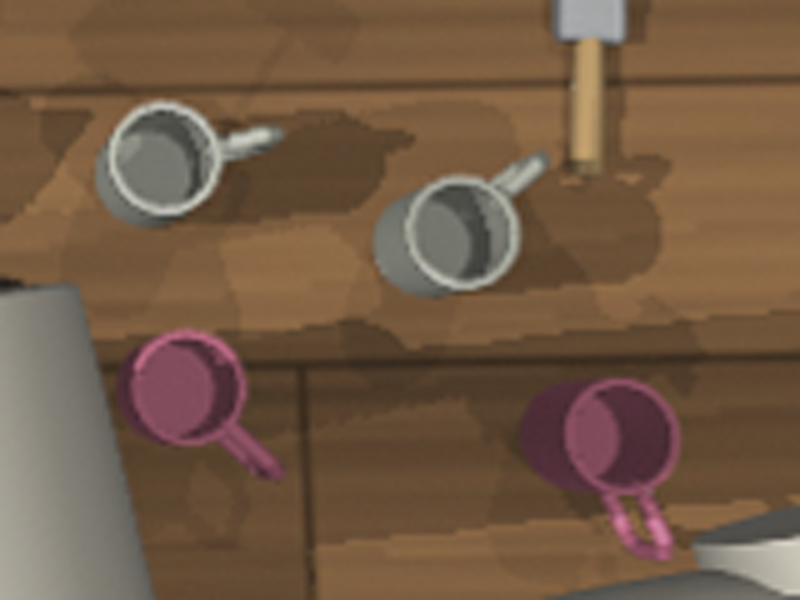

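```bash
python3 - <<'E'
from h import *
c=imaging.get_calibration('top'); t=cv2.imread('pics/top0.png')
def S(x,y,x0,y0,k): return ((x+.5)/k-.5+x0,(y+.5)/k-.5+y0)
def W(pts,x0,y0,k,z): return w(c,[S(*p,x0,y0,k) for p in pts],z)
hsv=cv2.cvtColor(t,cv2.COLOR_BGR2HSV)
m=((hsv[...,0]<11)&(hsv[...,1]>120)&(hsv[...,2]>120)).astype(np.uint8)
m[:150]=0;m[300:]=0
n,l,st,ce=cv2.connectedComponentsWithStats(m)
for i in range(1,n):
    if st[i,4]>300:
        ys,xs=np.where(l==i)
        P=w(c,np.c_[xs,ys],.014)[:,:2].astype(np.float32)
        r=cv2.minAreaRect(P*1000); print(st[i],np.round(r[0],1),np.round(r[1],1),r[2])
for nm,pc,ph in (("m1",(163,158.5),(278,133)),("m2",(462.5,233),(545,157))):
    a=W([pc],340,240,5,.105)[0]; b=W([ph],340,240,5,.08)[0]; d=b-a
    print(nm,a.round(4),b.round(4),np.linalg.norm(d[:2]),np.degrees(np.arctan2(d[1],d[0])))
print("timer",W([(712.5,364)],140,180,4,.052).round(4),"key",W([(688,388),(737,323),(712,355.5)],140,180,4,.096).round(4))
print("hookL",W([(380,118)],280,130,4,.21),W([(297,232)],280,130,4,.225))
print("hookR",W([(585,250)],280,130,4,.21),W([(503,370)],280,130,4,.225))
print("bar corners",W([(360,60),(650,250),(627,275),(343,90)],280,130,4,.223))
print("rack rails",W([(77,217),(57,455),(193,230),(178,460)],280,130,4,.044))
print("bowl",W([(93,103)],140,180,4,.05),"jar",W([(57,110)],280,130,4,.09))
E
```

```text
[621 150  19  33 479] [  764.3 -1042.9] [ 58.  110.2] 81.75611114501953
[159 189  22  33 396] [654.6 445.9] [ 66.9 105. ] 85.69097137451172
[221 194  29  40 707] [624.9 237.2] [118.4  62.5] 15.789477348327637
[183 232  24  40 747] [502.7 363. ] [119.2  62.1] 8.57320499420166
m1 [ 0.4211 -0.181   0.105 ] [ 0.438  -0.2532  0.08  ] 0.07416091533482179 -76.82552102058717
m2 [ 0.3748 -0.3531  0.105 ] [ 0.421  -0.4113  0.08  ] 0.07430511297587283 -51.55255524137195
timer [[ 0.4321 -0.0225  0.052 ]] key [[ 0.4096 -0.0039  0.096 ]
 [ 0.457  -0.0408  0.096 ]
 [ 0.4332 -0.0219  0.096 ]]
hookL [[ 0.72663377 -0.18754864  0.21      ]] [[ 0.6396097  -0.12496805  0.225     ]]
hookR [[ 0.6277618  -0.32633172  0.21      ]] [[ 0.53995865 -0.26173901  0.225     ]]
bar corners [[ 0.76488221 -0.17342573  0.223     ]
 [ 0.62326486 -0.36786822  0.223     ]
 [ 0.60574316 -0.35086709  0.223     ]
 [ 0.74288437 -0.16067196  0.223     ]]
rack rails [[ 0.7091576   0.03218518  0.044     ]
 [ 0.51862405  0.04954094  0.044     ]
 [ 0.69700196 -0.05917258  0.044     ]
 [ 0.51311838 -0.04359167  0.044     ]]
bowl [[0.64444963 0.45509685 0.05      ]] jar [[0.7810789  0.04525804 0.09      ]]
```

```bash
cat >> h.py <<'E'
def log():
    import json
    s=status.get_state(); open('log.jsonl','a').write(json.dumps([list(map(float,s['joints'])),list(map(float,s['ee_pos'])),list(map(float,s['eef_rot']))])+"\n")
    print('t',round(float(s['clock']),2),'j',s['joints'].round(1),'p',s['ee_pos'].round(4),'rpy',s['eef_rot'].round(1),'F',s['wrist_force'].round(1),'g',round(float(s['grip_width'])*1000,1))
E
python3 - <<'E'
from h import *
log()
c=imaging.get_calibration('wrist'); K,d,T=cam(c); p,r=pose(); o=-T[:3,:3].T@T[:3,3]
print('cam in tool',r.inv().apply(o-p).round(4),'cam axes in tool',r.inv().apply(T[:3,:3]).round(3))
plan([.5,.22,.35],r)
E
```

```text
t 0.15 j [-78.    8.6  82.4   0.   89.   -7.7] p [ 0.1932 -0.5414  0.2498] rpy [-1.80e+02  1.00e-01 -7.04e+01] F [ 0.3  0.3 -0.2] g 85.2
cam in tool [ 0.0011 -0.0773 -0.1241] cam axes in tool [[ 1.    -0.    -0.001]
 [-0.    -0.953  0.302]
 [-0.001 -0.302 -0.953]]
n 21 dist [0.3068 0.7614 0.1002] rot [0. 0. 0.]
[-0.0975, -0.0865, -0.0158, 0.0, 0.0, 0.0]
[-0.0975, -0.0865, -0.0158, 0.0, 0.0, 0.0]
[-0.0975, -0.0865, -0.0158, 0.0, 0.0, 0.0]
[-0.0975, -0.0865, -0.0158, 0.0, 0.0, 0.0]
[-0.0975, -0.0865, -0.0158, 0.0, 0.0, 0.0]
[-0.0975, -0.0865, -0.0158, 0.0, 0.0, 0.0]
[-0.0975, -0.0865, -0.0158, 0.0, 0.0, 0.0]
[-0.0975, -0.0865, -0.0158, 0.0, 0.0, 0.0]
[-0.0975, -0.0865, -0.0158, 0.0, 0.0, 0.0]
[-0.0975, -0.0865, -0.0158, 0.0, 0.0, 0.0]
[-0.0975, -0.0865, -0.0158, 0.0, 0.0, 0.0]
[-0.0975, -0.0865, -0.0158, 0.0, 0.0, 0.0]
[-0.0975, -0.0865, -0.0158, 0.0, 0.0, 0.0]
[-0.0975, -0.0865, -0.0158, 0.0, 0.0, 0.0]
[-0.0975, -0.0865, -0.0158, 0.0, 0.0, 0.0]
[-0.0975, -0.0865, -0.0158, 0.0, 0.0, 0.0]
[-0.0975, -0.0865, -0.0158, 0.0, 0.0, 0.0]
[-0.0975, -0.0865, -0.0158, 0.0, 0.0, 0.0]
[-0.0975, -0.0865, -0.0158, 0.0, 0.0, 0.0]
[-0.0975, -0.0865, -0.0158, 0.0, 0.0, 0.0]
[-0.0975, -0.0865, -0.0158, 0.0, 0.0, 0.0]
```

```bash
A='python3 -m crank'
$A '[[-0.097,-0.0865,-0.016,0,0,0],[-0.097,-0.0865,-0.016,0,0,0],[-0.097,-0.0865,-0.016,0,0,0],[-0.097,-0.0865,-0.016,0,0,0],[-0.097,-0.0865,-0.016,0,0,0]]'
python3 -c "from h import *;log()"
$A '[[-0.097,-0.0865,-0.016,0,0,0],[-0.097,-0.0865,-0.016,0,0,0],[-0.097,-0.0865,-0.016,0,0,0],[-0.097,-0.0865,-0.016,0,0,0],[-0.097,-0.0865,-0.016,0,0,0]]'
python3 -c "from h import *;log()"
$A '[[-0.097,-0.0865,-0.016,0,0,0],[-0.097,-0.0865,-0.016,0,0,0],[-0.097,-0.0865,-0.016,0,0,0],[-0.097,-0.0865,-0.016,0,0,0],[-0.097,-0.0865,-0.016,0,0,0]]'
$A '[[-0.097,-0.0865,-0.016,0,0,0],[-0.097,-0.0865,-0.016,0,0,0],[-0.097,-0.0865,-0.016,0,0,0],[-0.097,-0.0865,-0.016,0,0,0],[-0.097,-0.0865,-0.016,0,0,0]]'
python3 -c "from h import *;log()"
```

```text
clock: 0.57
ee_pos: [0.2667, -0.3591, 0.2742]
eef_rot: [-180.0, 0.0, -70.4]
wrist_force: [1.0, -0.6, 0.7]
grip_width: 0.0854
t 0.57 j [-63.3  -7.3  95.7   0.   91.6   7.1] p [ 0.2667 -0.3591  0.2742] rpy [-180.     0.   -70.4] F [ 1.  -0.6  0.7] g 85.4
clock: 0.98
ee_pos: [0.3398, -0.1784, 0.2986]
eef_rot: [-180.0, -0.0, -70.4]
wrist_force: [1.5, 0.1, -0.4]
grip_width: 0.0851
t 0.98 j [-39.2 -15.6  99.6   0.   95.9  31.1] p [ 0.3398 -0.1784  0.2986] rpy [-180.    -0.   -70.4] F [ 1.5  0.1 -0.4] g 85.1
clock: 1.4
ee_pos: [0.4132, 0.0025, 0.3227]
eef_rot: [-180.0, -0.0, -70.4]
wrist_force: [1.3, -1.0, -0.7]
grip_width: 0.0855
clock: 1.82
ee_pos: [0.4866, 0.1833, 0.3464]
eef_rot: [180.0, 0.0, -70.3]
wrist_force: [1.2, -0.9, 1.0]
grip_width: 0.0854
t 1.82 j [12.1  1.2 79.4  0.  99.4 82.5] p [0.4866 0.1833 0.3464] rpy [180.    0.  -70.3] F [ 1.2 -0.9  1. ] g 85.4
```

```bash
python3 - <<'E'
from h import *
import json
L=[json.loads(l) for l in open('log.jsonl')]
from scipy.optimize import least_squares
A=[];b=[]
for j,p,r in L:
    q=np.radians(j); rr=np.sqrt(p[0]**2+p[1]**2-.077**2)
    s2,s3=q[1],q[1]+q[2]
    # r = a1+a2 s2+a3 s3+b3 c3 ; z = h+a2c2+a3c3-b3 s3
    A.append([1,0,np.sin(s2),np.sin(s3)]);b.append(rr)
    A.append([0,1,np.cos(s2),np.cos(s3)]);b.append(p[2])
x,res,rk,sv=np.linalg.lstsq(np.array(A),np.array(b),rcond=None); print(x,res,rk,sv)
c,im=snap('wrist','w1'); snap('top','t1')
E
```

```text
[ 0.00415321 -0.20199568  0.46637682  0.49948875] [8.91349542e-05] 4 [2.83256498 2.81370695 0.22345513 0.09847139]
```

View pics/w1.png

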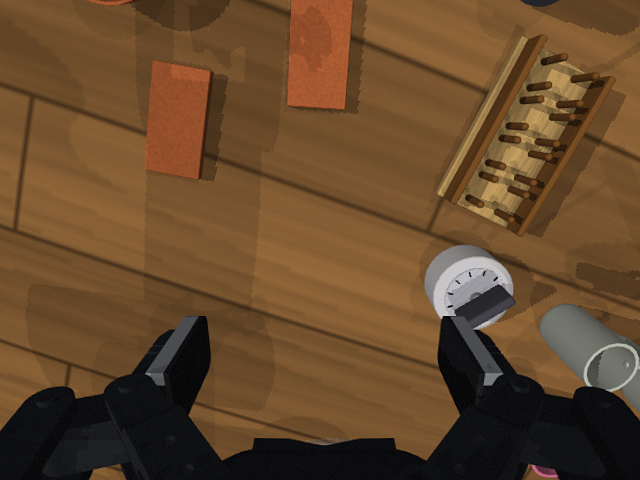

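View pics/t1.png

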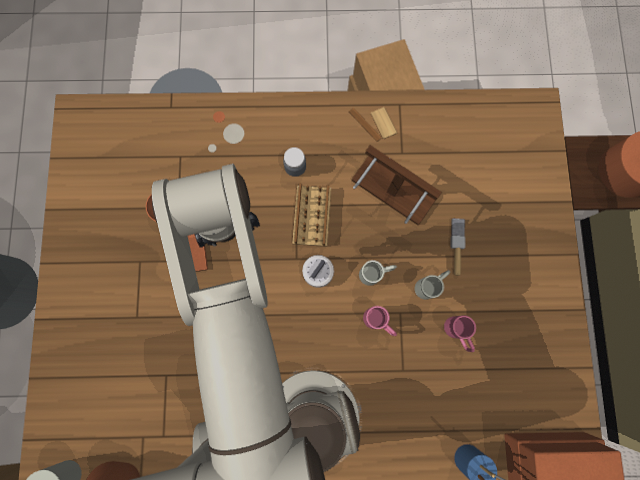

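```bash
python3 - <<'E'
from h import *
t=cv2.imread('pics/w1.png'); crop(t,420,20,630,245,4,'c4'); 
E
```

```text
(no output)
```

View pics/c4.png

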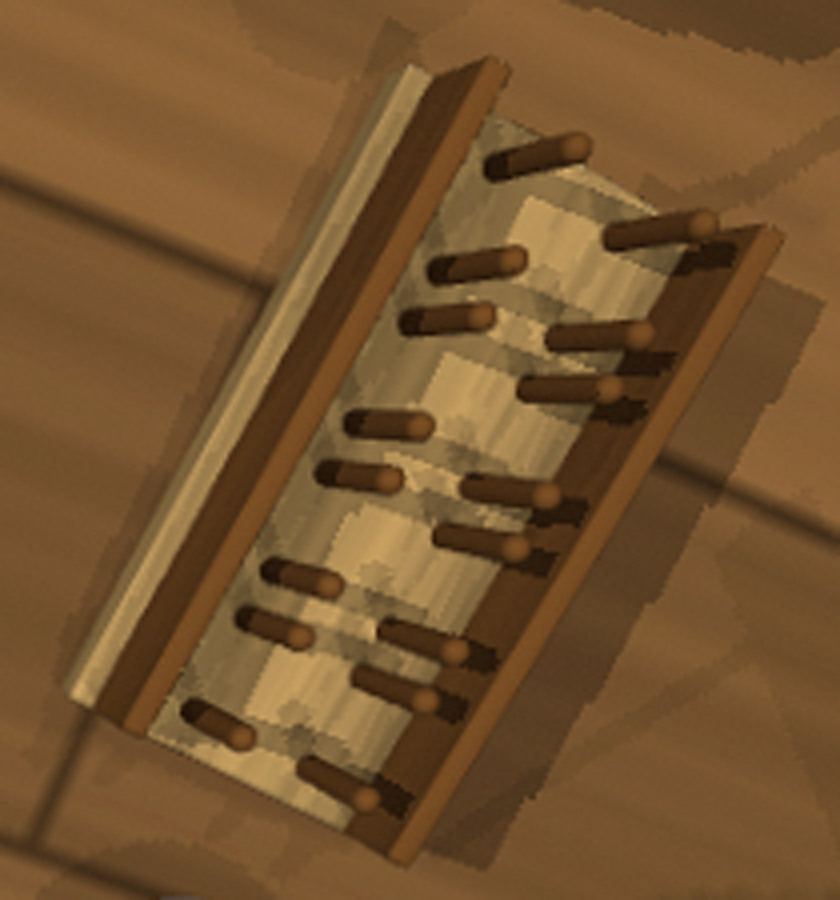

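```bash
cat >> h.py <<'E'
def fit2(model,meas):
    a=np.array(model);b=np.array(meas);ma=a.mean(0);mb=b.mean(0)
    u=((a-ma).T@(b-mb)); th=np.arctan2(u[0,1]-u[1,0],u[0,0]+u[1,1]); c,s=np.cos(th),np.sin(th); Rm=np.array([[c,-s],[s,c]])
    t=mb-Rm@ma; return t,np.degrees(th),np.linalg.norm((a@Rm.T+t)-b,axis=1)
E
python3 - <<'E'
from h import *
c=imaging.get_calibration('wrist')
Lp=[(241,736),(299,634),(330,584),(389,480),(420,426),(482,317),(512,262),(576,148)]
Rp=[(367,798),(425,701),(455,650),(515,548),(546,495),(608,388),(639,335),(704,224)]
S=lambda p:((p[0]+.5)/4-.5+420,(p[1]+.5)/4-.5+20)
X=w(c,[S(p) for p in Lp+Rp],.056)[:,:2]
xs=[s+o for s in(-.0675,-.0225,.0225,.0675) for o in(-.015,.015)]
M=[(x,.02) for x in xs]+[(x,-.02) for x in xs]
t,th,e=fit2(M,X); print(t.round(4),th,(e*1000).round(1))
im=cv2.imread('pics/w1.png');hsv=cv2.cvtColor(im,cv2.COLOR_BGR2HSV)
m=((hsv[...,0]<11)&(hsv[...,1]>140)&(hsv[...,2]>110)).astype(np.uint8); m[300:]=0
n,l,st,ce=cv2.connectedComponentsWithStats(m)
for i in range(1,n):
    if st[i,4]>800:
        ys,xs=np.where(l==i); P=w(c,np.c_[xs,ys],.014)[:,:2].astype(np.float32)
        r=cv2.minAreaRect(P*1000); print(st[i],np.round(r[0],1),np.round(r[1],1),r[2])
tc=imaging.get_calibration('top')
# tri check of timer key
E
```

```text
[ 0.6154 -0.0025] -4.978110371908268 [0.9 1.  0.6 0.2 0.2 0.6 1.  1.  1.1 0.5 0.5 0.1 0.2 0.4 0.7 0.6]
[ 287    0   66  110 5740] [620.2 238. ] [108.6  63.2] 16.200519561767578
[ 145   61   65  118 5259] [502.5 364. ] [118.7  62.5] 8.608506202697754
```

```bash
A='python3 -m crank'
for i in 1 2 3 4; do $A '[[0,0,0,0,0,-0.157],[0,0,0,0,0,-0.157],[0,0,0,0,0,-0.157],[0,0,0,0,0,-0.157],[0,0,0,0,0,-0.157]]' >/dev/null; done
$A '[[0,0,0,0,0,-0.157],[0,0,0,0,0,-0.157],[0,0,0,0,0,-0.157],[0,0,0,0,0,-0.157],[0,0,0,0,0,-0.157]]' 
python3 -c "from h import *;log()"
$A '[[0,0,0,-0.14,0,0],[0,0,0,-0.14,0,0],[0,0,0,-0.14,0,0],[0,0,0,-0.14,0,0],[0,0,0,0,0,0]]'
python3 -c "from h import *;log()"
```

```text
clock: 4.0
ee_pos: [0.4863, 0.1807, 0.3461]
eef_rot: [-180.0, -0.0, 106.6]
wrist_force: [0.5, -0.5, 0.4]
grip_width: 0.085
t 4.0 j [ 11.9   1.1  79.6   0.   99.4 -94.7] p [0.4863 0.1807 0.3461] rpy [-180.    -0.   106.6] F [ 0.5 -0.5  0.4] g 85.0
clock: 4.42
ee_pos: [0.4845, 0.1805, 0.3458]
eef_rot: [154.5, 0.0, 106.3]
wrist_force: [-0.7, -0.1, -0.3]
grip_width: 0.0854
t 4.42 j [ 10.4 -15.2  97.4   2.6  72.4 -96.1] p [0.4845 0.1805 0.3458] rpy [154.5   0.  106.3] F [-0.7 -0.1 -0.3] g 85.4
```

```bash
cat > fk.py <<'E'
import numpy as np, json
from scipy.spatial.transform import Rotation as R
from scipy.optimize import least_squares
SG=[1,1]
def fk(j,x):
    h,a1,a2,a3,b3,Lt,d=x; q=np.array(j,float)
    r1=R.from_euler('z',q[0],degrees=True); r2=R.from_euler('y',q[1],degrees=True); r3=R.from_euler('y',q[2],degrees=True)
    r4=R.from_euler('z',SG[0]*q[3],degrees=True); r5=R.from_euler('y',q[4],degrees=True); r6=R.from_euler('z',SG[1]*q[5],degrees=True)
    p=r1.apply([a1,d,h]); A=r1*r2; p=p+A.apply([0,0,a2]); A=A*r3; p=p+A.apply([b3,0,a3]); A=A*r4*r5*r6; p=p+A.apply([0,0,Lt]); return p,A
L=[json.loads(l) for l in open('log.jsonl')]
def fit():
    def f(x):
        e=[]
        for j,p,r in L: e+=list(fk(j,x)[0]-p)
        return np.r_[e,1e-3*(np.array(x)[[1,4]])]
    s=least_squares(f,[.4,0,.45,.45,0,.25,.077]); return s
def ik(pos,rot,x,j0):
    def f(q):
        p,A=fk(q,x); return np.r_[(p-pos)*10,(A.inv()*rot).as_rotvec()]
    lo=np.array([-160.23,-39.13,6.94,-79.49,9.18,-161.06]);hi=np.array([160.23,120.54,153.29,259.48,160.14,161.06])
    s=least_squares(f,np.clip(j0,lo+.1,hi-.1),bounds=(lo,hi),x_scale=20); return s.x,np.sqrt(2*s.cost)
E
python3 - <<'E'
import fk,numpy as np
from scipy.spatial.transform import Rotation as R
for sg in([1,1],[1,-1],[-1,1],[-1,-1]):
    fk.SG=sg; s=fk.fit(); 
    e=[np.degrees((fk.fk(j,s.x)[1].inv()*R.from_euler('xyz',r,degrees=True)).magnitude()) for j,p,r in fk.L]
    print(sg,s.x.round(4),s.cost,np.round(e,2))
E
```

```text
[1, 1] [0.1608 0.     0.4778 0.4995 0.0709 0.3035 0.0768] 2.5133067284156207e-09 [180. 180. 180. 180. 180. 180.]
[1, -1] [0.1608 0.     0.4778 0.4995 0.0709 0.3035 0.0768] 2.5133067286371844e-09 [164.64 165.8  117.7   15.04   9.47  12.2 ]
[-1, 1] [ 0.1591 -0.0009  0.4734  0.5004  0.0733  0.295   0.0812] 0.0002913546479684096 [180.   180.   180.   180.   180.   178.41]
[-1, -1] [ 0.1591 -0.0009  0.4734  0.5004  0.0733  0.295   0.0812] 0.00029135464796840985 [164.64 165.8  117.71  15.04   9.47  11.74]
```

```bash
cat >> fk.py <<'E'
X=fit().x
_old=fk
def fk(j,x=X):
    p,A=_old(j,x); return p,A*R.from_euler('z',180,degrees=True)
def toolrot(psi,theta,flip=False):
    """tool z: heading psi deg, theta deg below horizontal; jaw x horizontal. tool y 'up/far' sense: flip swaps"""
    ps,t=np.radians(psi),np.radians(theta); z=np.array([np.cos(t)*np.cos(ps),np.cos(t)*np.sin(ps),-np.sin(t)])
    x=np.array([-np.sin(ps),np.cos(ps),0]); 
    if flip: x=-x
    return R.from_matrix(np.c_[x,np.cross(z,x),z])
E
python3 - <<'E'
import fk; from fk import *
j=L[-1][0]
def seq(j,items):
    for nm,pos,rot in items:
        q,e=ik(pos,rot,X,j); print(nm,q.round(1),'err',round(e,4),rot.as_euler('xyz',degrees=True).round(1)); j=q
    return j
# pick A heading 16 theta 65 : tool x must be yaw ~106 => x=(-sin16,cos16) no flip
for al in (0,15,25,35):
    print(al)
    a=toolrot(16,90-al)
    seq(j,[("pick",[.590,.228,.022],a),("up",[.56,.1,.3],toolrot(-5,90.01)),("up2",[.56,0,.3],toolrot(-5,120)),("pre",[.56,.003,.25],toolrot(-5,180-al)),("slot0",[.56,.003,.11],toolrot(-5,180-al)),("slot1",[.605,0,.11],toolrot(-5,180-al))])
E
```

```text
0
pick [ 14.2  24.9  89.3   0.   65.9 -91.8] err 0.0 [180.   0. 106.]
up [  2.4   7.2  78.2   0.   94.5 -82.6] err 0.0 [-180.    0.   85.]
up2 [ -7.3  25.2  60.1  -1.4 124.6 -92.7] err 0.0 [-150.    0.   85.]
pre [ -6.5  51.6  49.4  -5.9 160.1 -95.9] err 0.1636 [-90.   0.  85.]
slot0 [ -6.7  63.7  49.6  -4.2 156.7 -93.9] err 0.0 [-90.   0.  85.]
slot1 [ -6.5  68.3  38.4  -4.6 160.1 -94.4] err 0.0578 [-90.   0.  85.]
15
pick [ 13.9  17.6 101.    0.8  46.4 -92.6] err 0.0 [165.   0. 106.]
up [  2.4   7.2  78.2   0.   94.5 -82.6] err 0.0 [-180.    0.   85.]
up2 [ -7.3  25.2  60.1  -1.4 124.6 -92.7] err 0.0 [-150.    0.   85.]
pre [ -6.7  49.7  48.4  -4.1 156.8 -94.2] err 0.0 [-105.    0.   85.]
slot0 [ -6.7  57.   52.3  -2.9 145.6 -92.8] err 0.0 [-105.    0.   85.]
slot1 [ -6.5  63.1  40.7  -3.1 151.1 -93.1] err 0.0 [-105.    0.   85.]
25
pick [ 13.7  14.  108.4   1.8  32.6 -93.6] err 0.0 [155.   0. 106.]
up [  2.4   7.2  78.2   0.   94.5 -82.6] err 0.0 [-180.    0.   85.]
up2 [ -7.3  25.2  60.1  -1.4 124.6 -92.7] err 0.0 [-150.    0.   85.]
pre [ -6.7  45.4  50.   -3.1 149.5 -93.4] err 0.0 [-115.    0.   85.]
slot0 [ -6.7  51.8  55.7  -2.3 137.5 -92.4] err 0.0 [-115.    0.   85.]
slot1 [ -6.6  57.7  44.9  -2.3 142.4 -92.5] err 0.0 [-115.    0.   85.]
35
pick [ 13.4  11.8 115.4   4.8  18.  -96.6] err 0.0 [145.   0. 106.]
up [  2.4   7.2  78.2   0.   94.5 -82.6] err 0.0 [-180.    0.   85.]
up2 [ -7.3  25.2  60.1  -1.4 124.6 -92.7] err 0.0 [-150.    0.   85.]
pre [ -6.8  40.4  53.   -2.3 141.6 -92.9] err 0.0 [-125.    0.   85.]
slot0 [ -6.8  46.1  60.1  -1.9 128.7 -92.2] err 0.0 [-125.    0.   85.]
slot1 [ -6.6  51.8  50.1  -1.8 133.1 -92.2] err 0.0 [-125.    0.   85.]
```

```bash
python3 - <<'E'
from h import *
from fk import toolrot
plan([.583,.2256,.09],toolrot(16.2,65))
E
```

```text
n 7 dist [ 0.0985  0.0451 -0.2558] rot [ 0.53 -0.02  0.06]
[0.0075, -0.0064, 0.1319, 0.0017, -0.0001, 0.0002]
[0.0075, -0.0063, 0.1319, 0.0017, -0.0001, 0.0002]
[0.0075, -0.0061, 0.1319, 0.0017, -0.0001, 0.0002]
[0.0075, -0.0059, 0.1319, 0.0017, -0.0001, 0.0002]
[0.0075, -0.0057, 0.1319, 0.0017, -0.0001, 0.0002]
[0.0075, -0.0056, 0.132, 0.0017, -0.0001, 0.0002]
[0.0076, -0.0054, 0.132, 0.0017, -0.0001, 0.0002]
```

```bash
A='python3 -m crank'
$A '[[0.0075,-0.006,0.132,0.002,0,0],[0.0075,-0.006,0.132,0.002,0,0],[0.0075,-0.006,0.132,0.002,0,0],[0.0075,-0.006,0.132,0.002,0,0],[0.0075,-0.006,0.132,0.002,0,0]]' 85 60 >/dev/null
$A '[[0.0075,-0.006,0.132,0.002,0,0],[0.0075,-0.005,0.132,0.002,0,0],[0,0,0,0,0,0]]' 85 60
python3 - <<'E'
from h import *
from fk import toolrot
log(); snap('wrist','w2'); plan([.583,.2256,.03],toolrot(16.2,65))
E
```

```text
clock: 5.08
ee_pos: [0.5821, 0.2253, 0.0806]
eef_rot: [156.3, -0.0, 106.3]
wrist_force: [-1.0, 0.1, -2.2]
grip_width: 0.0849
t 5.08 j [ 13.5   8.8 106.1   1.7  41.4 -93.7] p [0.5821 0.2253 0.0806] rpy [156.3  -0.  106.3] F [-1.   0.1 -2.2] g 84.9
n 2 dist [ 0.0006  0.0002 -0.0545] rot [-1.05 -0.04  0.06]
[0.0, -0.036, 0.0834, -0.0117, -0.0005, 0.0006]
[0.0, -0.0367, 0.0831, -0.0117, -0.0005, 0.0006]
```

View pics/w2.png

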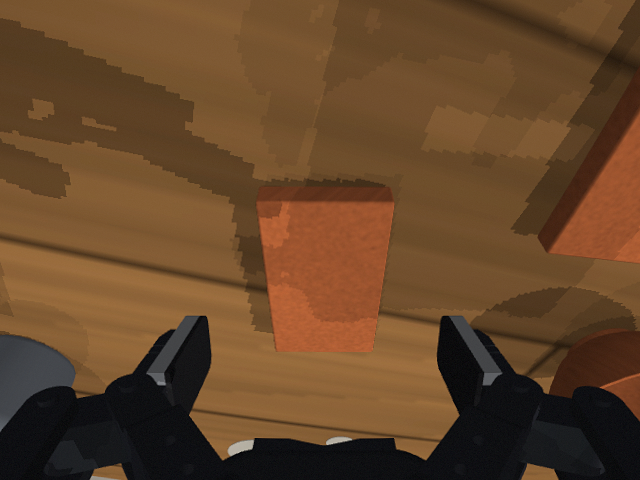

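```bash
A='python3 -m crank'
$A '[[0,-0.036,0.083,-0.012,0,0],[0,-0.037,0.083,-0.012,0,0],[0,0,0,0,0,0],[0,0,0,0,0,0]]'
python3 - <<'E'
from h import *
log(); snap('wrist','w3');c,im=snap('side'); crop(im,120,240,320,390,4,'s3')
E
```

```text
clock: 5.47
ee_pos: [0.5845, 0.2259, 0.0361]
eef_rot: [154.5, -0.0, 106.3]
wrist_force: [-0.8, -0.1, 0.0]
grip_width: 0.085
t 5.47 j [ 13.5  12.  109.1   2.2  33.5 -94.3] p [0.5845 0.2259 0.0361] rpy [154.5  -0.  106.3] F [-0.8 -0.1  0. ] g 85.0
```

View pics/w3.png

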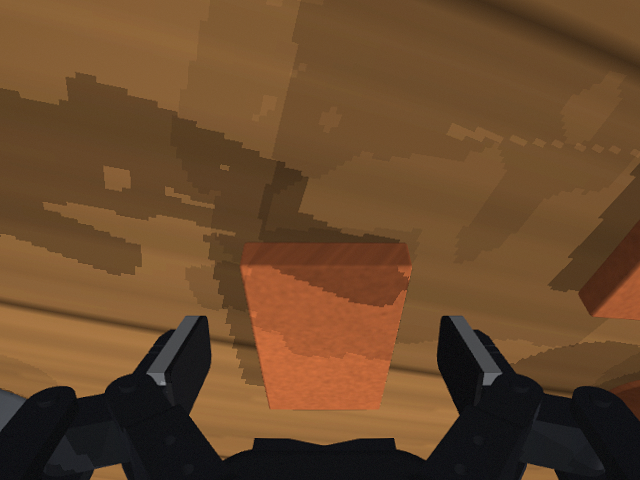

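View pics/s3.png

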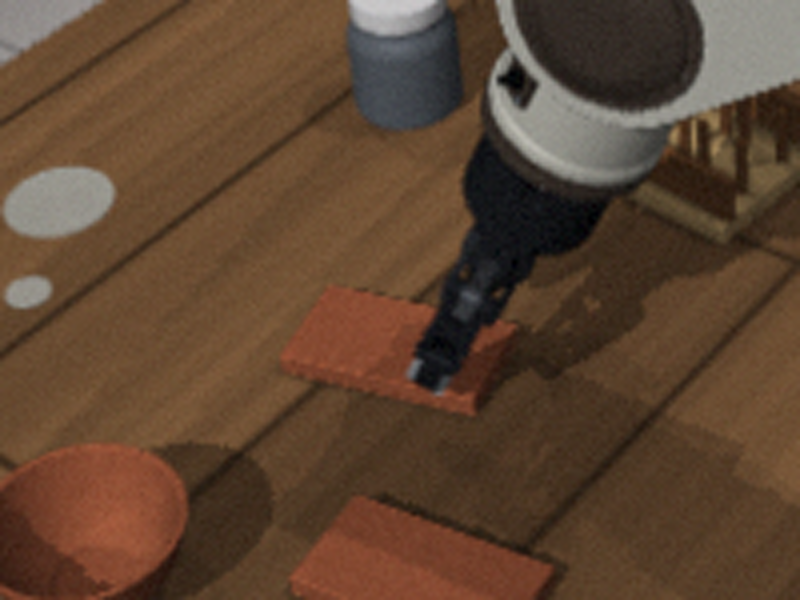

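```bash
A='python3 -m crank'
$A '[[0,-0.01,0.021,0,0,0],[0,-0.01,0.021,0,0,0],[0,0,0,0,0,0]]'
python3 - <<'E'
from h import *
log(); c,im=snap('side'); crop(im,170,280,270,355,8,'s4')
E
```

```text
clock: 5.82
ee_pos: [0.5842, 0.226, 0.0207]
eef_rot: [154.4, -0.0, 106.3]
wrist_force: [-0.5, -0.3, -0.8]
grip_width: 0.085
t 5.82 j [ 13.5  13.2 109.7   2.3  31.5 -94.4] p [0.5842 0.226  0.0207] rpy [154.4  -0.  106.3] F [-0.5 -0.3 -0.8] g 85.0
```

View pics/s4.png

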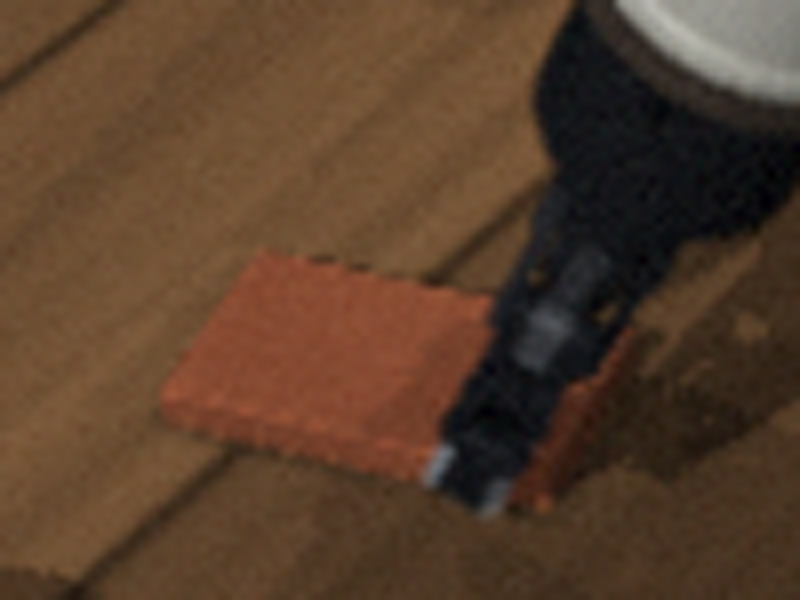

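```bash
A='python3 -m crank'
$A '[[0,0,-0.005,0,0,0],[0,0,0,0,0,0],[0,0,0,0,0,0],[0,0,0,0,0,0]]' 50 70
$A '[[0,0,0,0,0,0],[0,0,0,0,0,0]]'
python3 - <<'E'
from h import *
log(); c,im=snap('wrist','w4')
E
```

```text
clock: 6.2
ee_pos: [0.5842, 0.226, 0.0241]
eef_rot: [154.3, -0.0, 106.3]
wrist_force: [-11.1, -3.0, 15.3]
grip_width: 0.0603
clock: 6.37
ee_pos: [0.5842, 0.226, 0.024]
eef_rot: [154.3, -0.0, 106.3]
wrist_force: [-10.6, -3.3, 15.4]
grip_width: 0.0609
t 6.37 j [ 13.5  12.9 109.7   2.3  31.7 -94.4] p [0.5842 0.226  0.024 ] rpy [154.3  -0.  106.3] F [-10.6  -3.3  15.4] g 60.9
```

View pics/w4.png

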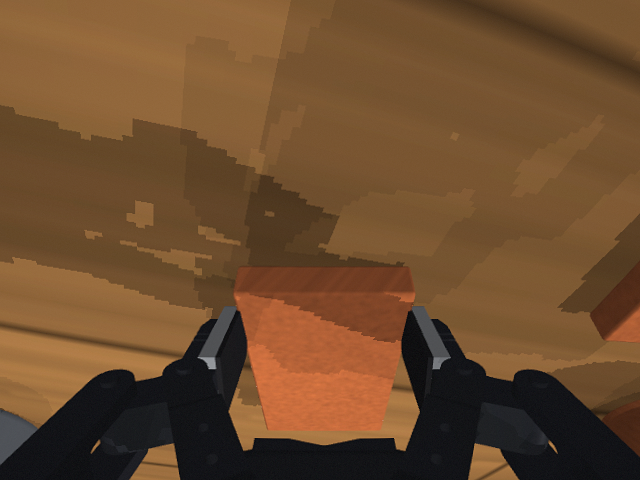

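```bash
A='python3 -m crank'
$A '[[0,0.01,-0.022,0,0,0],[0,0.03,-0.062,0,0,0],[0,0.055,-0.113,0,0,0],[0,0.055,-0.113,0,0,0],[0,0.055,-0.113,0,0,0]]' 
$A '[[0,0.055,-0.113,0,0,0],[0,0.055,-0.113,0,0,0],[0,0.055,-0.113,0,0,0],[0,0,0,0,0,0]]' 
python3 - <<'E'
from h import *
log(); c,im=snap('wrist','w5')
E
```

```text
clock: 6.83
ee_pos: [0.5838, 0.2259, 0.1656]
eef_rot: [154.4, -0.0, 106.3]
wrist_force: [0.4, 0.0, -1.4]
grip_width: 0.0601
clock: 7.17
ee_pos: [0.5865, 0.2267, 0.2863]
eef_rot: [153.7, 0.0, 106.3]
wrist_force: [1.3, -0.1, 0.1]
grip_width: 0.0601
t 7.17 j [ 13.5  -1.1  92.1   1.3  62.7 -93.1] p [0.5865 0.2267 0.2863] rpy [153.7   0.  106.3] F [ 1.3 -0.1  0.1] g 60.1
```

View pics/w5.png

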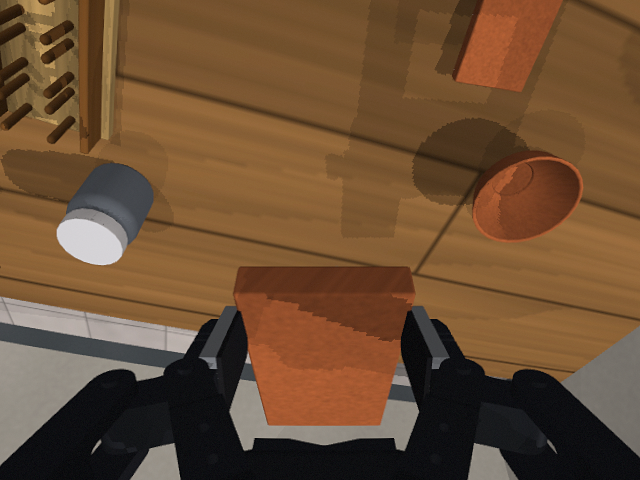

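```bash
cat > tile.py <<'E'
from h import *
from fk import toolrot,ik,X
def place(Cp,yaw,ptcp,rpy,slot,dz=0.0,rack=(.6154,-.0025,-4.98),xoff=0,yoff=0):
    Rp=R.from_euler('xyz',rpy,degrees=True); a=np.radians(yaw)
    B=np.c_[[np.cos(a),np.sin(a),0],[-np.sin(a),np.cos(a),0],[0,0,1]]   # u,v,n at pick
    b=np.radians(rack[2]); rx=np.array([np.cos(b),np.sin(b),0]);ry=np.array([-np.sin(b),np.cos(b),0])
    D=np.c_[[0,0,-1],ry,rx]
    M=R.from_matrix(D@B.T); Rt=M*Rp
    c=np.array([rack[0],rack[1],0])+rx*(slot+xoff)+ry*yoff; c[2]=.074+dz
    return c+M.apply(np.array(ptcp)-np.array(Cp)),Rt
E
python3 - <<'E'
from tile import *
p,Rt=place([.624,.2375,.007],16.2,[.5842,.226,.024],[154.4,0,106.3],-.0675,dz=.11)
print(p,Rt.as_euler('xyz',degrees=True)); j=status.get_state()['joints']
for z in(0,.06,.11): print(ik(p-[0,0,z],Rt,X,j))
plan(p,Rt)
E
```

```text
[0.56509588 0.00194404 0.22542809] [-1.156e+02 -1.000e-01  8.502e+01]
(array([ -6.7653952 ,  46.67666669,  50.41914665,  -2.89810174,
       147.26061224, -93.30012812]), np.float64(4.998065501264679e-10))
(array([ -6.7653952 ,  49.22201342,  53.15290994,  -2.54483097,
       141.98742278, -92.86732338]), np.float64(9.037159446612787e-10))
(array([ -6.7653952 ,  51.82133703,  54.64417758,  -2.33751184,
       137.90053388, -92.5966376 ]), np.float64(2.767747914404768e-09))
n 14 dist [-0.0207 -0.2245 -0.0566] rot [89.3   7.87 22.25]
[-0.0499, -0.0236, 0.0035, 0.1417, 0.0125, 0.0353]
[-0.0506, -0.0217, 0.0055, 0.1417, 0.0125, 0.0353]
[-0.0512, -0.0196, 0.0073, 0.1417, 0.0125, 0.0353]
[-0.0518, -0.0173, 0.0089, 0.1417, 0.0125, 0.0353]
[-0.0524, -0.0148, 0.0101, 0.1417, 0.0125, 0.0353]
[-0.0528, -0.0121, 0.0111, 0.1417, 0.0125, 0.0353]
[-0.0533, -0.0094, 0.0118, 0.1417, 0.0125, 0.0353]
[-0.0536, -0.0066, 0.0122, 0.1417, 0.0125, 0.0353]
[-0.0539, -0.0037, 0.0122, 0.1417, 0.0125, 0.0353]
[-0.054, -0.0009, 0.0119, 0.1417, 0.0125, 0.0353]
[-0.0541, 0.0019, 0.0113, 0.1417, 0.0125, 0.0353]
[-0.0542, 0.0046, 0.0104, 0.1417, 0.0125, 0.0353]
[-0.0541, 0.0072, 0.0092, 0.1417, 0.0125, 0.0353]
[-0.0539, 0.0097, 0.0078, 0.1417, 0.0125, 0.0353]
```

```bash
A='python3 -m crank'
$A '[[-0.05,-0.0236,0.0035,0.142,0.0125,0.035],[-0.0506,-0.0217,0.0055,0.142,0.0125,0.035],[-0.0512,-0.02,0.0073,0.142,0.0125,0.035],[-0.052,-0.0173,0.009,0.142,0.0125,0.035],[-0.0524,-0.015,0.01,0.142,0.0125,0.035]]' >/dev/null
$A '[[-0.053,-0.012,0.011,0.142,0.0125,0.035],[-0.0533,-0.0094,0.0118,0.142,0.0125,0.035],[-0.0536,-0.0066,0.0122,0.142,0.0125,0.035],[-0.054,-0.0037,0.0122,0.142,0.0125,0.035],[-0.054,-0.001,0.012,0.142,0.0125,0.035]]' >/dev/null
$A '[[-0.054,0.002,0.0113,0.142,0.0125,0.035],[-0.054,0.0046,0.0104,0.142,0.0125,0.035],[-0.054,0.0072,0.0092,0.142,0.0125,0.035],[-0.054,0.0097,0.0078,0.142,0.0125,0.035],[0,0,0,0,0,0]]'
python3 - <<'E'
from tile import *
log(); snap('wrist','w6');snap('side','s6');snap('top','t6')
p,Rt=place([.624,.2375,.007],16.2,[.5842,.226,.024],[154.4,0,106.3],-.0675,dz=.11)
plan(p,Rt)
E
```

```text
clock: 8.47
ee_pos: [0.5636, -0.0013, 0.2152]
eef_rot: [-114.1, 0.1, 85.0]
wrist_force: [0.6, -0.7, -3.8]
grip_width: 0.06
t 8.47 j [ -7.   47.6  50.9  -3.3 147.3 -93.5] p [ 0.5636 -0.0013  0.2152] rpy [-1.141e+02  1.000e-01  8.500e+01] F [ 0.6 -0.7 -3.8] g 60.0
n 1 dist [0.001  0.0003 0.0053] rot [-0.49  0.19  0.02]
[0.0014, -0.0146, -0.0105, -0.0109, 0.0042, 0.0004]
```

View pics/w6.png

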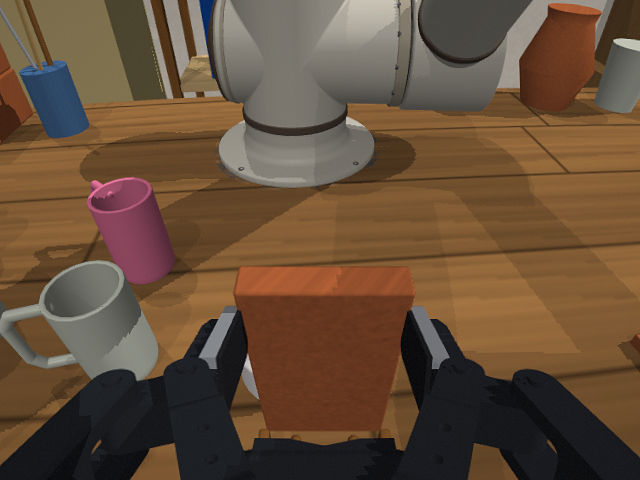

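View pics/s6.png

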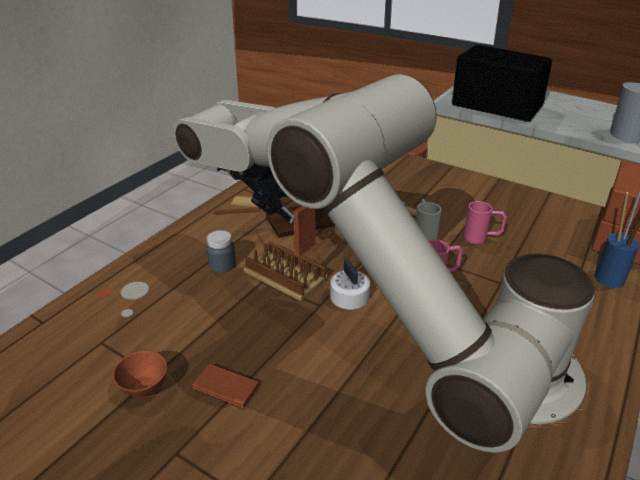

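```bash
cat >> tile.py <<'E'
def held(Cp,yaw,ptcp,rpy):
    """tile corners (world) now, given pick data"""
    Rp=R.from_euler('xyz',rpy,degrees=True); p,r=pose(); a=np.radians(yaw)
    u=np.array([np.cos(a),np.sin(a),0]);v=np.array([-np.sin(a),np.cos(a),0]);n=np.array([0,0,1.])
    P=[np.array(Cp)+su*.06*u+sv*.032*v+sn*.007*n for su in(-1,1) for sv in(-1,1) for sn in(-1,1)]
    return p+(r*Rp.inv()).apply(np.array(P)-np.array(ptcp))
E_=[(a,b) for a in range(8) for b in range(a) if bin(a^b).count('1')==1]
def rackpts(rack=(.6154,-.0025,-4.98)):
    b=np.radians(rack[2]); rx=np.array([np.cos(b),np.sin(b),0]);ry=np.array([-np.sin(b),np.cos(b),0])
    return np.array([np.array([rack[0],rack[1],.056])+rx*(s+o)+ry*y for s in(-.0675,-.0225,.0225,.0675) for o in(-.015,.015) for y in(.02,-.02)])
def overlay(name,P,out,box,k,rack=True):
    c,im=snap(name); x0,y0,x1,y1=box; big=cv2.resize(im[y0:y1,x0:x1],None,fx=k,fy=k,interpolation=cv2.INTER_CUBIC)
    q=lambda X:[tuple(int(round(t)) for t in ((uv+.5-[x0,y0])*k-.5)) for uv in proj(c,X)]
    if P is not None:
        c2=q(P)
        for a,b in E_: cv2.line(big,c2[a],c2[b],(0,255,0),1)
    if rack:
        for d in q(rackpts()): cv2.circle(big,d,3,(255,0,0),-1)
    cv2.imwrite(f"pics/{out}.png",big)
E
python3 - <<'E'
from tile import *
P=held([.624,.2375,.007],16.2,[.5842,.226,.024],[154.4,0,106.3]); print(P.round(4))
overlay('side',P,'s7',(230,190,360,290),6)
E
```

```text
[[ 0.5376 -0.0283  0.2389]
 [ 0.5516 -0.0295  0.2388]
 [ 0.543   0.0355  0.2389]
 [ 0.5569  0.0343  0.2387]
 [ 0.5366 -0.0284  0.1189]
 [ 0.5505 -0.0295  0.1188]
 [ 0.542   0.0354  0.1189]
 [ 0.5559  0.0342  0.1187]]
```

View pics/s7.png

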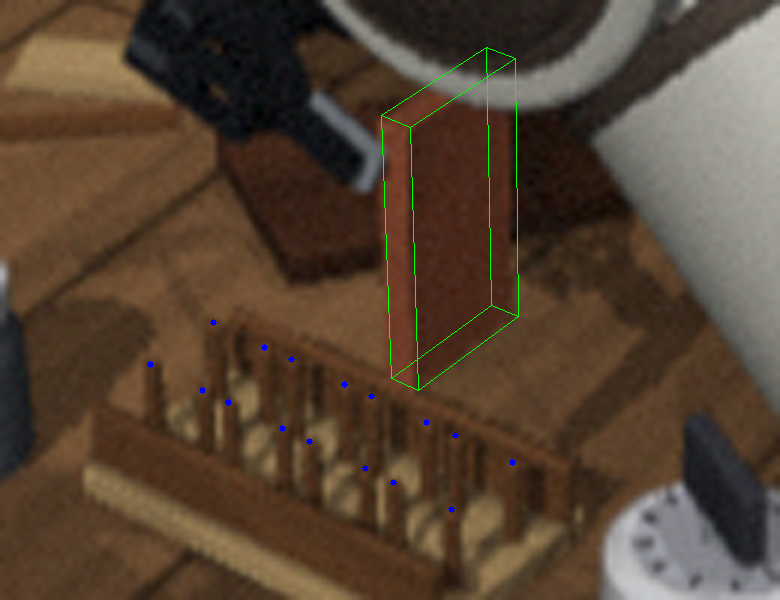

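```bash
python3 - <<'E'
from tile import *
for dz in (.05,.003):
    p,Rt=place([.624,.2375,.007],16.2,[.5842,.226,.024],[154.4,0,106.3],-.0675,dz=dz,yoff=0)
    plan(p,Rt)
E
```

```text
n 2 dist [ 0.0011 -0.     -0.0558] rot [-0.39  0.22  0.03]
[0.0, 0.0849, 0.038, -0.0043, 0.0025, 0.0004]
[-0.0, 0.0848, 0.0383, -0.0043, 0.0025, 0.0004]
n 3 dist [ 0.0011 -0.     -0.1028] rot [-0.39  0.22  0.03]
[-0.0, 0.1038, 0.0476, -0.0029, 0.0017, 0.0002]
[-0.0001, 0.1037, 0.0478, -0.0029, 0.0017, 0.0002]
[-0.0001, 0.1036, 0.048, -0.0029, 0.0017, 0.0002]
```

```bash
A='python3 -m crank'
$A '[[0,0.085,0.038,-0.0043,0.0025,0],[0,0.085,0.038,-0.0043,0.0025,0],[0,0,0,0,0,0],[0,0,0,0,0,0]]'
$A '[[0,0.037,0.017,0,0,0],[0,0.037,0.017,0,0,0],[0,0.037,0.017,0,0,0],[0,0,0,0,0,0],[0,0,0,0,0,0]]'
python3 - <<'E'
from tile import *
log()
P=held([.624,.2375,.007],16.2,[.5842,.226,.024],[154.4,0,106.3]); print(P[:,2].round(4))
overlay('side',P,'s8',(230,190,360,290),6)
E
```

```text
clock: 9.0
ee_pos: [0.5648, 0.0021, 0.1659]
eef_rot: [-115.5, -0.1, 85.1]
wrist_force: [0.6, -0.6, -1.3]
grip_width: 0.0605
clock: 9.42
ee_pos: [0.5654, 0.0015, 0.1277]
eef_rot: [-115.4, -0.1, 85.0]
wrist_force: [-0.5, 0.1, -2.4]
grip_width: 0.06
t 9.42 j [ -6.8  51.3  54.2  -2.4 139.1 -92.7] p [0.5654 0.0015 0.1277] rpy [-1.154e+02 -1.000e-01  8.500e+01] F [-0.5  0.1 -2.4] g 60.0
[0.1464 0.1463 0.1464 0.1464 0.0264 0.0264 0.0264 0.0264]
```

View pics/s8.png

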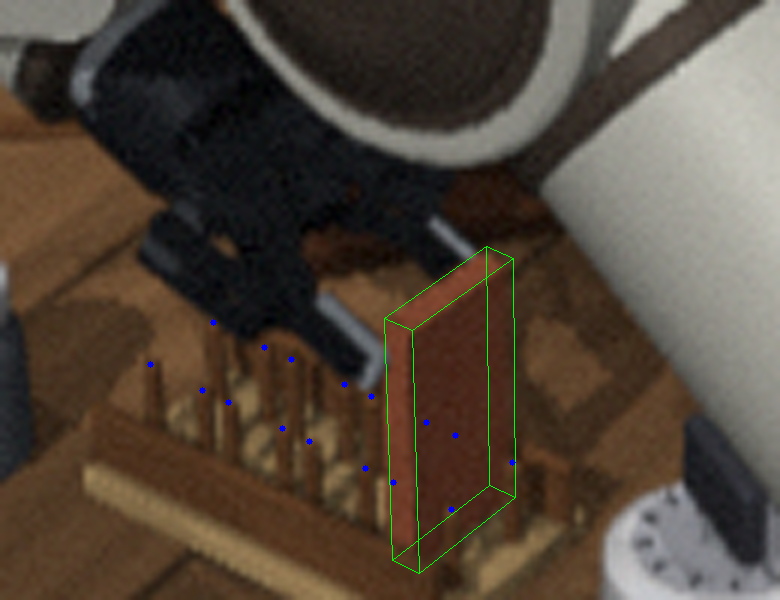

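```bash
A='python3 -m crank'
$A '[[0,0.015,0.007,0,0,0],[0,0.015,0.007,0,0,0],[0,0,0,0,0,0],[0,0,0,0,0,0]]'
python3 - <<'E'
from tile import *
log()
P=held([.624,.2375,.007],16.2,[.5842,.226,.024],[154.4,0,106.3]); print(P[:,2].round(4))
E
```

```text
clock: 9.8
ee_pos: [0.5656, 0.0015, 0.1182]
eef_rot: [-115.4, -0.1, 85.0]
wrist_force: [-0.2, -0.2, -1.1]
grip_width: 0.06
t 9.8 j [ -6.8  51.8  54.4  -2.4 138.3 -92.6] p [0.5656 0.0015 0.1182] rpy [-1.154e+02 -1.000e-01  8.500e+01] F [-0.2 -0.2 -1.1] g 60.0
[0.1368 0.1368 0.1368 0.1368 0.0168 0.0168 0.0168 0.0168]
```

```bash
A='python3 -m crank'
$A '[[0,0.004,0.002,0,0,0],[0,0,0,0,0,0],[0,0,0,0,0,0],[0,0,0,0,0,0]]' 85
$A '[[0,0,-0.05,0,0,0],[0,0,-0.1,0,0,0],[0,0,-0.1,0,0,0],[0,0,0,0,0,0]]'
python3 - <<'E'
from tile import *
log()
overlay('side',None,'s9',(230,190,360,290),6,False)
E
```

```text
clock: 10.13
ee_pos: [0.5656, 0.0015, 0.1173]
eef_rot: [-115.5, -0.1, 85.0]
wrist_force: [0.1, -0.1, 1.2]
grip_width: 0.0851
clock: 10.47
ee_pos: [0.6336, -0.0048, 0.15]
eef_rot: [-115.7, -0.1, 85.0]
wrist_force: [-0.2, 0.5, -0.7]
grip_width: 0.0851
t 10.47 j [ -6.7  59.8  35.8  -2.8 148.6 -93.2] p [ 0.6336 -0.0048  0.15  ] rpy [-1.157e+02 -1.000e-01  8.500e+01] F [-0.2  0.5 -0.7] g 85.1
```

View pics/s9.png

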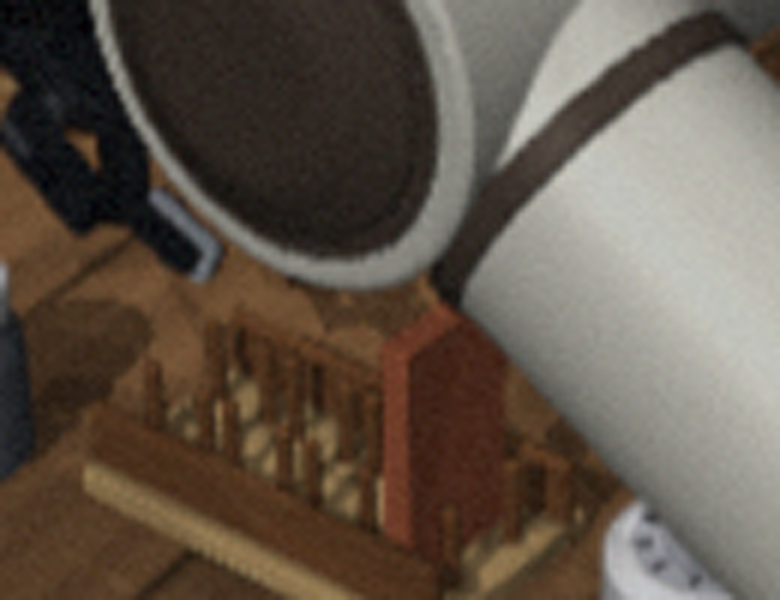

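```bash
python3 - <<'E'
from tile import *
p,r=pose(); print("up: world (0,0,.12) in tool units", (r.inv().apply([0,0,.12])/.3).round(3))
p2=p+[0,0,.14]; Rt=toolrot(8.6,65)
j=status.get_state()['joints']
for z in(.12,.027):print(ik([.462,.357,z],Rt,X,[20,10,100,0,50,-90]))
plan([.462,.357,.14],Rt,p2,r)
E
```

```text
up: world (0,0,.12) in tool units [ 0.001 -0.361 -0.173]
(array([ 35.93773947,   3.28516304, 107.39757172, -15.18044231,
        47.83065633, -54.57201539]), np.float64(8.648242665376226e-13))
(array([ 35.93773947,  10.46855538, 112.09201173, -19.05779794,
        36.46909552, -49.36945816]), np.float64(3.082862018667643e-13))
n 13 dist [-0.1701  0.3615 -0.1484] rot [-88.91  -5.19 -14.18]
[0.0885, 0.0122, 0.063, -0.152, -0.0089, -0.0242]
[0.0887, 0.0063, 0.0635, -0.152, -0.0089, -0.0242]
[0.0891, 0.0004, 0.0633, -0.152, -0.0089, -0.0242]
[0.0896, -0.0054, 0.0624, -0.152, -0.0089, -0.0242]
[0.0902, -0.011, 0.0607, -0.152, -0.0089, -0.0242]
[0.0909, -0.0164, 0.0585, -0.152, -0.0089, -0.0242]
[0.0916, -0.0215, 0.0556, -0.152, -0.0089, -0.0242]
[0.0925, -0.0262, 0.0521, -0.152, -0.0089, -0.0242]
[0.0933, -0.0304, 0.048, -0.152, -0.0089, -0.0242]
[0.0943, -0.0341, 0.0435, -0.152, -0.0089, -0.0242]
[0.0952, -0.0372, 0.0386, -0.152, -0.0089, -0.0242]
[0.0962, -0.0397, 0.0333, -0.152, -0.0089, -0.0242]
[0.0972, -0.0415, 0.0278, -0.152, -0.0089, -0.0242]
```

```bash
A='python3 -m crank'
$A '[[0,-0.11,-0.053,0,0,0],[0,-0.11,-0.053,0,0,0],[0,-0.11,-0.053,0,0,0],[0,-0.09,-0.043,0,0,0]]' >/dev/null
$A '[[0.0885,0.0122,0.063,-0.152,-0.009,-0.024],[0.0887,0.0063,0.0635,-0.152,-0.009,-0.024],[0.089,0,0.0633,-0.152,-0.009,-0.024],[0.09,-0.0054,0.0624,-0.152,-0.009,-0.024],[0.09,-0.011,0.061,-0.152,-0.009,-0.024]]' >/dev/null
$A '[[0.091,-0.0164,0.0585,-0.152,-0.009,-0.024],[0.0916,-0.0215,0.0556,-0.152,-0.009,-0.024],[0.0925,-0.026,0.052,-0.152,-0.009,-0.024],[0.0933,-0.03,0.048,-0.152,-0.009,-0.024]]' >/dev/null
$A '[[0.0943,-0.034,0.0435,-0.152,-0.009,-0.024],[0.095,-0.037,0.0386,-0.152,-0.009,-0.024],[0.096,-0.04,0.033,-0.152,-0.009,-0.024],[0.097,-0.0415,0.028,-0.152,-0.009,-0.024],[0,0,0,0,0,0]]'
python3 - <<'E'
from tile import *
log(); c,im=snap('wrist','w10')
hsv=cv2.cvtColor(im,cv2.COLOR_BGR2HSV)
m=((hsv[...,0]<11)&(hsv[...,1]>140)&(hsv[...,2]>70)).astype(np.uint8)
n,l,st,ce=cv2.connectedComponentsWithStats(m)
for i in range(1,n):
    if st[i,4]>800:
        ys,xs=np.where(l==i); P=w(c,np.c_[xs,ys],.014)[:,:2].astype(np.float32)
        rr=cv2.minAreaRect(P*1000); print(st[i],np.round(rr[0],1),np.round(rr[1],1),rr[2])
E
```

```text
clock: 12.02
ee_pos: [0.4492, 0.3578, 0.1332]
eef_rot: [155.2, 0.1, 98.9]
wrist_force: [-0.9, -0.3, -0.8]
grip_width: 0.0849
t 12.02 j [ 36.9   1.5 107.5 -15.   49.8 -54.5] p [0.4492 0.3578 0.1332] rpy [1.552e+02 1.000e-01 9.890e+01] F [-0.9 -0.3 -0.8] g 84.9
[  265   146   111   149 12979] [498.9 361.6] [125.6  63.4] 8.40118408203125
[ 339  340  116   84 5649] [700.  464.4] [170.  116.3] 30.077024459838867
```

View pics/w10.png

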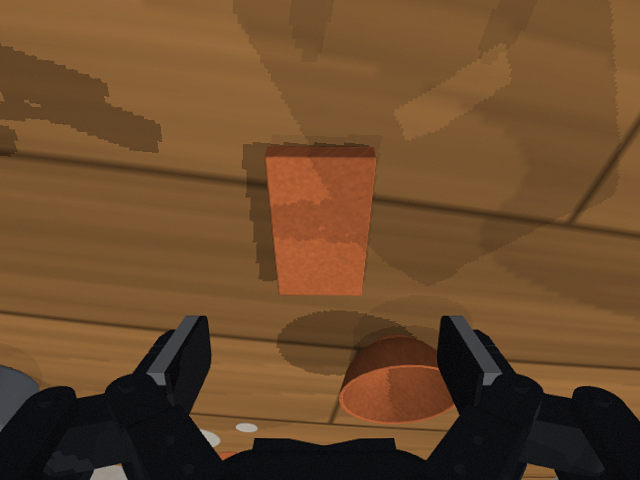

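```bash
python3 - <<'E'
from tile import *
plan([.461,.3564,.027],toolrot(8.5,65))
E
```

```text
n 3 dist [ 0.01    0.0002 -0.1075] rot [-0.46 -0.02  0.4 ]
[-0.0012, -0.0396, 0.1132, -0.0034, -0.0001, 0.003]
[-0.0012, -0.0399, 0.1131, -0.0034, -0.0001, 0.003]
[-0.0013, -0.0402, 0.113, -0.0034, -0.0001, 0.003]
```

```bash
A='python3 -m crank'
$A '[[-0.001,-0.04,0.113,-0.0034,0,0.003],[-0.001,-0.04,0.113,-0.0034,0,0.003],[-0.001,-0.04,0.113,-0.0034,0,0.003],[0,0,0,0,0,0],[0,0,0,0,0,0]]'
python3 - <<'E'
from tile import *
log(); plan([.461,.3564,.025],toolrot(8.5,65))
E
```

```text
clock: 12.48
ee_pos: [0.4657, 0.3535, 0.0284]
eef_rot: [155.1, 0.0, 98.0]
wrist_force: [0.5, -0.0, 1.0]
grip_width: 0.0853
t 12.48 j [ 35.4  10.5 111.8 -18.9  36.9 -49.5] p [0.4657 0.3535 0.0284] rpy [155.1   0.   98. ] F [ 0.5 -0.   1. ] g 85.3
n 1 dist [-0.0047  0.0029 -0.0034] rot [-0.15  0.22 -0.4 ]
[0.0117, -0.0177, 0.0043, -0.0033, 0.005, -0.0088]
```

```bash
A='python3 -m crank'
$A '[[0.0117,-0.0177,0.0043,-0.0033,0.005,-0.009],[0,0,0,0,0,0],[0,0,0,0,0,0]]'
$A '[[0,0,0,0,0,0],[0,0,0,0,0,0],[0,0,0,0,0,0],[0,0,0,0,0,0]]' 50 70
python3 - <<'E'
from tile import *
log(); snap('wrist','w11')
E
```

```text
clock: 12.73
ee_pos: [0.4618, 0.3584, 0.028]
eef_rot: [154.6, -0.2, 98.6]
wrist_force: [-0.1, -0.1, 0.3]
grip_width: 0.0848
clock: 13.07
ee_pos: [0.4615, 0.3582, 0.0278]
eef_rot: [154.7, -0.1, 98.6]
wrist_force: [-18.8, -9.1, 29.7]
grip_width: 0.0576
t 13.07 j [ 36.1  10.3 112.2 -19.4  36.2 -48.9] p [0.4615 0.3582 0.0278] rpy [ 1.547e+02 -1.000e-01  9.860e+01] F [-18.8  -9.1  29.7] g 57.6
```

View pics/w11.png

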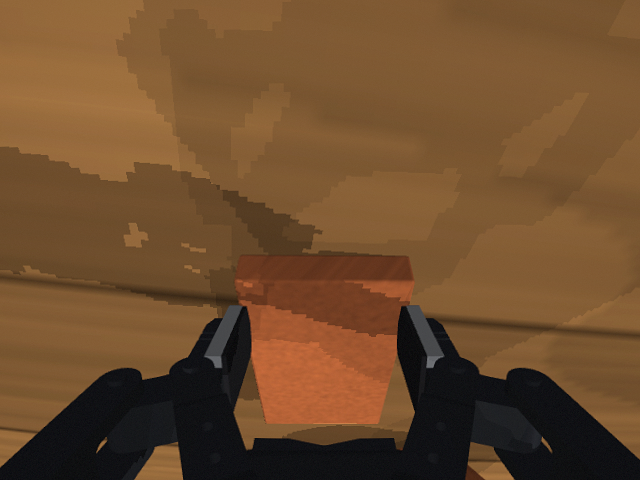

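```bash
A='python3 -m crank'
$A '[[0,0,0,0,0,0],[0,0,0,0,0,0],[0,0,0,0,0,0],[0,0,0,0,0,0]]' 85 70
python3 - <<'E'
from tile import *
log(); c,im=snap('wrist','w12'); 
hsv=cv2.cvtColor(im,cv2.COLOR_BGR2HSV)
m=((hsv[...,0]<11)&(hsv[...,1]>140)&(hsv[...,2]>70)).astype(np.uint8)
n,l,st,ce=cv2.connectedComponentsWithStats(m)
for i in range(1,n):
    if st[i,4]>800:
        ys,xs=np.where(l==i); P=w(c,np.c_[xs,ys],.014)[:,:2].astype(np.float32)
        rr=cv2.minAreaRect(P*1000); print(st[i],np.round(rr[0],1),np.round(rr[1],1),rr[2])
c,im=snap('side'); crop(im,150,330,270,420,6,'s12')
plan([.461,.3564,.0225],toolrot(8.5,65))
E
```

```text
clock: 13.45
ee_pos: [0.4614, 0.358, 0.0261]
eef_rot: [154.8, -0.1, 98.6]
wrist_force: [0.0, 0.5, -0.1]
grip_width: 0.0855
t 13.45 j [ 36.1  10.5 112.3 -19.4  36.1 -48.9] p [0.4614 0.358  0.0261] rpy [ 1.548e+02 -1.000e-01  9.860e+01] F [ 0.   0.5 -0.1] g 85.5
[  235   259   181   168 21950] [495.8 361.9] [131.4  63.1] 7.966427326202393
n 1 dist [-0.0003 -0.0016 -0.0035] rot [ 0.23 -0.14  0.04]
[-0.005, -0.0066, 0.0097, 0.005, -0.0031, 0.0008]
```

View pics/s12.png

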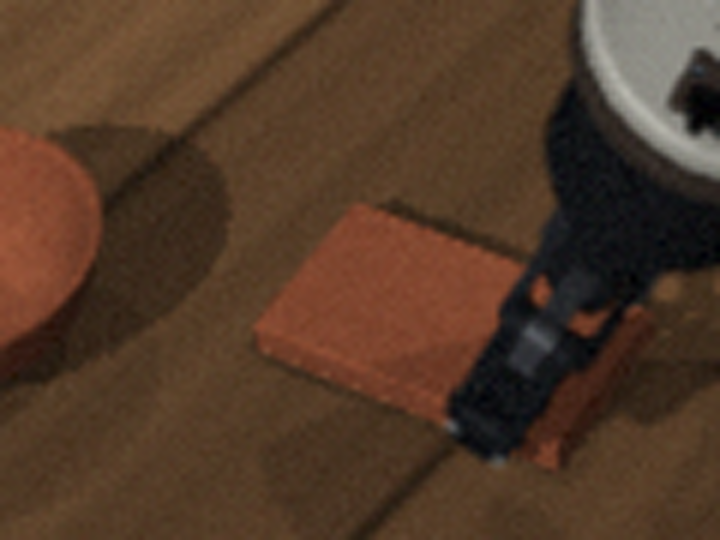

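View pics/w12.png

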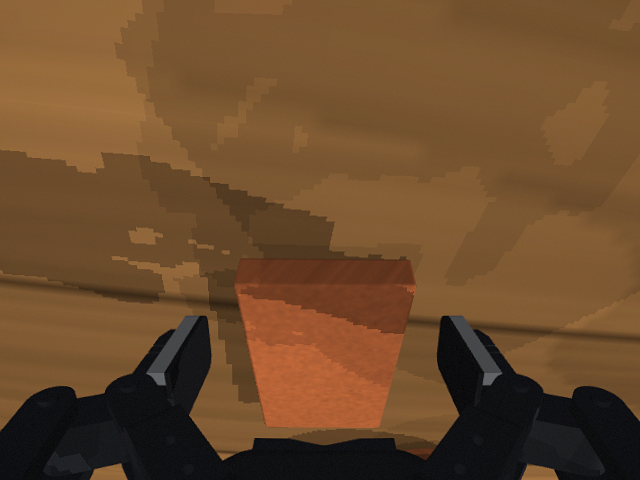

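```bash
A='python3 -m crank'
$A '[[-0.005,-0.006,0.008,0.005,0,0],[0,0,0,0,0,0],[0,0,0,0,0,0]]'
$A '[[0,0,0,0,0,0],[0,0,-0.004,0,0,0],[0,0,-0.004,0,0,0],[0,0,0,0,0,0]]' 54 60
$A '[[0,0,0,0,0,0],[0,0,0,0,0,0]]' 
python3 - <<'E'
from tile import *
log(); snap('wrist','w13')
p,r=pose(); print((r.inv().apply([0,0,.04])/.3).round(4))
E
```

```text
clock: 13.8
ee_pos: [0.4609, 0.3562, 0.0228]
eef_rot: [155.0, -0.1, 98.6]
wrist_force: [-0.5, -0.5, 0.3]
grip_width: 0.085
clock: 14.13
ee_pos: [0.4599, 0.3563, 0.0255]
eef_rot: [155.0, -0.1, 98.6]
wrist_force: [-0.5, 0.0, -1.3]
grip_width: 0.0602
clock: 14.3
ee_pos: [0.4599, 0.3562, 0.0252]
eef_rot: [155.0, -0.1, 98.6]
wrist_force: [0.1, 0.2, -1.5]
grip_width: 0.0601
t 14.3 j [ 36.   10.4 112.5 -19.1  36.1 -49.2] p [0.4599 0.3562 0.0252] rpy [ 1.55e+02 -1.00e-01  9.86e+01] F [ 0.1  0.2 -1.5] g 60.1
[ 0.0003  0.0563 -0.1208]
```

View pics/w13.png

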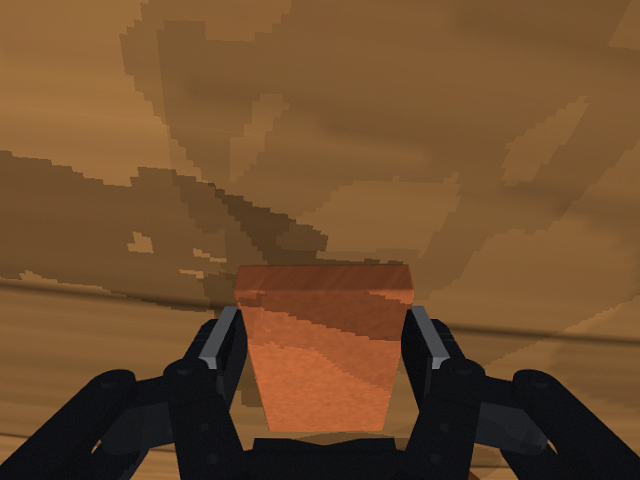

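```bash
A='python3 -m crank'
$A '[[0,0.02,-0.04,0,0,0],[0,0.056,-0.12,0,0,0],[0,0.056,-0.12,0,0,0],[0,0.056,-0.12,0,0,0],[0,0.056,-0.12,0,0,0]]'
$A '[[0,0.056,-0.12,0,0,0],[0,0.056,-0.12,0,0,0],[0,0.03,-0.06,0,0,0],[0,0,0,0,0,0],[0,0,0,0,0,0]]'
python3 - <<'E'
from tile import *
log(); j=status.get_state()['joints']
PK=([.502,.3625,.007],8.5,[.4599,.3562,.0252],[155,-.1,98.6])
for dz in(.16,.13,.003):
    p,Rt=place(*PK,-.0225,dz=dz); print(p.round(4),ik(p,Rt,X,[-7,48,50,-3,147,-93]))
p,Rt=place(*PK,-.0225,dz=.13)
plan(p,Rt)
E
```

```text
clock: 14.77
ee_pos: [0.4598, 0.3557, 0.1993]
eef_rot: [155.0, -0.1, 98.6]
wrist_force: [0.9, 0.6, -2.6]
grip_width: 0.0599
clock: 15.18
ee_pos: [0.461, 0.3559, 0.2976]
eef_rot: [154.9, -0.1, 98.6]
wrist_force: [0.6, -0.6, -3.7]
grip_width: 0.06
t 15.18 j [ 35.8  -3.9  93.3 -11.9  68.5 -60.5] p [0.461  0.3559 0.2976] rpy [ 1.549e+02 -1.000e-01  9.860e+01] F [ 0.6 -0.6 -3.7] g 60.0
[ 0.6111 -0.0021  0.2766] (array([ -6.70444087,  52.63271746,  34.51483414,  -3.78699085,
       157.80056174, -94.28428805]), np.float64(1.308160520495822e-13))
[ 0.6111 -0.0021  0.2466] (array([ -6.70444087,  53.24036009,  36.87568578,  -3.36473851,
       154.83782418, -93.82336629]), np.float64(3.952337842292939e-14))
[ 0.6111 -0.0021  0.1196] (array([ -6.70444087,  58.08594094,  42.99201258,  -2.42681528,
       143.8894644 , -92.73826852]), np.float64(1.3246281976211619e-11))
n 13 dist [ 0.1501 -0.358  -0.0511] rot [89.56  5.13 14.28]
[-0.0966, 0.0166, 0.0219, 0.1531, 0.0088, 0.0244]
[-0.0963, 0.0209, 0.019, 0.1531, 0.0088, 0.0244]
[-0.096, 0.0249, 0.0156, 0.1531, 0.0088, 0.0244]
[-0.0956, 0.0284, 0.0117, 0.1531, 0.0088, 0.0244]
[-0.0951, 0.0313, 0.0075, 0.1531, 0.0088, 0.0244]
[-0.0945, 0.0338, 0.0029, 0.1531, 0.0088, 0.0244]
[-0.0938, 0.0357, -0.0019, 0.1531, 0.0088, 0.0244]
[-0.0931, 0.0369, -0.0069, 0.1531, 0.0088, 0.0244]
[-0.0923, 0.0376, -0.0121, 0.1531, 0.0088, 0.0244]
[-0.0915, 0.0376, -0.0172, 0.1531, 0.0088, 0.0244]
[-0.0907, 0.0369, -0.0223, 0.1531, 0.0088, 0.0244]
[-0.0898, 0.0357, -0.0273, 0.1531, 0.0088, 0.0244]
[-0.0889, 0.0338, -0.0321, 0.1531, 0.0088, 0.0244]
```

```bash
A='python3 -m crank'
$A '[[-0.0966,0.0166,0.022,0.153,0.009,0.024],[-0.0963,0.021,0.019,0.153,0.009,0.024],[-0.096,0.025,0.0156,0.153,0.009,0.024],[-0.0956,0.0284,0.0117,0.153,0.009,0.024],[-0.095,0.0313,0.0075,0.153,0.009,0.024]]' >/dev/null
$A '[[-0.0945,0.0338,0.003,0.153,0.009,0.024],[-0.0938,0.0357,-0.002,0.153,0.009,0.024],[-0.093,0.037,-0.007,0.153,0.009,0.024],[-0.0923,0.0376,-0.012,0.153,0.009,0.024]]' >/dev/null
$A '[[-0.0915,0.0376,-0.0172,0.153,0.009,0.024],[-0.0907,0.037,-0.0223,0.153,0.009,0.024],[-0.09,0.0357,-0.0273,0.153,0.009,0.024],[-0.089,0.0338,-0.032,0.153,0.009,0.024],[0,0,0,0,0,0]]'
$A '[[0,0,0,0,0,0],[0,0,0,0,0,0]]'
python3 - <<'E'
from tile import *
log()
PK=([.502,.3625,.007],8.5,[.4599,.3562,.0252],[155,-.1,98.6])
overlay('side',held(*PK),'s14',(230,170,360,270),6)
p,Rt=place(*PK,-.0225,dz=.05); plan(p,Rt)
E
```

```text
clock: 16.35
ee_pos: [0.6133, -0.007, 0.2331]
eef_rot: [-113.5, -0.2, 84.7]
wrist_force: [-0.4, -0.5, -8.4]
grip_width: 0.0602
clock: 16.52
ee_pos: [0.6119, -0.0019, 0.244]
eef_rot: [-114.9, -0.3, 85.1]
wrist_force: [-0.4, 1.2, -1.4]
grip_width: 0.0601
t 16.52 j [ -6.7  53.5  36.8  -3.4 154.8 -94.1] p [ 0.6119 -0.0019  0.244 ] rpy [-114.9   -0.3   85.1] F [-0.4  1.2 -1.4] g 60.1
n 2 dist [-0.0005 -0.0008 -0.0794] rot [0.09 0.13 0.22]
[-0.002, 0.1196, 0.0568, 0.001, 0.0014, 0.0025]
[-0.0019, 0.1197, 0.0567, 0.001, 0.0014, 0.0025]
```

View pics/s14.png

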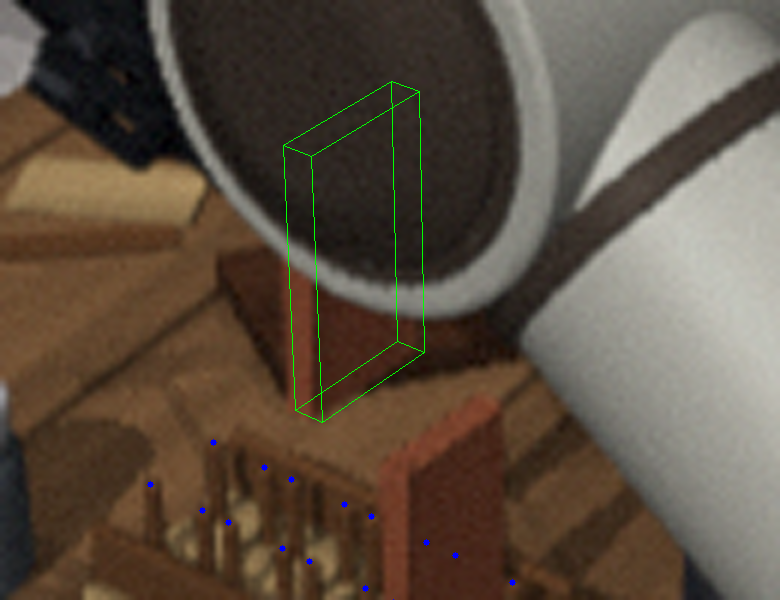

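```bash
A='python3 -m crank'
$A '[[-0.002,0.12,0.057,0.001,0.0014,0.0025],[-0.002,0.12,0.057,0.001,0.0014,0.0025],[0,0,0,0,0,0],[0,0,0,0,0,0]]'
python3 - <<'E'
from tile import *
log()
PK=([.502,.3625,.007],8.5,[.4599,.3562,.0252],[155,-.1,98.6])
overlay('side',held(*PK),'s15',(230,190,360,290),6)
p,Rt=place(*PK,-.0225,dz=.004); plan(p,Rt)
E
```

```text
clock: 16.9
ee_pos: [0.6106, -0.0019, 0.1675]
eef_rot: [-114.9, -0.1, 84.9]
wrist_force: [-0.0, 0.6, -1.2]
grip_width: 0.0601
t 16.9 j [ -6.7  55.9  41.4  -2.7 147.8 -93.1] p [ 0.6106 -0.0019  0.1675] rpy [-1.149e+02 -1.000e-01  8.490e+01] F [-0.   0.6 -1.2] g 60.1
n 2 dist [-0.     -0.0001 -0.0487] rot [0.05 0.02 0.01]
[-0.0003, 0.0735, 0.0344, 0.0006, 0.0002, 0.0001]
[-0.0003, 0.0735, 0.0343, 0.0006, 0.0002, 0.0001]
```

View pics/s15.png

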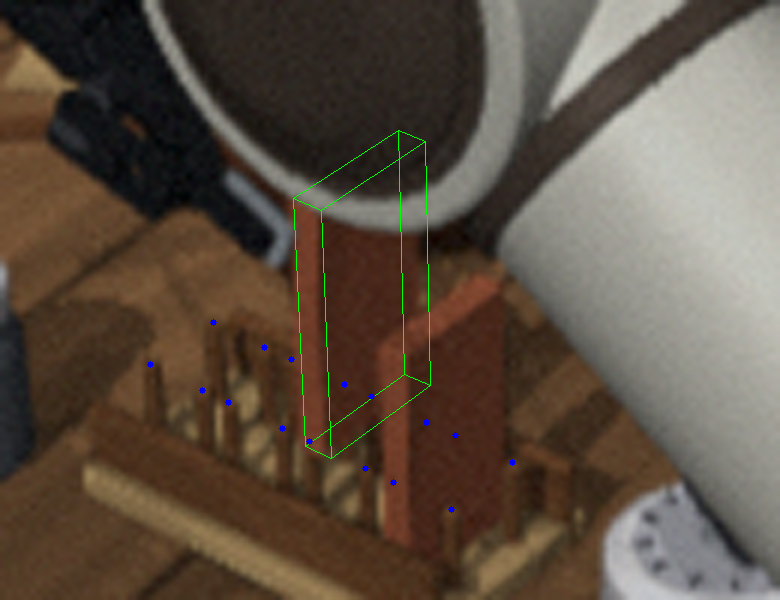

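```bash
A='python3 -m crank'
$A '[[0,0.04,0.0185,0,0,0],[0,0.04,0.0185,0,0,0],[0,0.035,0.016,0,0,0],[0,0.032,0.015,0,0,0],[0,0,0,0,0,0]]'
$A '[[0,0,0,0,0,0],[0,0,0,0,0,0]]'
python3 - <<'E'
from tile import *
log()
PK=([.502,.3625,.007],8.5,[.4599,.3562,.0252],[155,-.1,98.6])
P=held(*PK); print(P[:,2].round(4))
overlay('side',P,'s16',(230,190,360,290),6)
E
```

```text
clock: 17.37
ee_pos: [0.6108, -0.0026, 0.1155]
eef_rot: [-114.7, -0.1, 84.9]
wrist_force: [0.9, -0.1, -1.6]
grip_width: 0.0601
clock: 17.53
ee_pos: [0.6113, -0.0028, 0.1172]
eef_rot: [-114.9, -0.1, 84.9]
wrist_force: [0.0, -1.3, -3.2]
grip_width: 0.0598
t 17.53 j [ -6.8  58.3  43.   -2.4 143.8 -92.7] p [ 0.6113 -0.0028  0.1172] rpy [-1.149e+02 -1.000e-01  8.490e+01] F [ 0.  -1.3 -3.2] g 59.8
[0.1347 0.1347 0.1347 0.1347 0.0147 0.0147 0.0147 0.0147]
```

View pics/s16.png

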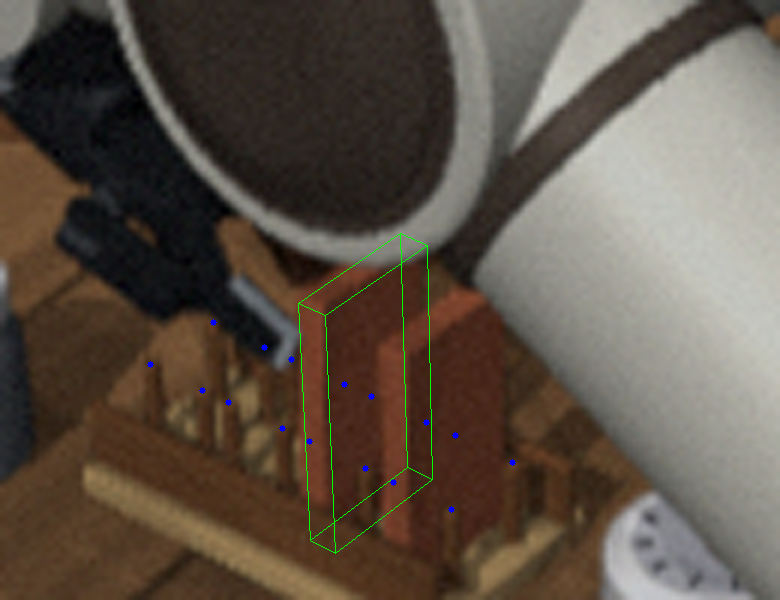

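```bash
A='python3 -m crank'
$A '[[0,0,0,0,0,0],[0,0,0,0,0,0],[0,0,0,0,0,0],[0,0,0,0,0,0]]' 85
$A '[[0,0,-0.05,0,0,0],[0,0,-0.1,0,0,0],[0,0,-0.1,0,0,0],[0,0,0,0,0,0]]'
python3 - <<'E'
from tile import *
log()
overlay('side',None,'s17',(230,190,360,290),6,False)
E
```

```text
clock: 17.92
ee_pos: [0.6113, -0.0026, 0.1178]
eef_rot: [-114.9, -0.1, 84.9]
wrist_force: [-0.3, 0.2, 0.1]
grip_width: 0.0852
clock: 18.25
ee_pos: [0.6678, -0.008, 0.1434]
eef_rot: [-115.1, -0.1, 84.9]
wrist_force: [0.2, -1.2, -0.3]
grip_width: 0.0851
t 18.25 j [ -6.7  67.1  23.4  -3.2 154.4 -93.6] p [ 0.6678 -0.008   0.1434] rpy [-1.151e+02 -1.000e-01  8.490e+01] F [ 0.2 -1.2 -0.3] g 85.1
```

View pics/s17.png

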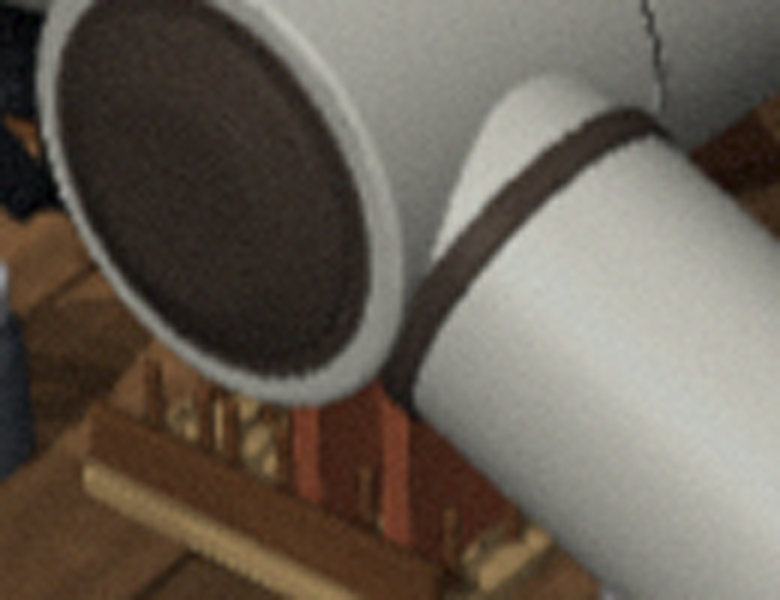

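```bash
cat > mug.py <<'E'
from h import *
from fk import ik,X,fk
ST=[.686,-.2635,-36.1]
def mugpose(side,hd,xs=-.085,beta=40,dz=0.0,st=None,dx=0):
    """side +-1 hook; hd=+1: handle points to +stand y. returns mug R, origin, with loop point over rod axis (+4mm+dz)"""
    st=st or ST; S=R.from_euler('z',st[2],degrees=True)
    # mug y -> hd*stand y ; mug z up ; mug x = y x z
    y=np.array([0,hd,0.]);z=np.array([0,0,1.]);M0=np.c_[np.cross(y,z),y,z]
    M=S*R.from_matrix(M0)*R.from_euler('x',beta,degrees=True)
    loop=np.array([st[0],st[1],0])+S.apply([xs+dx,side*.085,0])+[0,0,.214+dz]
    return M,loop-M.apply([0,.05,.087])
def tool(M,o,zt=.082,flip=0):
    T=M*R.from_euler('x',180,degrees=True)*R.from_euler('z',180*flip,degrees=True)
    return o+M.apply([0,0,zt]),T
E
python3 - <<'E'
from mug import *
for side in(1,-1):
  for hd in(1,-1):
    for fl in(0,1):
      for b in(0,25,45):
        best=None
        for dx,dz in((-.08,-.02),(0,-.02),(0,.0)):
            M,o=mugpose(side,hd,beta=b,dz=dz,dx=dx); p,T=tool(M,o,flip=fl)
            r=[]
            for j4 in(0,60,-60):
              for j6 in(-120,-60,0,60,120):
                q,e=ik(p,T,X,[-20,20,80,j4,90,j6]); r.append((e,tuple(q.round(0))))
            r=min(r); print(side,hd,fl,b,dx,p.round(3),round(r[0],3),r[1])
E
```

```text
1 1 0 0 -0.08 [ 0.573 -0.138  0.189] 0.0 (np.float64(-21.0), np.float64(12.0), np.float64(86.0), np.float64(-0.0), np.float64(82.0), np.float64(15.0))
1 1 0 0 0 [ 0.638 -0.185  0.189] 0.0 (np.float64(-23.0), np.float64(21.0), np.float64(74.0), np.float64(0.0), np.float64(85.0), np.float64(13.0))
1 1 0 0 0 [ 0.638 -0.185  0.209] 0.0 (np.float64(-23.0), np.float64(20.0), np.float64(73.0), np.float64(-0.0), np.float64(87.0), np.float64(13.0))
1 1 0 25 -0.08 [ 0.577 -0.133  0.168] 0.0 (np.float64(-33.0), np.float64(10.0), np.float64(94.0), np.float64(26.0), np.float64(76.0), np.float64(-3.0))
1 1 0 25 0 [ 0.642 -0.18   0.168] 0.0 (np.float64(-34.0), np.float64(19.0), np.float64(83.0), np.float64(26.0), np.float64(78.0), np.float64(-3.0))
1 1 0 25 0 [ 0.642 -0.18   0.188] 0.0 (np.float64(-34.0), np.float64(18.0), np.float64(81.0), np.float64(25.0), np.float64(80.0), np.float64(-2.0))
1 1 0 45 -0.08 [ 0.584 -0.123  0.155] 0.0 (np.float64(-41.0), np.float64(13.0), np.float64(100.0), np.float64(46.0), np.float64(78.0), np.float64(-20.0))
1 1 0 45 0 [ 0.649 -0.17   0.155] 0.0 (np.float64(-40.
[... 9097 characters left out ...]
, np.float64(25.0), np.float64(75.0), np.float64(-24.0), np.float64(89.0), np.float64(20.0))
-1 -1 1 25 0 [ 0.593 -0.247  0.188] 0.0 (np.float64(-19.0), np.float64(24.0), np.float64(74.0), np.float64(-24.0), np.float64(91.0), np.float64(19.0))
-1 -1 1 45 -0.08 [ 0.521 -0.209  0.155] 0.0 (np.float64(-10.0), np.float64(24.0), np.float64(85.0), np.float64(-40.0), np.float64(94.0), np.float64(32.0))
-1 -1 1 45 0 [ 0.586 -0.256  0.155] 0.0 (np.float64(-13.0), np.float64(31.0), np.float64(74.0), np.float64(-41.0), np.float64(95.0), np.float64(27.0))
-1 -1 1 45 0 [ 0.586 -0.256  0.175] 0.0 (np.float64(-13.0), np.float64(31.0), np.float64(73.0), np.float64(-41.0), np.float64(96.0), np.float64(26.0))
```

```bash
python3 - <<'E'
from mug import *
p,r=pose(); p2=p+[0,0,.15]
print((r.inv().apply([0,0,.15])/.3).round(3))
plan([.45,-.14,.40],[180,0,13],p2,r)
E
```

```text
[ 0.001 -0.453 -0.211]
n 14 dist [-0.2167 -0.1321  0.108 ] rot [-55.93  40.45  63.67]
[-0.0359, -0.0439, 0.0331, -0.0888, 0.0642, 0.1011]
[-0.0409, -0.043, 0.0282, -0.0888, 0.0642, 0.1011]
[-0.0455, -0.0413, 0.023, -0.0888, 0.0642, 0.1011]
[-0.0498, -0.039, 0.0178, -0.0888, 0.0642, 0.1011]
[-0.0535, -0.036, 0.0126, -0.0888, 0.0642, 0.1011]
[-0.0567, -0.0323, 0.0075, -0.0888, 0.0642, 0.1011]
[-0.0594, -0.028, 0.0024, -0.0888, 0.0642, 0.1011]
[-0.0614, -0.0232, -0.0024, -0.0888, 0.0642, 0.1011]
[-0.0628, -0.0179, -0.007, -0.0888, 0.0642, 0.1011]
[-0.0635, -0.0123, -0.0112, -0.0888, 0.0642, 0.1011]
[-0.0636, -0.0063, -0.0151, -0.0888, 0.0642, 0.1011]
[-0.063, -0.0001, -0.0185, -0.0888, 0.0642, 0.1011]
[-0.0618, 0.0062, -0.0214, -0.0888, 0.0642, 0.1011]
[-0.0599, 0.0127, -0.0239, -0.0888, 0.0642, 0.1011]
```

```bash
A='python3 -m crank'
$A '[[0,-0.09,-0.042,-0.155,0,0],[0,-0.084,-0.054,-0.155,0,0],[0,-0.076,-0.064,-0.155,0,0],[0,-0.068,-0.073,-0.155,0,0],[0,-0.058,-0.08,-0.155,0,0]]'
python3 - <<'E'
from mug import *
log()
plan([.45,-.14,.40],[180,0,13])
E
```

```text
clock: 18.72
ee_pos: [0.6675, -0.008, 0.293]
eef_rot: [-150.1, -0.1, 84.9]
wrist_force: [1.3, -0.6, -0.4]
grip_width: 0.085
t 18.72 j [ -6.9  40.6  37.6  -1.1 131.7 -92.3] p [ 0.6675 -0.008   0.293 ] rpy [-1.501e+02 -1.000e-01  8.490e+01] F [ 1.3 -0.6 -0.4] g 85.0
n 12 dist [-0.2175 -0.132   0.107 ] rot [-25.87  18.64  70.19]
[-0.0418, -0.0642, 0.0025, -0.0479, 0.0345, 0.13]
[-0.0482, -0.0596, -0.0011, -0.0479, 0.0345, 0.13]
[-0.0539, -0.0543, -0.0046, -0.0479, 0.0345, 0.13]
[-0.059, -0.0483, -0.0081, -0.0479, 0.0345, 0.13]
[-0.0633, -0.0417, -0.0114, -0.0479, 0.0345, 0.13]
[-0.0669, -0.0345, -0.0146, -0.0479, 0.0345, 0.13]
[-0.0696, -0.0269, -0.0176, -0.0479, 0.0345, 0.13]
[-0.0714, -0.019, -0.0204, -0.0479, 0.0345, 0.13]
[-0.0723, -0.0109, -0.0229, -0.0479, 0.0345, 0.13]
[-0.0724, -0.0026, -0.0251, -0.0479, 0.0345, 0.13]
[-0.0715, 0.0058, -0.027, -0.0479, 0.0345, 0.13]
[-0.0697, 0.014, -0.0286, -0.0479, 0.0345, 0.13]
```

```bash
A='python3 -m crank'
$A '[[-0.042,-0.064,0.0025,-0.048,0.0345,0.13],[-0.048,-0.06,-0.001,-0.048,0.0345,0.13],[-0.054,-0.054,-0.005,-0.048,0.0345,0.13],[-0.059,-0.048,-0.008,-0.048,0.0345,0.13]]' >/dev/null
$A '[[-0.063,-0.042,-0.011,-0.048,0.0345,0.13],[-0.067,-0.0345,-0.0146,-0.048,0.0345,0.13],[-0.07,-0.027,-0.0176,-0.048,0.0345,0.13],[-0.071,-0.019,-0.02,-0.048,0.0345,0.13]]' >/dev/null
$A '[[-0.072,-0.011,-0.023,-0.048,0.0345,0.13],[-0.072,-0.0026,-0.025,-0.048,0.0345,0.13],[-0.0715,0.006,-0.027,-0.048,0.0345,0.13],[-0.07,0.014,-0.0286,-0.048,0.0345,0.13],[0,0,0,0,0,0]]'
$A '[[0,0,0,0,0,0],[0,0,0,0,0,0]]'
python3 - <<'E'
from mug import *
log(); snap('wrist','w18'); c,im=snap('top','t18'); crop(im,280,130,480,280,4,'c18'); snap('side','s18')
E
```

```text
clock: 19.8
ee_pos: [0.448, -0.1403, 0.4015]
eef_rot: [179.8, 0.0, 12.5]
wrist_force: [-0.3, 1.1, 1.4]
grip_width: 0.085
clock: 19.97
ee_pos: [0.4509, -0.1396, 0.3988]
eef_rot: [-179.9, 0.3, 13.1]
wrist_force: [0.5, -0.3, -0.1]
grip_width: 0.0849
t 19.97 j [-2.650e+01 -3.900e+00  7.850e+01 -1.000e-01  1.058e+02 -3.960e+01] p [ 0.4509 -0.1396  0.3988] rpy [-179.9    0.3   13.1] F [ 0.5 -0.3 -0.1] g 84.9
```

View pics/w18.png

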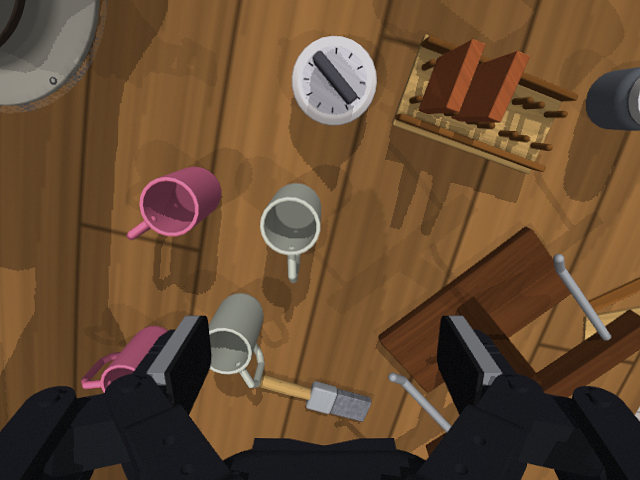

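View pics/s18.png

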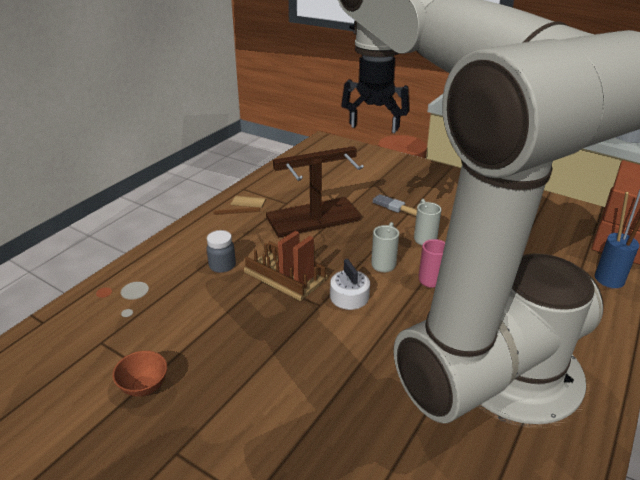

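```bash
python3 - <<'E'
from h import *
t=cv2.imread('pics/w18.png'); crop(t,200,170,340,290,5,'c19'); crop(t,530,235,630,355,5,'c20'); crop(t,370,355,480,440,6,'c21')
E
```

```text
(no output)
```

View pics/c19.png

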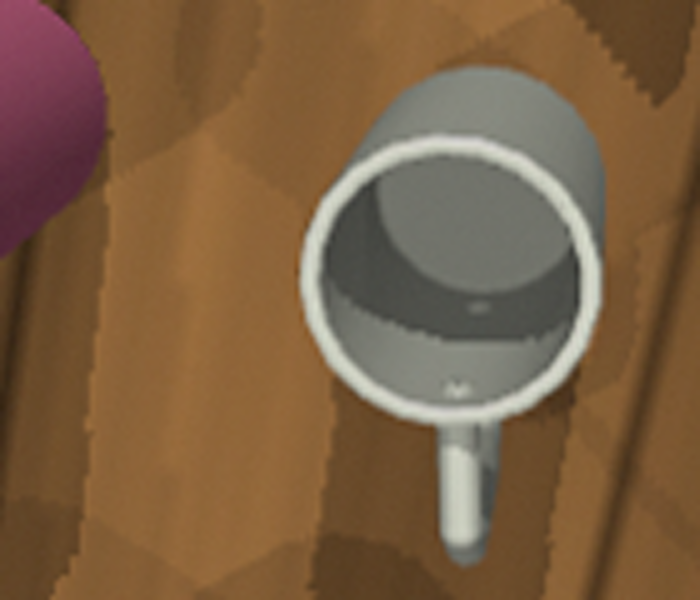

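View pics/c20.png

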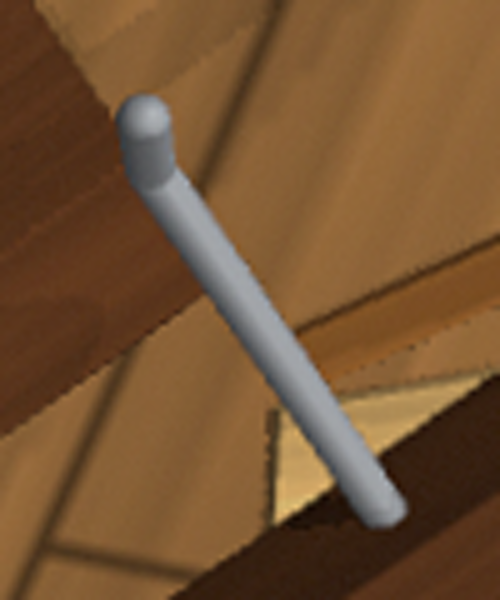

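View pics/c21.png

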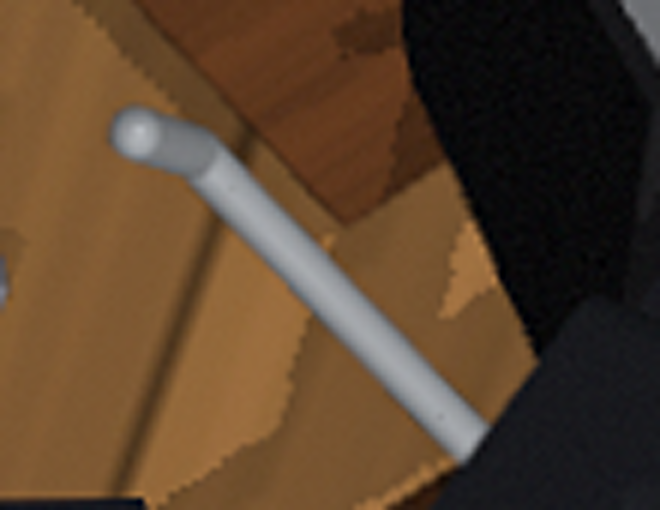

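View pics/c18.png

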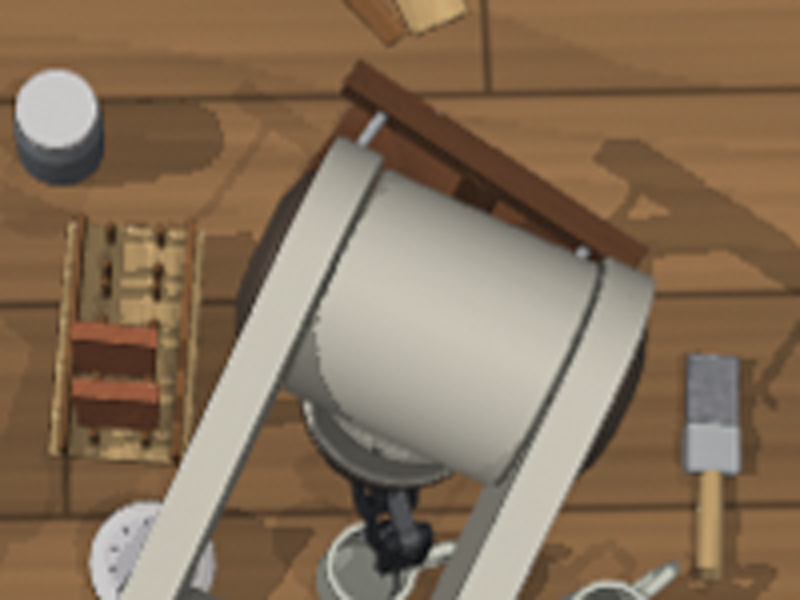

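```bash
python3 - <<'E'
from h import *
c=imaging.get_calibration('wrist')
def W(pts,x0,y0,k,z): return w(c,[((x+.5)/k-.5+x0,(y+.5)/k-.5+y0) for x,y in pts],z)
a=W([(452,279)],200,170,5,.105)[0]; b=W([(460,430)],200,170,5,.092)[0]; d=W([(462,540)],200,170,5,.085)[0]
print('mug1',a.round(4),b.round(4),d.round(4)); 
for q in(b,d): print(np.hypot(*(q-a)[:2]),np.degrees(np.arctan2(*(q-a)[1::-1])))
e=W([(301,279),(603,279),(452,133),(452,425)],200,170,5,.105); print('diam',np.linalg.norm(e[0]-e[1]),np.linalg.norm(e[2]-e[3]))
Lb=W([(155,182),(383,508)],530,235,5,.21); Lt=W([(145,115)],530,235,5,.225)
Rb=W([(208,158),(475,440)],370,355,6,.21); Rt=W([(135,132)],370,355,6,.225)
print('L',Lb.round(4),Lt.round(4)); print('R',Rb.round(4),Rt.round(4))
for B in(Lb,Rb): v=B[1]-B[0]; print(np.degrees(np.arctan2(v[1],v[0])))
v=Lb[0]-Rb[0]; print('sep',np.linalg.norm(v),np.degrees(np.arctan2(v[1],v[0]))-90)
S=R.from_euler('z',-36.1,degrees=True)
t,th,er=fit2([[-.1,.085],[-.117,.085],[-.1,-.085],[-.117,-.085]],[Lb[0][:2],Lt[0][:2],Rb[0][:2],Rt[0][:2]]); print(t,th,er)
# key
print('key',w(c,[(319,55),(351,100),(335,77)],.096).round(4),'timer',w(c,[(334,80)],.052).round(4))
# mug2 approx
a=w(c,[(231,350)],.105)[0];b=w(c,[(253,385)],.085)[0];print('mug2',a,np.degrees(np.arctan2(*(b-a)[1::-1])))
E
```

```text
mug1 [ 0.4222 -0.1821  0.105 ] [ 0.4308 -0.2203  0.092 ] [ 0.4368 -0.2497  0.085 ]
0.03912800694442008 -77.33004262686438
0.06912398832306574 -77.84863206921
diam 0.06555649488813017 0.06546269028152335
L [[ 0.659  -0.1392  0.21  ]
 [ 0.7288 -0.1891  0.21  ]] [[ 0.6419 -0.1252  0.225 ]]
R [[ 0.559  -0.275   0.21  ]
 [ 0.6184 -0.3185  0.21  ]] [[ 0.5413 -0.263   0.225 ]]
-35.569458365820815
-36.231286731229346
sep 0.16859947813734108 -36.33828696593611
[ 0.68779158 -0.26473404] -36.244646502073884 [0.00262497 0.00254701 0.002313   0.00222063]
key [[ 0.4142 -0.0074  0.096 ]
 [ 0.4554 -0.0416  0.096 ]
 [ 0.4344 -0.0239  0.096 ]] timer [[ 0.434  -0.0229  0.052 ]]
mug2 [ 0.38377698 -0.35113604  0.105     ] -60.40242146853012
```

```bash
sed -i 's/^ST=.*/ST=[.687,-.264,-36.2]/' mug.py; python3 - <<'E'
from mug import *
c=imaging.get_calibration('wrist'); print('pink',w(c,[(169,208)],.105))
plan([.4225,-.182,.16],[180,0,12.5])
plan([.4225,-.182,.082],[180,0,12.5])
E
```

```text
pink [[ 0.29044139 -0.192898    0.105     ]]
n 6 dist [-0.0293 -0.0422 -0.2385] rot [-0.14  0.39  0.58]
[-0.0203, 0.0195, 0.1326, -0.0005, 0.0014, 0.0021]
[-0.0204, 0.0195, 0.1325, -0.0005, 0.0014, 0.0021]
[-0.0205, 0.0195, 0.1325, -0.0005, 0.0014, 0.0021]
[-0.0206, 0.0194, 0.1325, -0.0005, 0.0014, 0.0021]
[-0.0207, 0.0194, 0.1325, -0.0005, 0.0014, 0.0021]
[-0.0208, 0.0194, 0.1325, -0.0005, 0.0014, 0.0021]
n 8 dist [-0.0293 -0.0422 -0.3165] rot [-0.14  0.39  0.58]
[-0.015, 0.0147, 0.1319, -0.0004, 0.0011, 0.0016]
[-0.0151, 0.0147, 0.1319, -0.0004, 0.0011, 0.0016]
[-0.0152, 0.0147, 0.1319, -0.0004, 0.0011, 0.0016]
[-0.0153, 0.0147, 0.1319, -0.0004, 0.0011, 0.0016]
[-0.0153, 0.0146, 0.1319, -0.0004, 0.0011, 0.0016]
[-0.0154, 0.0146, 0.1319, -0.0004, 0.0011, 0.0016]
[-0.0155, 0.0146, 0.1319, -0.0004, 0.0011, 0.0016]
[-0.0156, 0.0146, 0.1319, -0.0004, 0.0011, 0.0016]
```

```bash
A='python3 -m crank'
$A '[[-0.0205,0.0195,0.132,0,0.0014,0.002],[-0.0205,0.0195,0.132,0,0.0014,0.002],[-0.0205,0.0195,0.132,0,0.0014,0.002],[-0.0205,0.0195,0.132,0,0.0014,0.002],[-0.0205,0.0195,0.132,0,0.0014,0.002]]' >/dev/null
$A '[[-0.0205,0.0195,0.1,0,0.0014,0.002],[0,0,0,0,0,0],[0,0,0,0,0,0]]'
python3 - <<'E'
from mug import *
log(); snap('wrist','w22')
plan([.4225,-.182,.082],[180,0,12.5])
E
```

```text
clock: 20.78
ee_pos: [0.4224, -0.182, 0.1711]
eef_rot: [-179.8, 0.0, 12.5]
wrist_force: [-0.5, -0.5, 1.4]
grip_width: 0.0853
t 20.78 j [-3.300e+01 -2.800e+00  1.036e+02  1.000e-01  7.930e+01 -4.550e+01] p [ 0.4224 -0.182   0.1711] rpy [-179.8    0.    12.5] F [-0.5 -0.5  1.4] g 85.3
n 3 dist [-0.0008  0.0003 -0.0907] rot [-0.07 -0.09 -0.02]
[-0.0009, -0.0004, 0.1008, -0.0005, -0.0006, -0.0002]
[-0.0009, -0.0004, 0.1008, -0.0005, -0.0006, -0.0002]
[-0.0008, -0.0005, 0.1008, -0.0005, -0.0006, -0.0002]
```

View pics/w22.png

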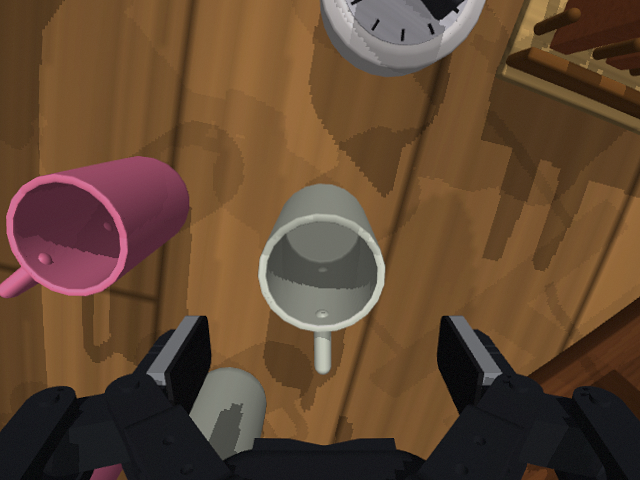

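```bash
A='python3 -m crank'
$A '[[0,0,0.1,0,0,0],[0,0,0.1,0,0,0],[0,0,0.1,0,0,0],[0,0,0,0,0,0],[0,0,0,0,0,0]]'
$A '[[0,0,0,0,0,0],[0,0,0,0,0,0],[0,0,0,0,0,0],[0,0,0,0,0,0]]' 55 45
$A '[[0,0,0,0,0,0],[0,0,0,0,0,0]]'
python3 - <<'E'
from mug import *
log(); snap('wrist','w23')
E
```

```text
clock: 21.25
ee_pos: [0.4235, -0.1822, 0.0831]
eef_rot: [-179.9, -0.1, 12.5]
wrist_force: [0.7, 0.4, 0.3]
grip_width: 0.0848
clock: 21.58
ee_pos: [0.4238, -0.183, 0.0843]
eef_rot: [179.9, -0.2, 12.5]
wrist_force: [-4.3, -0.3, 12.6]
grip_width: 0.0636
clock: 21.75
ee_pos: [0.4238, -0.183, 0.0843]
eef_rot: [179.9, -0.2, 12.5]
wrist_force: [-3.2, -0.3, 11.7]
grip_width: 0.0638
t 21.75 j [-3.300e+01  1.900e+00  1.098e+02  1.000e-01  6.810e+01 -4.550e+01] p [ 0.4238 -0.183   0.0843] rpy [179.9  -0.2  12.5] F [-3.2 -0.3 11.7] g 63.8
```

View pics/w23.png

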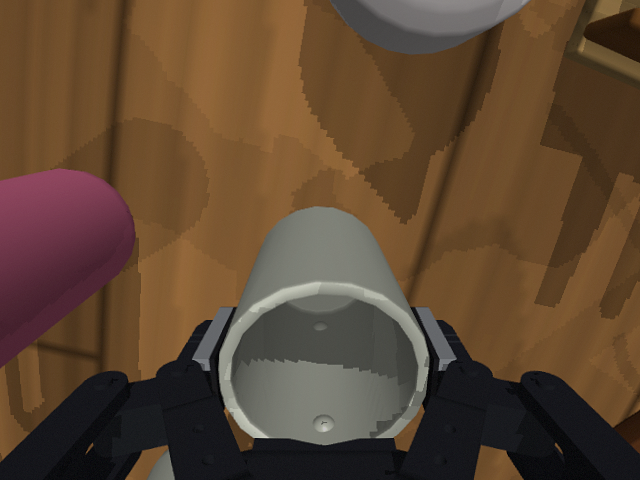

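```bash
cat >> mug.py <<'E'
def at(side,hd,xs,beta,y0,z0,zt,flip,st=None):
    st=st or ST; S=R.from_euler('z',st[2],degrees=True)
    y=np.array([0,hd,0.]);z=np.array([0,0,1.])
    M=S*R.from_matrix(np.c_[np.cross(y,z),y,z])*R.from_euler('x',beta,degrees=True)
    rod=np.array([st[0],st[1],.21])+S.apply([xs,side*.085,0])
    return tool(M,rod-M.apply([0,y0,z0]),zt,flip)
E
python3 - <<'E'
from mug import *
j=status.get_state()['joints']; p,r=pose()
up=p+[0,0,.19]
wp=[("up",up,r)]
zt=.0843
for nm,a in(("pre",(1,-1,-.17,35,46,62)),("in",(1,-1,-.08,35,46,62)),("seat",(1,-1,-.08,35,50,83))):
    pp,T=at(*a[:4],a[4]/1000,a[5]/1000,zt,1); wp.append((nm,pp,T))
for nm,pp,T in wp:
    q,e=ik(pp,T,X,j); print(nm,pp.round(4),T.as_euler('xyz',degrees=True).round(1),q.round(1),round(e,4)); j=q
plan(wp[1][1],wp[1][2],up,r)
E
```

```text
up [ 0.4238 -0.183   0.2743] [179.9  -0.2  12.5] [-33.   -5.7  94.2   0.1  91.2 -45.5] 0.0
pre [ 0.6298 -0.0543  0.2019] [145.    0.  -36.2] [  0.7  30.7  65.1 -28.3 105.1  34.6] 0.0
in [ 0.7025 -0.1074  0.2019] [145.    0.  -36.2] [ -3.1  39.5  51.4 -30.3 107.4  28.6] 0.0
seat [ 0.6973 -0.1145  0.1824] [145.    0.  -36.2] [ -3.6  39.2  54.1 -30.  105.1  29.4] 0.0
n 9 dist [ 0.206   0.1287 -0.0725] rot [-32.84 -15.09  47.03]
[0.0847, -0.0301, 0.0271, -0.0811, -0.0373, 0.1161]
[0.0823, -0.0393, 0.0224, -0.0811, -0.0373, 0.1161]
[0.0789, -0.0479, 0.0173, -0.0811, -0.0373, 0.1161]
[0.0745, -0.0559, 0.0117, -0.0811, -0.0373, 0.1161]
[0.0694, -0.063, 0.0058, -0.0811, -0.0373, 0.1161]
[0.0634, -0.0692, -0.0003, -0.0811, -0.0373, 0.1161]
[0.0568, -0.0745, -0.0067, -0.0811, -0.0373, 0.1161]
[0.0495, -0.0787, -0.0131, -0.0811, -0.0373, 0.1161]
[0.0417, -0.0818, -0.0196, -0.0811, -0.0373, 0.1161]
```

```bash
A='python3 -m crank'
$A '[[0,0,-0.06,0,0,0],[0,0,-0.13,0,0,0],[0,0,-0.13,0,0,0],[0,0,-0.13,0,0,0],[0,0,-0.13,0,0,0]]' 
$A '[[0,0,-0.06,0,0,0],[0,0,0,0,0,0],[0,0,0,0,0,0]]' 
python3 - <<'E'
from mug import *
log(); snap('wrist','w24')
pp,T=at(1,-1,-.17,35,.046,.062,.0843,1); plan(pp,T)
E
```

```text
clock: 22.22
ee_pos: [0.4222, -0.1822, 0.2594]
eef_rot: [180.0, -0.2, 12.5]
wrist_force: [0.9, -1.3, -2.9]
grip_width: 0.0638
clock: 22.47
ee_pos: [0.4227, -0.1825, 0.2754]
eef_rot: [179.9, -0.2, 12.5]
wrist_force: [0.3, 0.4, -3.0]
grip_width: 0.0637
t 22.47 j [-33.   -5.8  94.2   0.1  91.4 -45.5] p [ 0.4227 -0.1825  0.2754] rpy [179.9  -0.2  12.5] F [ 0.3  0.4 -3. ] g 63.7
n 9 dist [ 0.2075  0.1281 -0.072 ] rot [-32.92 -14.93  47.08]
[0.0852, -0.0297, 0.0268, -0.0813, -0.0369, 0.1162]
[0.0828, -0.039, 0.0222, -0.0813, -0.0369, 0.1162]
[0.0794, -0.0476, 0.0171, -0.0813, -0.0369, 0.1162]
[0.0751, -0.0556, 0.0115, -0.0813, -0.0369, 0.1162]
[0.0699, -0.0628, 0.0057, -0.0813, -0.0369, 0.1162]
[0.064, -0.0691, -0.0005, -0.0813, -0.0369, 0.1162]
[0.0573, -0.0744, -0.0068, -0.0813, -0.0369, 0.1162]
[0.05, -0.0786, -0.0133, -0.0813, -0.0369, 0.1162]
[0.0422, -0.0818, -0.0197, -0.0813, -0.0369, 0.1162]
```

View pics/w24.png

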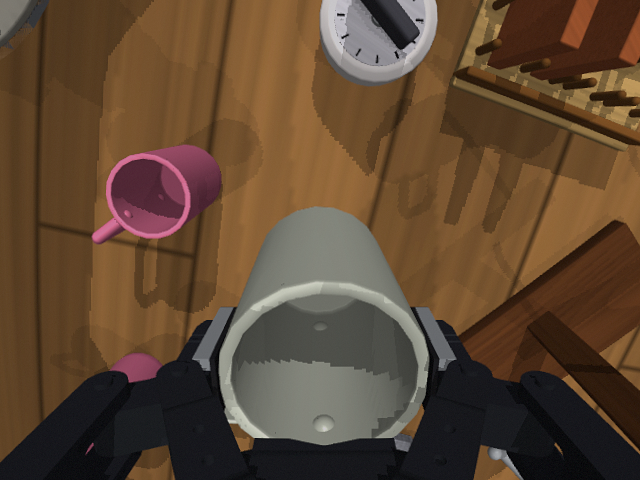

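```bash
A='python3 -m crank'
$A '[[0.085,-0.03,0.027,-0.081,-0.037,0.116],[0.083,-0.039,0.022,-0.081,-0.037,0.116],[0.079,-0.048,0.017,-0.081,-0.037,0.116],[0.075,-0.056,0.0115,-0.081,-0.037,0.116],[0.07,-0.063,0.006,-0.081,-0.037,0.116]]' >/dev/null
$A '[[0.064,-0.069,0,-0.081,-0.037,0.116],[0.057,-0.074,-0.007,-0.081,-0.037,0.116],[0.05,-0.079,-0.013,-0.081,-0.037,0.116],[0.042,-0.082,-0.02,-0.081,-0.037,0.116],[0,0,0,0,0,0]]'
$A '[[0,0,0,0,0,0],[0,0,0,0,0,0]]'
python3 - <<'E'
from mug import *
log(); snap('wrist','w25'); snap('side','s25'); c,im=snap('top','t25'); crop(im,260,110,460,260,4,'c25')
pp,T=at(1,-1,-.17,35,.046,.062,.0843,1); plan(pp,T)
E
```

```text
clock: 23.35
ee_pos: [0.6266, -0.05, 0.1943]
eef_rot: [145.0, 1.0, -35.5]
wrist_force: [-0.8, -0.4, -5.7]
grip_width: 0.0636
clock: 23.52
ee_pos: [0.6242, -0.0533, 0.2027]
eef_rot: [145.6, 0.6, -35.3]
wrist_force: [0.6, 0.1, -2.3]
grip_width: 0.0636
t 23.52 j [  0.7  29.7  66.3 -27.9 104.5  33.6] p [ 0.6242 -0.0533  0.2027] rpy [145.6   0.6 -35.3] F [ 0.6  0.1 -2.3] g 63.6
n 1 dist [ 0.0059 -0.0003 -0.0036] rot [-0.72 -0.16  0.91]
[0.0167, -0.0155, 0.0038, -0.0159, -0.0036, 0.0203]
```

View pics/s25.png

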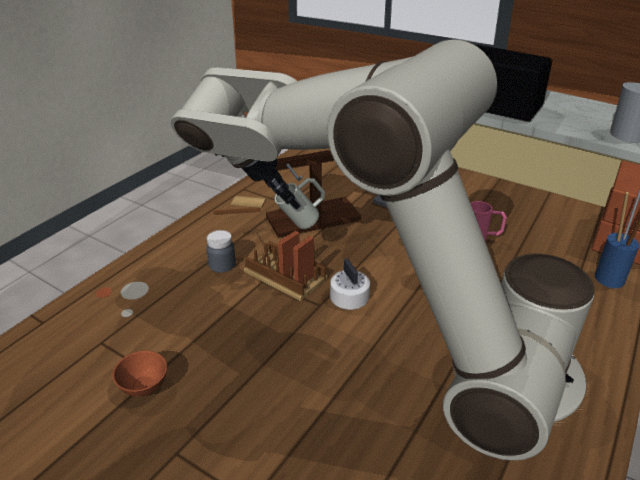

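View pics/w25.png

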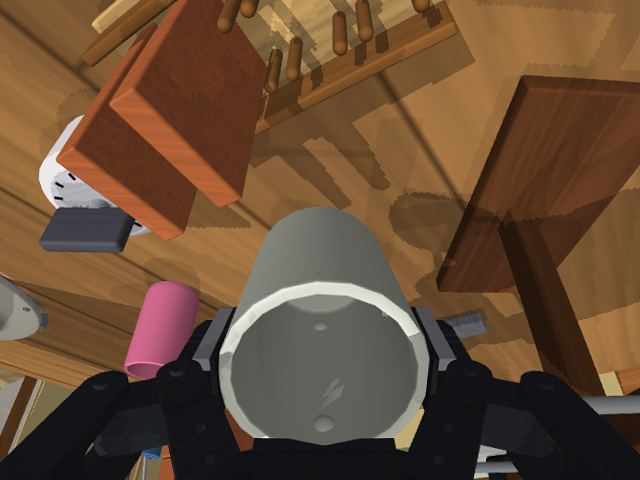

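```bash
cat >> mug.py <<'E'
def ov(name,zt,flip,out,box,k,dy=0.0):
    c,im=snap(name); x0,y0,x1,y1=box; big=cv2.resize(im[y0:y1,x0:x1],None,fx=k,fy=k,interpolation=cv2.INTER_CUBIC)
    q=lambda X:((proj(c,X)+.5-[x0,y0])*k-.5).round().astype(int).reshape(-1,1,2)
    p,r=pose(); M=r*R.from_euler('z',-180*flip,degrees=True)*R.from_euler('x',180,degrees=True); o=p-M.apply([0,dy,zt])
    L=lambda P:o+M.apply(np.array(P))
    cv2.polylines(big,[q(L([[0,y,z] for y,z in((.033,.027),(.066,.027),(.066,.087),(.033,.087))]))],True,(0,255,0),1)
    a=np.linspace(0,2*np.pi,24)
    for z in(0,.105): cv2.polylines(big,[q(L([[.033*np.cos(t),.033*np.sin(t),z] for t in a]))],True,(255,255,0),1)
    S=R.from_euler('z',ST[2],degrees=True)
    for s in(1,-1):
        cv2.polylines(big,[q(np.array([ST[0],ST[1],0])+S.apply(np.array([[-.013,s*.085,.21],[-.1,s*.085,.21],[-.119,s*.085,.225]])))],False,(0,0,255),1)
    cv2.imwrite(f"pics/{out}.png",big)
E
python3 - <<'E'
from mug import *
ov('side',.0843,1,'s26',(240,135,370,235),6)
E
```

```text
(no output)
```

View pics/s26.png

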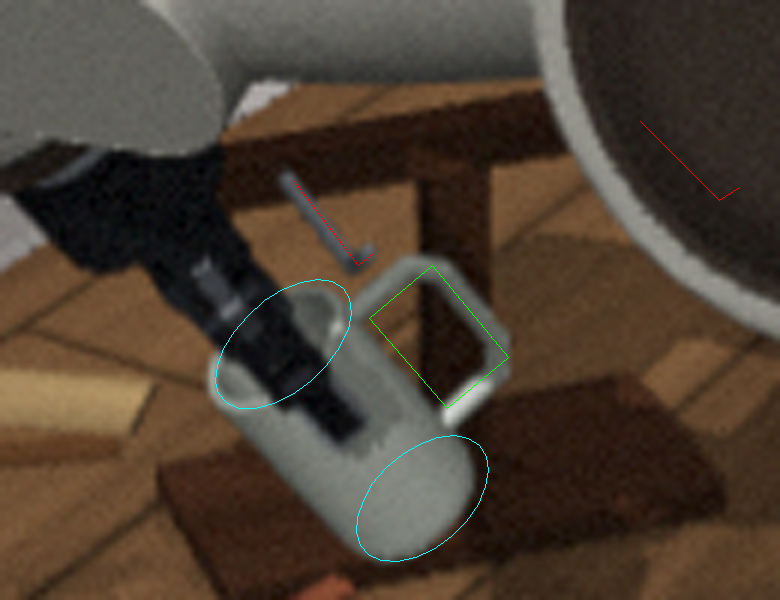

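```bash
A='python3 -m crank'
$A '[[0,0,0,0,0,0]]' >/dev/null
python3 - <<'E'
from mug import *
log(); pp,T=at(1,-1,-.17,35,.046,.062,.0843,1); plan(pp,T); pp,T=at(1,-1,-.08,35,.046,.062,.0843,1); plan(pp,T)
E
```

```text
t 23.8 j [  0.6  29.5  66.2 -27.9 104.5  33.6] p [ 0.6241 -0.0539  0.2054] rpy [145.7   0.4 -35.4] F [-0.4  1.  -3.2] g 64.0
n 1 dist [ 0.0058 -0.0004 -0.0035] rot [-0.7  -0.16  0.91]
[0.0165, -0.0148, 0.0039, -0.0156, -0.0036, 0.0201]
n 3 dist [ 0.0784 -0.0536 -0.0035] rot [-0.7  -0.16  0.91]
[0.1055, -0.0034, 0.0016, -0.0052, -0.0012, 0.0067]
[0.1055, -0.0039, 0.0014, -0.0052, -0.0012, 0.0067]
[0.1055, -0.0045, 0.0013, -0.0052, -0.0012, 0.0067]
```

```bash
A='python3 -m crank'
$A '[[0.0165,-0.0148,0.004,-0.0156,-0.0036,0.02],[0.06,0,0,0,0,0],[0,0,0,0,0,0],[0,0,0,0,0,0]]'
python3 - <<'E'
from mug import *
log(); ov('side',.0843,1,'s27',(240,135,370,235),6)
pp,T=at(1,-1,-.08,35,.046,.062,.0843,1); plan(pp,T)
E
```

```text
clock: 24.13
ee_pos: [0.6451, -0.0649, 0.1999]
eef_rot: [144.9, 0.1, -36.2]
wrist_force: [0.3, -0.4, -2.4]
grip_width: 0.0641
t 24.13 j [-1.000e-01  3.260e+01  6.250e+01 -2.870e+01  1.054e+02  3.340e+01] p [ 0.6451 -0.0649  0.1999] rpy [ 1.449e+02  1.000e-01 -3.620e+01] F [ 0.3 -0.4 -2.4] g 64.1
n 2 dist [ 0.0577 -0.0429  0.0019] rot [0.11 0.1  0.05]
[0.1198, 0.0027, -0.0023, 0.0012, 0.0011, 0.0005]
[0.1198, 0.0027, -0.0022, 0.0012, 0.0011, 0.0005]
```

View pics/s27.png

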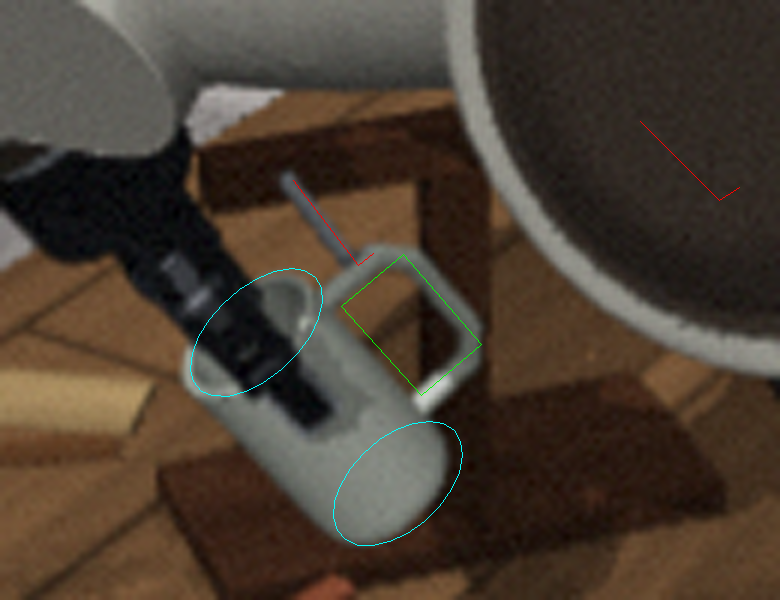

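```bash
A='python3 -m crank'
$A '[[0.06,0.002,-0.002,0.001,0.001,0],[0.06,0.002,-0.002,0.001,0.001,0],[0,0,0,0,0,0]]'
python3 - <<'E'
from mug import *
log(); ov('side',.0843,1,'s28',(240,135,370,235),6)
pp,T=at(1,-1,-.08,35,.046,.062,.0843,1); plan(pp,T)
E
```

```text
clock: 24.43
ee_pos: [0.6748, -0.0873, 0.2018]
eef_rot: [145.0, -0.0, -36.2]
wrist_force: [-1.3, 0.1, -2.7]
grip_width: 0.0638
t 24.43 j [ -1.7  35.9  57.1 -29.5 106.3  30.9] p [ 0.6748 -0.0873  0.2018] rpy [145.   -0.  -36.2] F [-1.3  0.1 -2.7] g 63.8
n 1 dist [ 0.0284 -0.021   0.0002] rot [0.   0.   0.03]
[0.1178, 0.0009, -0.0004, 0.0001, 0.0, 0.0006]
```

View pics/s28.png

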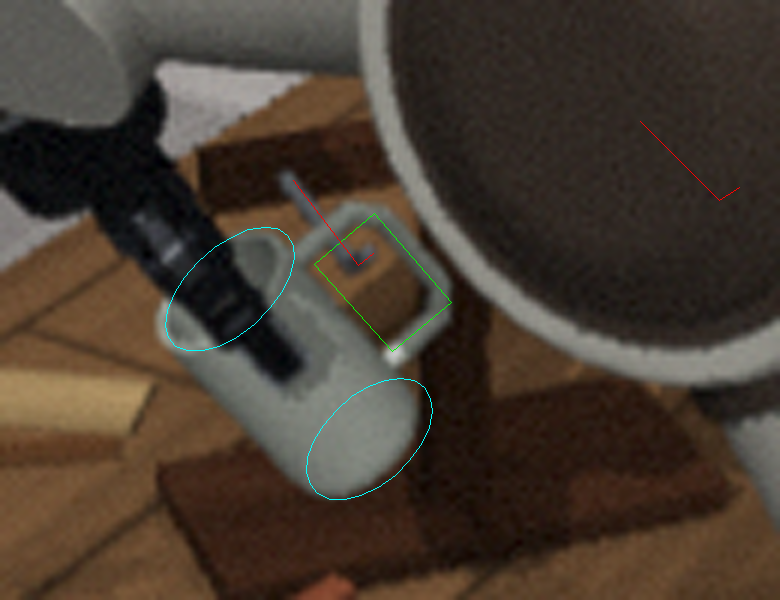

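```bash
A='python3 -m crank'
$A '[[0.059,0,0,0,0,0],[0.059,0,0,0,0,0],[0,0,0,0,0,0],[0,0,0,0,0,0]]'
$A '[[0,-0.006,0.02,0,0,0],[0,-0.006,0.02,0,0,0],[0,0,0,0,0,0],[0,0,0,0,0,0]]'
python3 - <<'E'
from mug import *
log(); ov('side',.0843,1,'s29',(240,135,370,235),6)
pp,T=at(1,-1,-.08,35,.050,.083,.0843,1); plan(pp,T)
E
```

```text
clock: 24.82
ee_pos: [0.702, -0.1066, 0.2014]
eef_rot: [145.0, 0.1, -36.2]
wrist_force: [-0.4, 1.1, -2.7]
grip_width: 0.0635
clock: 25.15
ee_pos: [0.6994, -0.1096, 0.1895]
eef_rot: [145.0, 0.1, -36.1]
wrist_force: [-0.5, 0.3, -3.3]
grip_width: 0.0635
t 25.15 j [ -3.3  39.4  53.  -30.1 106.1  29.1] p [ 0.6994 -0.1096  0.1895] rpy [ 1.45e+02  1.00e-01 -3.61e+01] F [-0.5  0.3 -3.3] g 63.5
n 1 dist [-0.0024 -0.0049 -0.0076] rot [ 0.   -0.02  0.1 ]
[0.0032, 0.0, 0.0309, 0.0001, -0.0004, 0.0023]
```

View pics/s29.png

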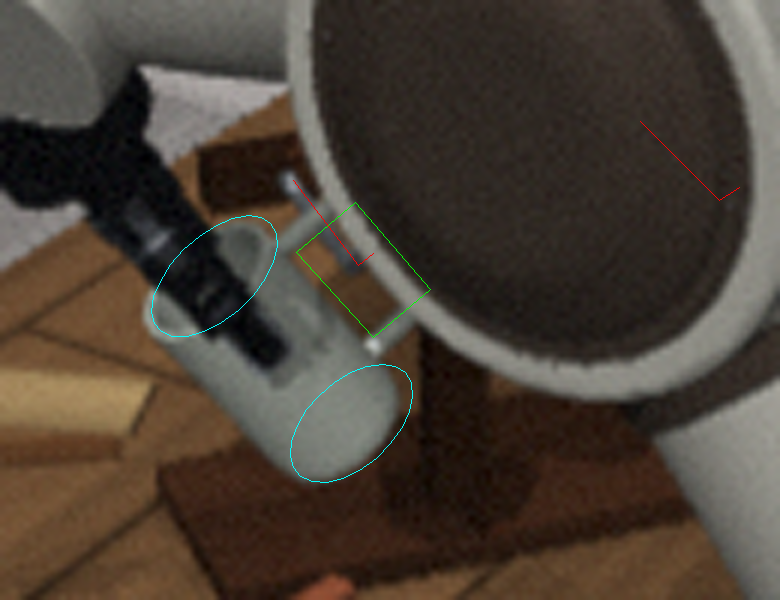

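Contact not made yet; go on down in small steps.

```bash
A='python3 -m crank'
$A '[[0,0,0.015,0,0,0],[0,0,0.01,0,0,0],[0,0,0,0,0,0]]'
$A '[[0,0,0.008,0,0,0],[0,0,0,0,0,0]]'
python3 - <<'E'
from mug import *
log()
E
```

```text
clock: 25.45
ee_pos: [0.697, -0.1136, 0.1832]
eef_rot: [145.0, 0.1, -36.1]
wrist_force: [0.2, 0.6, -2.5]
grip_width: 0.0638
clock: 25.62
ee_pos: [0.6966, -0.1145, 0.1819]
eef_rot: [145.0, 0.0, -36.1]
wrist_force: [2.1, 1.5, 0.7]
grip_width: 0.0639
t 25.62 j [ -3.6  39.1  54.3 -30.  105.   29.3] p [ 0.6966 -0.1145  0.1819] rpy [145.    0.  -36.1] F [2.1 1.5 0.7] g 63.9
```

```bash
A='python3 -m crank'
$A '[[0,0,0,0,0,0],[0,0,0,0,0,0],[0,0,0,0,0,0],[0,0,0,0,0,0],[0,0,0,0,0,0]]' 82
$A '[[0,0,-0.04,0,0,0],[0,0,-0.08,0,0,0],[0,0,-0.12,0,0,0],[0,0,-0.12,0,0,0],[0,0,-0.12,0,0,0]]'
python3 - <<'E'
from mug import *
log(); ov('side',.0843,1,'s30',(240,115,370,235),5); snap('wrist','w30')
E
```

```text
clock: 26.03
ee_pos: [0.6966, -0.1145, 0.1819]
eef_rot: [145.0, 0.0, -36.1]
wrist_force: [0.6, 0.0, -0.2]
grip_width: 0.0821
clock: 26.45
ee_pos: [0.7442, -0.0487, 0.2989]
eef_rot: [145.0, -0.0, -36.1]
wrist_force: [2.2, -0.7, 0.5]
grip_width: 0.0819
t 26.45 j [  1.   46.6  28.7 -33.  122.9  23.4] p [ 0.7442 -0.0487  0.2989] rpy [145.   -0.  -36.1] F [ 2.2 -0.7  0.5] g 81.9
```

View pics/s30.png

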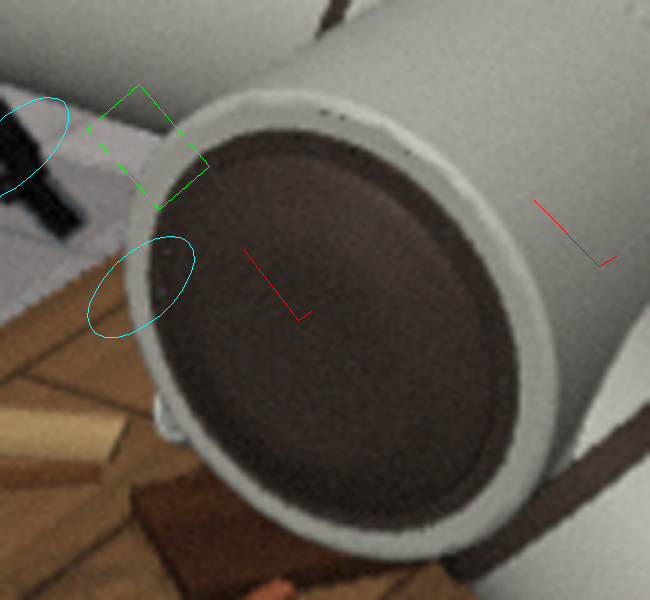

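View pics/w30.png

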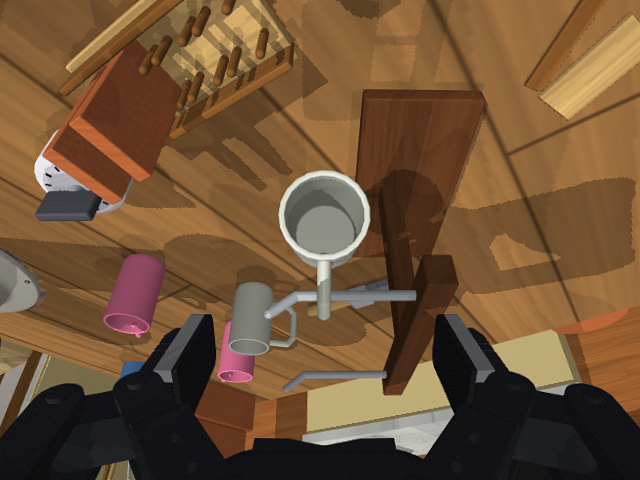

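```bash
python3 - <<'E'
from mug import *
p,r=pose(); plan([.50,-.06,.36],[180,0,-60])
plan([.40,-.28,.36],[180,0,-142],np.array([.50,-.06,.36]),R.from_euler('xyz',[180,0,-60],degrees=True))
E
```

```text
n 7 dist [-0.2458 -0.0126  0.0583] rot [34.15 -7.6  23.15]
[-0.091, 0.0767, 0.0187, 0.1084, -0.0241, 0.0735]
[-0.0861, 0.0832, 0.0136, 0.1084, -0.0241, 0.0735]
[-0.0809, 0.0889, 0.0078, 0.1084, -0.0241, 0.0735]
[-0.0755, 0.0938, 0.0015, 0.1084, -0.0241, 0.0735]
[-0.07, 0.0978, -0.0053, 0.1084, -0.0241, 0.0735]
[-0.0645, 0.101, -0.0125, 0.1084, -0.0241, 0.0735]
[-0.0589, 0.1032, -0.02, 0.1084, -0.0241, 0.0735]
n 12 dist [-0.1  -0.22  0.  ] rot [ 0. -0. 82.]
[0.039, 0.0546, 0.0, 0.0, -0.0, 0.1519]
[0.0453, 0.0496, 0.0, 0.0, -0.0, 0.1519]
[0.0508, 0.0438, 0.0, 0.0, -0.0, 0.1519]
[0.0557, 0.0375, 0.0, 0.0, -0.0, 0.1519]
[0.0598, 0.0306, 0.0, 0.0, -0.0, 0.1519]
[0.063, 0.0233, 0.0, 0.0, -0.0, 0.1519]
[0.0653, 0.0156, 0.0, 0.0, -0.0, 0.1519]
[0.0667, 0.0077, 0.0, 0.0, -0.0, 0.1519]
[0.0671, -0.0003, -0.0, 0.0, -0.0, 0.1519]
[0.0666, -0.0082, -0.0, 0.0, -0.0, 0.1519]
[0.0652, -0.0161, -0.0, 0.0, -0.0, 0.1519]
[0.0628, -0.0238, -0.0, 0.0, -0.0, 0.1519]
```

```bash
A='python3 -m crank'
$A '[[-0.091,0.077,0.019,0.108,-0.024,0.0735],[-0.086,0.083,0.0136,0.108,-0.024,0.0735],[-0.081,0.089,0.008,0.108,-0.024,0.0735],[-0.0755,0.094,0.0015,0.108,-0.024,0.0735]]' 85 >/dev/null
$A '[[-0.07,0.098,-0.005,0.108,-0.024,0.0735],[-0.0645,0.101,-0.0125,0.108,-0.024,0.0735],[-0.059,0.103,-0.02,0.108,-0.024,0.0735]]'
$A '[[0.039,0.0546,0,0,0,0.152],[0.045,0.05,0,0,0,0.152],[0.051,0.044,0,0,0,0.152],[0.056,0.0375,0,0,0,0.152],[0.06,0.03,0,0,0,0.152]]' >/dev/null
$A '[[0.063,0.023,0,0,0,0.152],[0.065,0.0156,0,0,0,0.152],[0.067,0.008,0,0,0,0.152],[0.067,0,0,0,0,0.152]]' >/dev/null
$A '[[0.0666,-0.008,0,0,0,0.152],[0.065,-0.016,0,0,0,0.152],[0.063,-0.024,0,0,0,0.152],[0,0,0,0,0,0],[0,0,0,0,0,0]]'
python3 - <<'E'
from mug import *
log(); snap('wrist','w31'); c,im=snap('top','t31'); snap('side','s31')
E
```

```text
clock: 27.13
ee_pos: [0.5204, -0.0665, 0.3599]
eef_rot: [176.9, -0.4, -58.2]
wrist_force: [-0.5, -2.6, 1.5]
grip_width: 0.0853
clock: 28.3
ee_pos: [0.4294, -0.2905, 0.3721]
eef_rot: [180.0, -3.4, -140.2]
wrist_force: [-0.0, 1.0, 0.1]
grip_width: 0.0852
t 28.3 j [-40.6   1.8  76.   -3.4 102.8  98.8] p [ 0.4294 -0.2905  0.3721] rpy [ 180.    -3.4 -140.2] F [-0.   1.   0.1] g 85.2
```

View pics/w31.png

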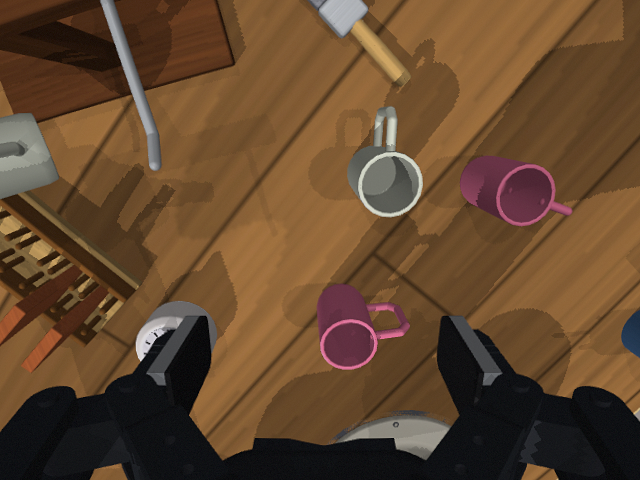

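View pics/t31.png

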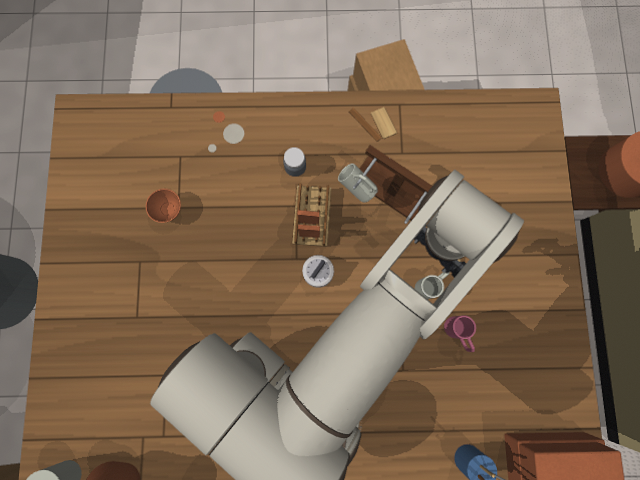

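View pics/s31.png

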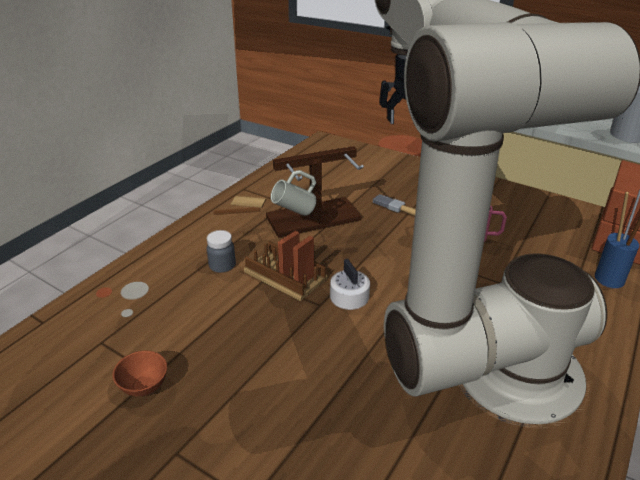

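```bash
python3 - <<'E'
from h import *
t=cv2.imread('pics/w31.png'); crop(t,330,90,450,230,4,'c31')
E
```

```text
(no output)
```

View pics/c31.png

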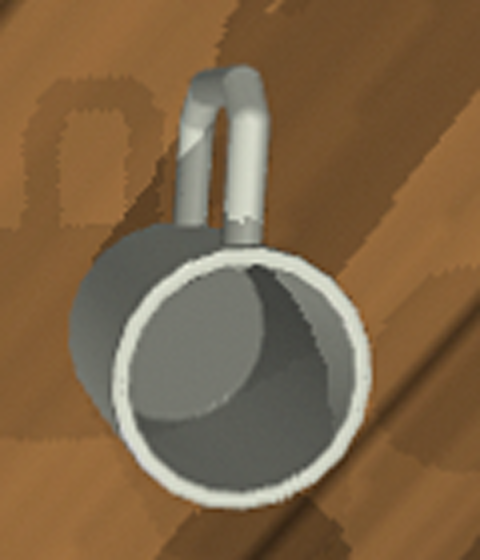

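```bash
python3 - <<'E'
from mug import *
c=imaging.get_calibration('wrist')
def W(pts,x0,y0,k,z): return w(c,[((x+.5)/k-.5+x0,(y+.5)/k-.5+y0) for x,y in pts],z)
a=W([(242,377.5)],330,90,4,.105)[0]
b=W([(243,225),(249,110)],330,90,4,.092)
print(a.round(4),b.round(4),[np.hypot(*(q-a)[:2]).round(4) for q in b])
v=b[1]-b[0];print('dir bar',np.degrees(np.arctan2(v[1],v[0])),[np.degrees(np.arctan2(*(q-a)[1::-1])) for q in b])
e=W([(112,377),(372,377),(242,247),(242,508)],330,90,4,.105); print(np.linalg.norm(e[0]-e[1]),np.linalg.norm(e[2]-e[3]))
log()
E
```

```text
[ 0.377  -0.3545  0.105 ] [[ 0.3993 -0.3832  0.092 ]
 [ 0.4169 -0.4047  0.092 ]] [np.float64(0.0364), np.float64(0.0642)]
dir bar -50.48282760644608 [np.float64(-52.214808799996305), np.float64(-51.46477489950777)]
0.0657904221286602 0.06546192882188463
t 28.45 j [-40.5   1.8  75.9  -3.4 102.8  98.7] p [ 0.43   -0.2893  0.3724] rpy [ 180.    -3.4 -140. ] F [0.4 0.  0.2] g 84.6
```

```bash
python3 - <<'E'
from mug import *
c=imaging.get_calibration('wrist'); print(w(c,[(526,195),(349,344)],.105).round(3), w(c,[(405,80)],.01))
plan([.3768,-.354,.17],[180,0,-141.5])
E
```

```text
[[ 0.258 -0.438  0.105]
 [ 0.29  -0.192  0.105]] [[ 0.41944303 -0.45752732  0.01      ]]
n 6 dist [-0.0532 -0.0647 -0.2024] rot [-0.02 -3.36  1.51]
[0.0391, -0.0085, 0.1149, -0.0001, -0.0124, 0.0056]
[0.0402, -0.0087, 0.1145, -0.0001, -0.0124, 0.0056]
[0.0412, -0.0089, 0.1141, -0.0001, -0.0124, 0.0056]
[0.0423, -0.0091, 0.1137, -0.0001, -0.0124, 0.0056]
[0.0434, -0.0093, 0.1133, -0.0001, -0.0124, 0.0056]
[0.0445, -0.0095, 0.1129, -0.0001, -0.0124, 0.0056]
```

Neighbours are clear by 8 cm or more. Move above mug 2.

```bash
A='python3 -m crank'
$A '[[0.039,-0.0085,0.115,0,-0.0124,0.0056],[0.04,-0.009,0.1145,0,-0.0124,0.0056],[0.041,-0.009,0.114,0,-0.0124,0.0056],[0.042,-0.009,0.114,0,-0.0124,0.0056],[0.043,-0.009,0.113,0,-0.0124,0.0056]]' >/dev/null
$A '[[0.0445,-0.0095,0.113,0,-0.0124,0.0056],[0,0,0,0,0,0],[0,0,0,0,0,0],[0,0,0,0,0,0]]'
python3 - <<'E'
from mug import *
log(); c,im=snap('wrist','w32')
plan([.3768,-.354,.082],[180,0,-141.5])
E
```

```text
clock: 29.2
ee_pos: [0.3777, -0.3542, 0.1717]
eef_rot: [-179.9, -0.0, -141.6]
wrist_force: [-0.3, 0.7, 0.1]
grip_width: 0.0848
t 29.2 j [-51.7   4.   96.6  -0.   79.2  89.9] p [ 0.3777 -0.3542  0.1717] rpy [-179.9   -0.  -141.6] F [-0.3  0.7  0.1] g 84.8
n 3 dist [-0.0011  0.0003 -0.0901] rot [-0.19 -0.02 -0.05]
[0.0007, 0.0014, 0.1002, -0.0014, -0.0001, -0.0004]
[0.0007, 0.0012, 0.1002, -0.0014, -0.0001, -0.0004]
[0.0007, 0.0011, 0.1002, -0.0014, -0.0001, -0.0004]
```

View pics/w32.png

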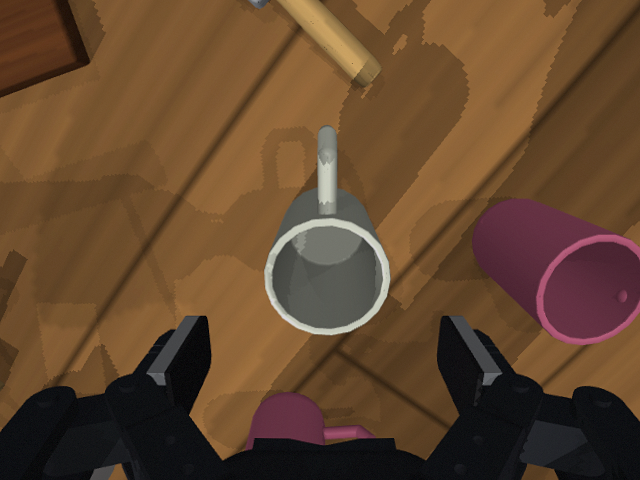

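```bash
A='python3 -m crank'
$A '[[0.001,0.001,0.1,0,0,0],[0.001,0.001,0.1,0,0,0],[0.001,0.001,0.1,0,0,0],[0,0,0,0,0,0],[0,0,0,0,0,0]]'
$A '[[0,0,0,0,0,0],[0,0,0,0,0,0],[0,0,0,0,0,0],[0,0,0,0,0,0]]' 55 45
$A '[[0,0,0,0,0,0],[0,0,0,0,0,0]]'
python3 - <<'E'
from mug import *
log(); j=status.get_state()['joints']; p,r=pose(); zt=p[2]
up=p+[0,0,.19]
wp=[("up",up,r)]
for nm,a in(("mid",(-1,1,-.25,5,46,62)),("pre",(-1,1,-.17,35,46,62)),("in",(-1,1,-.08,35,46,62)),("seat",(-1,1,-.08,35,50,83))):
    pp,T=at(*a[:4],a[4]/1000,a[5]/1000,zt,0); wp.append((nm,pp,T))
for nm,pp,T in wp:
    q,e=ik(pp,T,X,j); print(nm,pp.round(4),T.as_euler('xyz',degrees=True).round(1),q.round(1),round(e,4)); j=q
E
```

```text
clock: 29.67
ee_pos: [0.3762, -0.354, 0.0812]
eef_rot: [-180.0, -0.0, -141.6]
wrist_force: [0.3, -0.1, 0.6]
grip_width: 0.0851
clock: 30.0
ee_pos: [0.3766, -0.3552, 0.0829]
eef_rot: [-179.7, -0.0, -141.6]
wrist_force: [-0.4, 2.2, 9.0]
grip_width: 0.0638
clock: 30.17
ee_pos: [0.3765, -0.3552, 0.0829]
eef_rot: [-179.7, -0.0, -141.6]
wrist_force: [0.2, 2.0, 10.4]
grip_width: 0.0639
t 30.17 j [-51.9   8.5 102.7  -0.   68.5  89.8] p [ 0.3765 -0.3552  0.0829] rpy [-179.7   -0.  -141.6] F [ 0.2  2.  10.4] g 63.9
up [ 0.3765 -0.3552  0.2729] [-179.7   -0.  -141.6] [-51.9   1.2  87.8  -0.   90.7  89.8] 0.0
mid [ 0.4069 -0.2234  0.2268] [-175.     0.   -36.2] [-41.6  -4.5  98.8   5.   86.2  -5.8] 0.0
pre [ 0.4703 -0.2723  0.2007] [-145.    -0.   -36.2] [-56.3   9.3  93.9  32.6  90.3 -23.9] 0.0
in [ 0.5429 -0.3254  0.2007] [-145.    -0.   -36.2] [-53.5  19.4  81.3  33.2  90.9 -20.2] 0.0
seat [ 0.5481 -0.3183  0.1812] [-145.    -0.   -36.2] [-52.8  20.   82.8  33.4  88.7 -20.8] 0.0
```

```bash
A='python3 -m crank'
$A '[[0,0,-0.06,0,0,0],[0,0,-0.13,0,0,0],[0,0,-0.13,0,0,0],[0,0,-0.13,0,0,0],[0,0,-0.13,0,0,0]]' 
$A '[[0,0,-0.06,0,0,0],[0,0,0,0,0,0],[0,0,0,0,0,0],[0,0,0,0,0,0]]' 
python3 - <<'E'
from mug import *
log(); pp,T=at(-1,1,-.25,5,.046,.062,.0829,0); plan(pp,T)
E
```

```text
clock: 30.58
ee_pos: [0.3754, -0.3538, 0.258]
eef_rot: [-179.8, -0.0, -141.6]
wrist_force: [0.1, -1.1, -2.4]
grip_width: 0.0637
clock: 30.92
ee_pos: [0.3753, -0.3539, 0.2717]
eef_rot: [-180.0, -0.0, -141.6]
wrist_force: [-0.2, 0.4, -2.9]
grip_width: 0.0638
t 30.92 j [-51.9   1.1  88.   -0.   90.9  89.8] p [ 0.3753 -0.3539  0.2717] rpy [-180.    -0.  -141.6] F [-0.2  0.4 -2.9] g 63.8
n 16 dist [ 0.0316  0.1305 -0.0449] rot [   3.51   -4.63 -105.35]
[-0.022, 0.0172, 0.0094, 0.0049, -0.0064, -0.1463]
[-0.0238, 0.0146, 0.0094, 0.0049, -0.0064, -0.1463]
[-0.0253, 0.0118, 0.0095, 0.0049, -0.0064, -0.1463]
[-0.0264, 0.0089, 0.0096, 0.0049, -0.0064, -0.1463]
[-0.0272, 0.0058, 0.0097, 0.0049, -0.0064, -0.1463]
[-0.0277, 0.0027, 0.0098, 0.0049, -0.0064, -0.1463]
[-0.0278, -0.0004, 0.0099, 0.0049, -0.0064, -0.1463]
[-0.0275, -0.0036, 0.0101, 0.0049, -0.0064, -0.1463]
[-0.0268, -0.0067, 0.0102, 0.0049, -0.0064, -0.1463]
[-0.0259, -0.0096, 0.0104, 0.0049, -0.0064, -0.1463]
[-0.0245, -0.0125, 0.0106, 0.0049, -0.0064, -0.1463]
[-0.0229, -0.0152, 0.0107, 0.0049, -0.0064, -0.1463]
[-0.0209, -0.0177, 0.0109, 0.0049, -0.0064, -0.1463]
[-0.0187, -0.0199, 0.0111, 0.0049, -0.0064, -0.1463]
[-0.0163, -0.0219, 0.0113, 0.0049, -0.0064, -0.1463]
[-0.0136, -0.0236, 0.0114, 0.0049, -0.0064, -0.1463]
```

```bash
A='python3 -m crank'
$A '[[-0.022,0.017,0.0094,0.005,-0.0064,-0.146],[-0.024,0.0146,0.0094,0.005,-0.0064,-0.146],[-0.025,0.012,0.0095,0.005,-0.0064,-0.146],[-0.0264,0.009,0.0096,0.005,-0.0064,-0.146],[-0.027,0.006,0.0097,0.005,-0.0064,-0.146]]' >/dev/null
$A '[[-0.0277,0.003,0.01,0.005,-0.0064,-0.146],[-0.028,0,0.01,0.005,-0.0064,-0.146],[-0.0275,-0.0036,0.01,0.005,-0.0064,-0.146],[-0.027,-0.0067,0.01,0.005,-0.0064,-0.146],[-0.026,-0.0096,0.01,0.005,-0.0064,-0.146]]' >/dev/null
$A '[[-0.0245,-0.0125,0.0106,0.005,-0.0064,-0.146],[-0.023,-0.015,0.0107,0.005,-0.0064,-0.146],[-0.021,-0.018,0.011,0.005,-0.0064,-0.146],[-0.019,-0.02,0.011,0.005,-0.0064,-0.146]]' >/dev/null
$A '[[-0.016,-0.022,0.011,0.005,-0.0064,-0.146],[-0.0136,-0.0236,0.0114,0.005,-0.0064,-0.146],[0,0,0,0,0,0],[0,0,0,0,0,0]]'
python3 - <<'E'
from mug import *
log(); pp,T=at(-1,1,-.17,35,.046,.062,.0829,0); plan(pp,T)
E
```

```text
clock: 32.42
ee_pos: [0.4069, -0.2233, 0.2265]
eef_rot: [-175.0, 0.0, -36.6]
wrist_force: [-0.1, 0.1, -2.4]
grip_width: 0.0637
t 32.42 j [-41.6  -4.5  98.9   5.   86.2  -5.4] p [ 0.4069 -0.2233  0.2265] rpy [-175.     0.   -36.6] F [-0.1  0.1 -2.4] g 63.7
n 5 dist [ 0.0634 -0.049  -0.0258] rot [29.97 -0.12 -0.39]
[0.0534, 0.0025, 0.017, 0.1332, -0.0006, -0.0017]
[0.0534, 0.0044, 0.0166, 0.1332, -0.0006, -0.0017]
[0.0534, 0.0061, 0.0161, 0.1332, -0.0006, -0.0017]
[0.0534, 0.0079, 0.0153, 0.1332, -0.0006, -0.0017]
[0.0534, 0.0095, 0.0144, 0.1332, -0.0006, -0.0017]
```

```bash
A='python3 -m crank'
$A '[[0.053,0.0025,0.017,0.133,0,-0.0017],[0.053,0.0044,0.0166,0.133,0,-0.0017],[0.053,0.006,0.016,0.133,0,-0.0017],[0.053,0.008,0.015,0.133,0,-0.0017],[0.053,0.0095,0.0144,0.133,0,-0.0017]]' >/dev/null
$A '[[0,0,0,0,0,0],[0,0,0,0,0,0],[0,0,0,0,0,0]]'
python3 - <<'E'
from mug import *
log(); pp,T=at(-1,1,-.17,35,.046,.062,.0829,0); plan(pp,T)
snap('wrist','w33'); snap('side','s33'); ov('side',.0829,0,'s34',(290,130,430,240),5); ov('top',.0829,0,'t34',(370,150,470,270),5)
E
```

```text
clock: 33.08
ee_pos: [0.4698, -0.2723, 0.2017]
eef_rot: [-145.1, -0.1, -36.2]
wrist_force: [-0.3, -0.1, -2.2]
grip_width: 0.0637
t 33.08 j [-56.3   9.1  93.9  32.5  90.3 -23.9] p [ 0.4698 -0.2723  0.2017] rpy [-1.451e+02 -1.000e-01 -3.620e+01] F [-0.3 -0.1 -2.2] g 63.7
n 1 dist [ 0.0005  0.0001 -0.001 ] rot [ 0.14 -0.1   0.05]
[0.0012, 0.001, 0.0033, 0.0031, -0.0022, 0.0011]
```

View pics/s34.png

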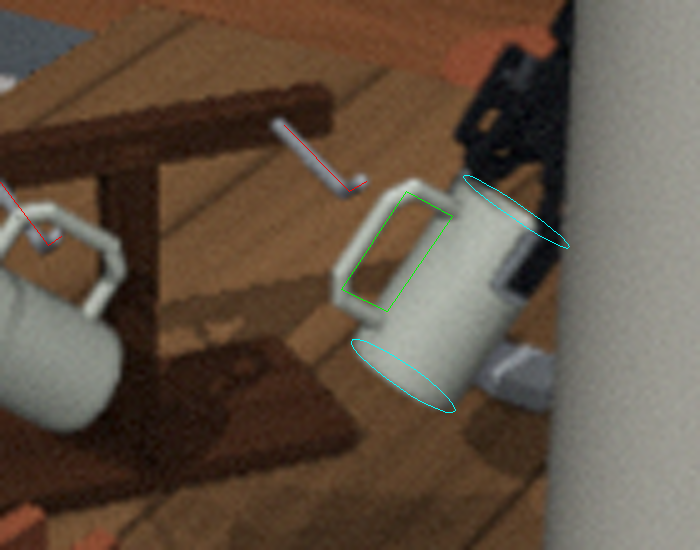

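View pics/w33.png

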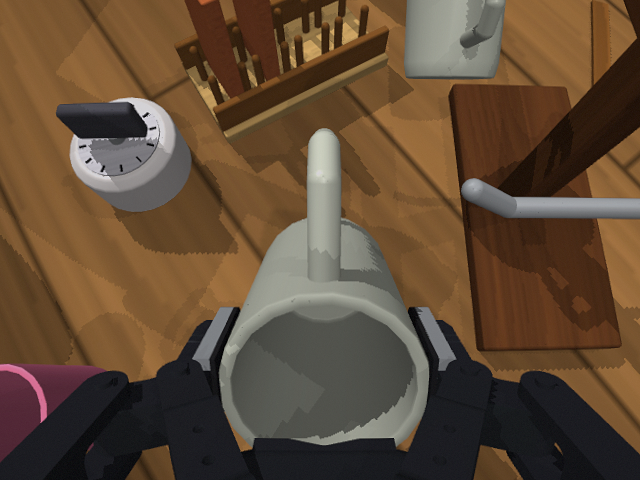

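View pics/t34.png

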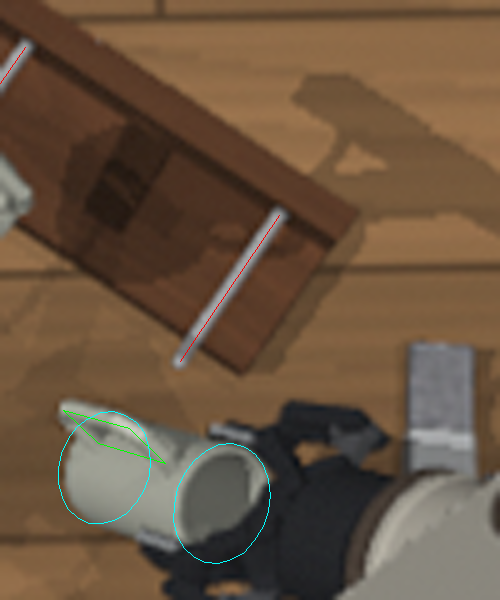

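```bash
python3 - <<'E'
from mug import *
for i,dy in enumerate((0.005,-.005)):
    ov('side',.0829,0,f'q{i}',(350,150,420,220),5,dy); ov('top',.0829,0,f'r{i}',(378,225,428,265),7,dy)
ims=[cv2.imread(f'pics/{n}.png') for n in('q0','q1','r0','r1')]
top=np.hstack(ims[:2]); bot=np.hstack(ims[2:]); 
W_=max(top.shape[1],bot.shape[1]); pad=lambda a:cv2.copyMakeBorder(a,0,0,0,W_-a.shape[1],cv2.BORDER_CONSTANT)
cv2.imwrite('pics/q.png',np.vstack([pad(top),pad(bot)])[:600])
E
```

```text
(no output)
```

View pics/q.png

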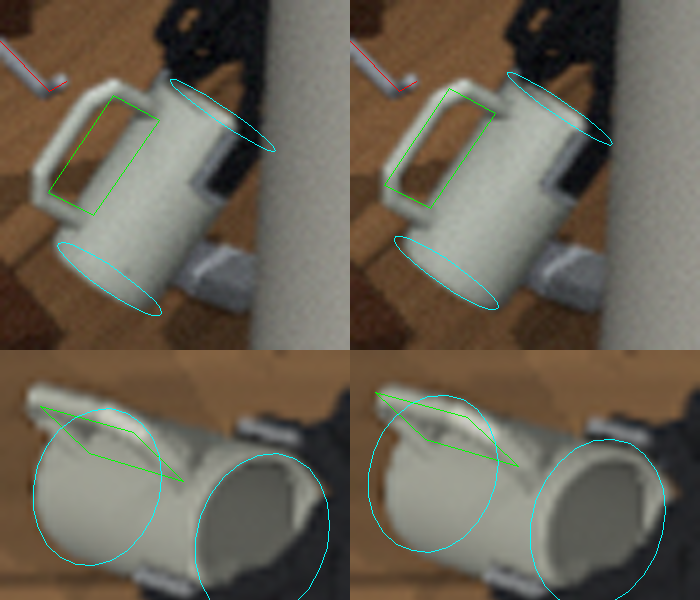

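```bash
python3 - <<'E'
from mug import *
for x in(-.17,-.13,-.08): pp,T=at(-1,1,x,35,.050,.062,.0829,0); plan(pp,T)
E
```

```text
n 1 dist [-0.0019 -0.0032 -0.0038] rot [ 0.07 -0.12  0.26]
[0.001, 0.0173, 0.0033, 0.0016, -0.0026, 0.0057]
n 1 dist [ 0.0304 -0.0268 -0.0038] rot [ 0.07 -0.12  0.26]
[0.1343, 0.0179, 0.0036, 0.0016, -0.0026, 0.0057]
n 3 dist [ 0.0707 -0.0563 -0.0038] rot [ 0.07 -0.12  0.26]
[0.1003, 0.0062, 0.0013, 0.0005, -0.0009, 0.0019]
[0.1003, 0.0061, 0.0012, 0.0005, -0.0009, 0.0019]
[0.1004, 0.0059, 0.0012, 0.0005, -0.0009, 0.0019]
```

```bash
A='python3 -m crank'
$A '[[0.001,0.0173,0.0033,0.0016,-0.0026,0.0057],[0.06,0,0,0,0,0],[0.05,0,0,0,0,0],[0,0,0,0,0,0],[0,0,0,0,0,0]]'
python3 - <<'E'
from mug import *
log(); ov('side',.0829,0,'s35',(310,135,430,235),6,-.004)
pp,T=at(-1,1,-.08,35,.050,.062,.0829,0); plan(pp,T)
E
```

```text
clock: 33.9
ee_pos: [0.4949, -0.2949, 0.1974]
eef_rot: [-145.0, 0.1, -36.2]
wrist_force: [-0.2, 0.7, -2.7]
grip_width: 0.0637
t 33.9 j [-55.5  13.3  89.5  32.8  90.3 -23. ] p [ 0.4949 -0.2949  0.1974] rpy [-1.45e+02  1.00e-01 -3.62e+01] F [-0.2  0.7 -2.7] g 63.7
n 2 dist [ 0.0464 -0.0334  0.0009] rot [-0.04  0.06 -0.06]
[0.0953, -0.0015, -0.0009, -0.0004, 0.0007, -0.0007]
[0.0953, -0.0014, -0.0009, -0.0004, 0.0007, -0.0007]
```

View pics/s35.png

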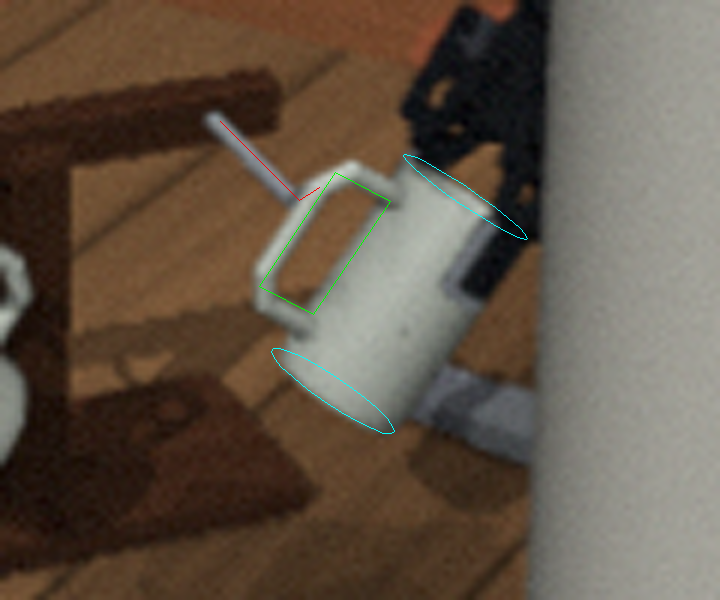

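```bash
A='python3 -m crank'
$A '[[0.05,-0.0008,-0.0005,0,0,0],[0.05,-0.0008,-0.0005,0,0,0],[0,0,0,0,0,0],[0,0,0,0,0,0]]'
python3 - <<'E'
from mug import *
log(); ov('side',.0829,0,'s36',(310,135,430,235),6,-.004)
E
```

```text
clock: 34.28
ee_pos: [0.5189, -0.3121, 0.1982]
eef_rot: [-145.0, 0.1, -36.2]
wrist_force: [-0.4, 0.1, -2.0]
grip_width: 0.064
t 34.28 j [-54.6  16.5  85.3  33.   90.6 -21.7] p [ 0.5189 -0.3121  0.1982] rpy [-1.45e+02  1.00e-01 -3.62e+01] F [-0.4  0.1 -2. ] g 64.0
```

View pics/s36.png

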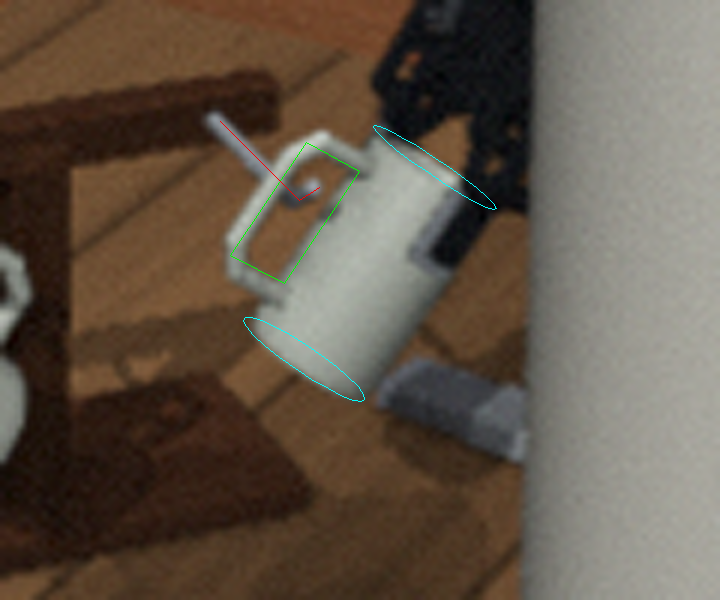

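Tip is through the loop. Go in the rest and lower.

```bash
A='python3 -m crank'
$A '[[0.05,0,0,0,0,0],[0.043,0,0,0,0,0],[0,0,0,0,0,0],[0,0,0,0,0,0]]'
python3 - <<'E'
from mug import *
log(); pp,T=at(-1,1,-.08,35,.054,.083,.0829,0); plan(pp,T)
E
```

```text
clock: 34.67
ee_pos: [0.5413, -0.3285, 0.1983]
eef_rot: [-145.0, 0.1, -36.2]
wrist_force: [-0.5, 0.5, -2.7]
grip_width: 0.0636
t 34.67 j [-53.8  19.6  81.3  33.2  90.9 -20.5] p [ 0.5413 -0.3285  0.1983] rpy [-1.45e+02  1.00e-01 -3.62e+01] F [-0.5  0.5 -2.7] g 63.6
n 1 dist [ 0.0049  0.0075 -0.0194] rot [-0.03  0.05 -0.04]
[-0.0016, 0.0128, 0.07, -0.0007, 0.001, -0.001]
```

```bash
A='python3 -m crank'
$A '[[0,0.006,0.025,0,0,0],[0,0.006,0.025,0,0,0],[0,0,0,0,0,0],[0,0,0,0,0,0]]'
$A '[[0,0,0.01,0,0,0],[0,0,0,0,0,0]]'
$A '[[0,0,0.008,0,0,0],[0,0,0,0,0,0]]'
python3 - <<'E'
from mug import *
log(); ov('side',.0829,0,'s37',(310,135,430,235),6,-.004)
E
```

```text
clock: 35.0
ee_pos: [0.5448, -0.3236, 0.1836]
eef_rot: [-145.0, 0.1, -36.2]
wrist_force: [-0.2, -0.6, -1.6]
grip_width: 0.0636
clock: 35.17
ee_pos: [0.5461, -0.3226, 0.1815]
eef_rot: [-145.0, 0.0, -36.2]
wrist_force: [1.0, -0.1, -2.2]
grip_width: 0.0637
clock: 35.33
ee_pos: [0.5469, -0.3215, 0.1795]
eef_rot: [-145.0, 0.0, -36.2]
wrist_force: [-0.5, 0.0, -2.9]
grip_width: 0.0638
t 35.33 j [-53.   20.3  82.7  33.3  88.8 -21. ] p [ 0.5469 -0.3215  0.1795] rpy [-145.     0.   -36.2] F [-0.5  0.  -2.9] g 63.8
```

View pics/s37.png

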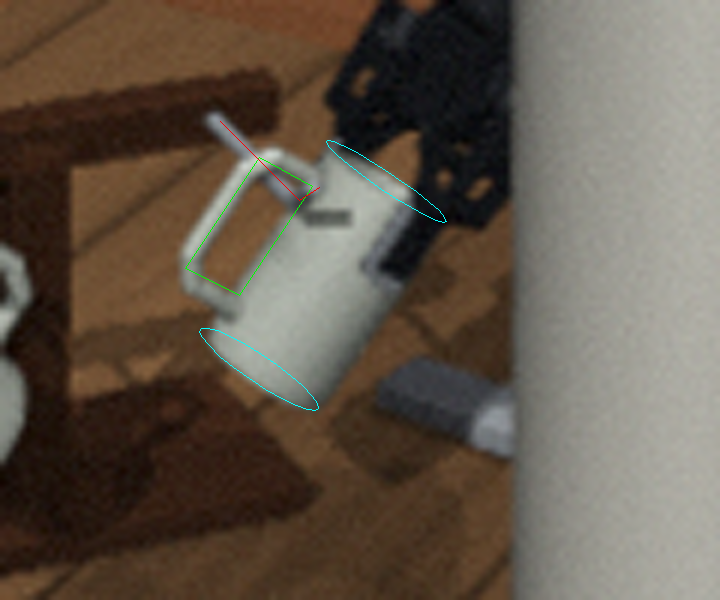

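```bash
A='python3 -m crank'
$A '[[0,0,0.008,0,0,0],[0,0,0,0,0,0]]'
$A '[[0,0,0.008,0,0,0],[0,0,0,0,0,0]]'
```

```text
clock: 35.55
ee_pos: [0.5477, -0.3208, 0.1781]
eef_rot: [-145.0, -0.0, -36.2]
wrist_force: [-6.0, -3.8, 4.8]
grip_width: 0.0635
clock: 35.72
ee_pos: [0.5485, -0.3199, 0.1762]
eef_rot: [-145.0, -0.0, -36.2]
wrist_force: [-5.8, -4.1, 4.3]
grip_width: 0.0633
```

Contact made. Release and back off.

```bash
A='python3 -m crank'
$A '[[0,0,-0.004,0,0,0],[0,0,0,0,0,0],[0,0,0,0,0,0],[0,0,0,0,0,0],[0,0,0,0,0,0]]' 82
$A '[[0,0,-0.04,0,0,0],[0,0,-0.08,0,0,0],[0,0,-0.12,0,0,0],[0,0,-0.12,0,0,0],[0,0,-0.12,0,0,0]]'
python3 - <<'E'
from mug import *
log(); snap('wrist','w38'); snap('side','s38')
E
```

```text
clock: 36.13
ee_pos: [0.5482, -0.32, 0.1768]
eef_rot: [-145.0, 0.0, -36.2]
wrist_force: [0.3, 0.1, -0.9]
grip_width: 0.0824
clock: 36.55
ee_pos: [0.4983, -0.3874, 0.2969]
eef_rot: [-145.0, 0.0, -36.2]
wrist_force: [0.5, -1.4, 0.5]
grip_width: 0.0822
t 36.55 j [-59.8  19.   70.6  32.7 103.7 -19.5] p [ 0.4983 -0.3874  0.2969] rpy [-145.     0.   -36.2] F [ 0.5 -1.4  0.5] g 82.2
```

View pics/s38.png

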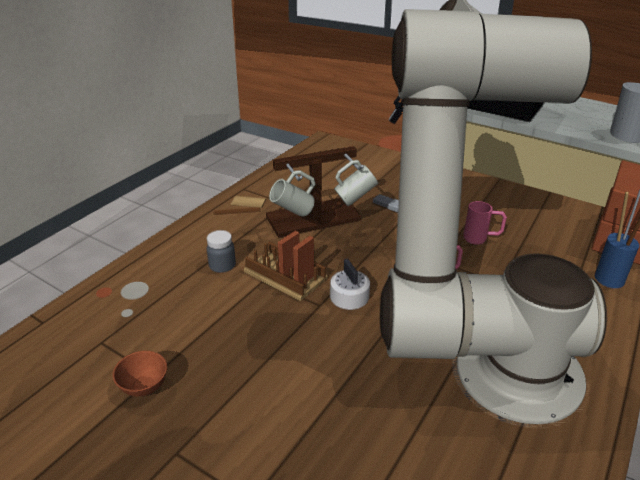

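View pics/w38.png

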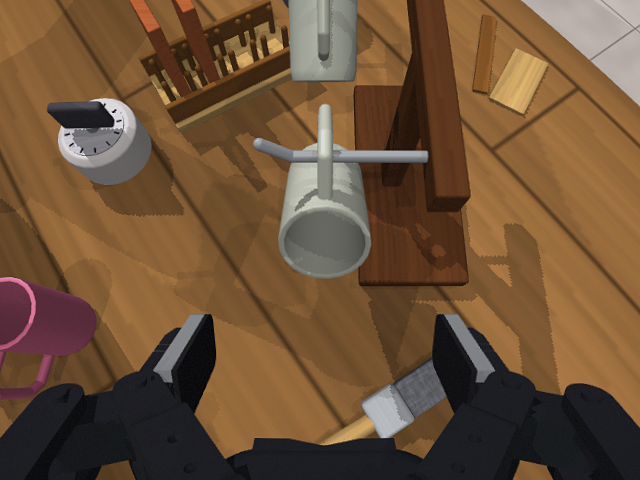

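```bash
python3 - <<'E'
from mug import *
plan([.42,-.36,.36],[180,0,0])
plan([.434,-.023,.20],[180,0,51],np.array([.42,-.36,.36]),R.from_euler('xyz',[180,0,0],degrees=True))
E
```

```text
n 8 dist [-0.078   0.0298  0.0598] rot [-33.56 -11.38 -35.1 ]
[-0.0334, -0.0067, -0.0259, -0.0932, -0.0316, -0.0975]
[-0.0335, -0.0074, -0.0256, -0.0932, -0.0316, -0.0975]
[-0.0335, -0.0081, -0.0253, -0.0932, -0.0316, -0.0975]
[-0.0335, -0.0088, -0.0251, -0.0932, -0.0316, -0.0975]
[-0.0334, -0.0096, -0.025, -0.0932, -0.0316, -0.0975]
[-0.0333, -0.0103, -0.0249, -0.0932, -0.0316, -0.0975]
[-0.0331, -0.011, -0.0248, -0.0932, -0.0316, -0.0975]
[-0.0328, -0.0117, -0.0248, -0.0932, -0.0316, -0.0975]
n 10 dist [ 0.014  0.337 -0.16 ] rot [  0.   0. -51.]
[0.0047, -0.1123, 0.0533, 0.0, 0.0, -0.1133]
[0.0146, -0.1115, 0.0533, 0.0, 0.0, -0.1133]
[0.0245, -0.1097, 0.0533, 0.0, 0.0, -0.1133]
[0.0341, -0.1071, 0.0533, 0.0, 0.0, -0.1133]
[0.0435, -0.1037, 0.0533, 0.0, 0.0, -0.1133]
[0.0526, -0.0994, 0.0533, 0.0, 0.0, -0.1133]
[0.0612, -0.0943, 0.0533, 0.0, 0.0, -0.1133]
[0.0693, -0.0885, 0.0533, 0.0, 0.0, -0.1133]
[0.0769, -0.082, 0.0533, 0.0, 0.0, -0.1133]
[0.0839, -0.0748, 0.0533, 0.0, 0.0, -0.1133]
```

```bash
A='python3 -m crank'
$A '[[-0.033,-0.007,-0.026,-0.093,-0.032,-0.0975],[-0.033,-0.007,-0.0256,-0.093,-0.032,-0.0975],[-0.0335,-0.008,-0.025,-0.093,-0.032,-0.0975],[-0.0335,-0.009,-0.025,-0.093,-0.032,-0.0975]]' >/dev/null
$A '[[-0.033,-0.01,-0.025,-0.093,-0.032,-0.0975],[-0.033,-0.01,-0.025,-0.093,-0.032,-0.0975],[-0.033,-0.011,-0.025,-0.093,-0.032,-0.0975],[-0.033,-0.012,-0.025,-0.093,-0.032,-0.0975]]' 
$A '[[0.005,-0.112,0.053,0,0,-0.113],[0.0146,-0.1115,0.053,0,0,-0.113],[0.0245,-0.11,0.053,0,0,-0.113],[0.034,-0.107,0.053,0,0,-0.113],[0.0435,-0.104,0.053,0,0,-0.113]]' 60 >/dev/null
$A '[[0.053,-0.099,0.053,0,0,-0.113],[0.061,-0.094,0.053,0,0,-0.113],[0.069,-0.0885,0.053,0,0,-0.113],[0.077,-0.082,0.053,0,0,-0.113],[0.084,-0.075,0.053,0,0,-0.113]]' >/dev/null
$A '[[0,0,0,0,0,0],[0,0,0,0,0,0],[0,0,0,0,0,0]]'
python3 - <<'E'
from mug import *
log(); snap('wrist','w39'); c,im=snap('side','s39'); 
plan([.434,-.023,.20],[180,0,51])
E
```

```text
clock: 37.32
ee_pos: [0.4213, -0.3577, 0.3561]
eef_rot: [-179.7, 0.4, 0.4]
wrist_force: [-0.9, 0.4, 0.6]
grip_width: 0.0819
clock: 38.4
ee_pos: [0.4347, -0.0198, 0.1994]
eef_rot: [-179.5, -0.2, 51.0]
wrist_force: [0.4, -0.5, -1.4]
grip_width: 0.0603
t 38.4 j [-13.   -6.9 104.    0.4  83.2 -64.1] p [ 0.4347 -0.0198  0.1994] rpy [-179.5   -0.2   51. ] F [ 0.4 -0.5 -1.4] g 60.3
n 1 dist [-0.0008 -0.0025  0.0005] rot [-0.48 -0.19 -0.1 ]
[-0.0081, 0.0033, -0.0017, -0.0108, -0.0041, -0.0022]
```

View pics/w39.png

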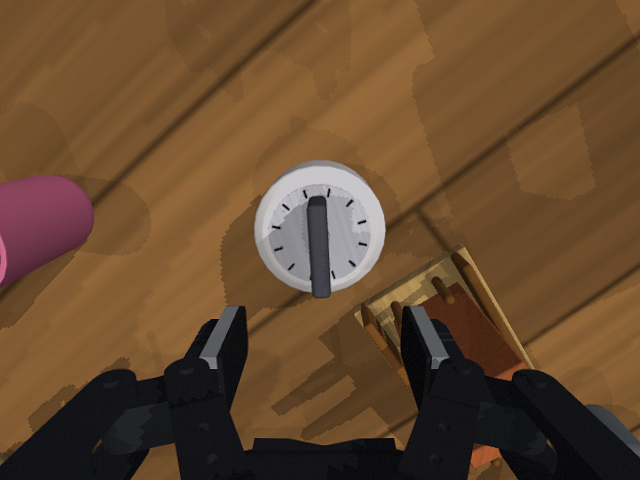

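View pics/s39.png

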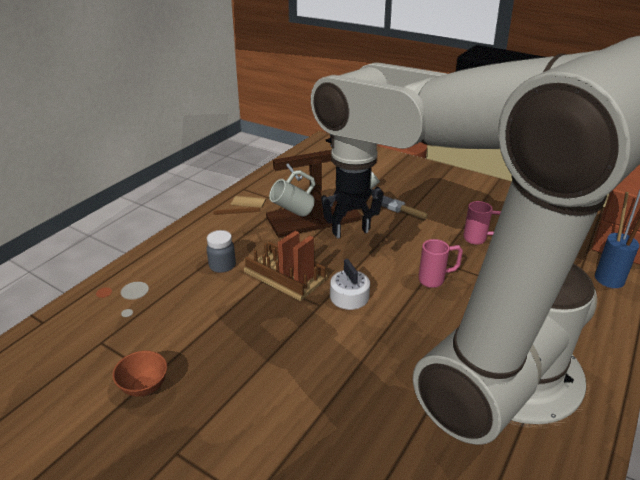

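```bash
python3 - <<'E'
from mug import *
c=imaging.get_calibration('wrist')
a=w(c,[(317,198),(321.5,296)],.096); print(a.round(4),a.mean(0).round(4),np.linalg.norm(a[0]-a[1]),np.degrees(np.arctan2(*(a[1]-a[0])[1::-1])))
print(w(c,[(320,232)],.052))
m=a.mean(0); plan([m[0],m[1],.083],[180,0,np.degrees(np.arctan2(*(a[1]-a[0])[1::-1]))+90])
E
```

```text
[[ 0.4066 -0.0031  0.096 ]
 [ 0.4562 -0.0401  0.096 ]] [ 0.4314 -0.0216  0.096 ] 0.06188666606053875 -36.75760158908471
[[ 0.43276681 -0.02253914  0.052     ]]
n 3 dist [-0.0033 -0.0011 -0.1165] rot [-0.48 -0.2  -2.34]
[-0.0037, -0.001, 0.1294, -0.0036, -0.0015, -0.0173]
[-0.0036, -0.0014, 0.1294, -0.0036, -0.0015, -0.0173]
[-0.0034, -0.0018, 0.1294, -0.0036, -0.0015, -0.0173]
```

```bash
A='python3 -m crank'
$A '[[-0.0037,-0.001,0.129,-0.0036,-0.0015,-0.014],[-0.0036,-0.0014,0.129,-0.0036,-0.0015,-0.014],[-0.0034,-0.0018,0.129,-0.0036,-0.0015,-0.014],[0,0,0,0,0,0],[0,0,0,0,0,0]]'
$A '[[0,0,0,0,0,0],[0,0,0,0,0,0],[0,0,0,0,0,0],[0,0,0,0,0,0],[0,0,0,0,0,0]]' 5 60
python3 - <<'E'
from mug import *
log(); print(status.get_state()['torque'])
snap('wrist','w40')
E
```

```text
clock: 38.92
ee_pos: [0.4307, -0.0213, 0.0828]
eef_rot: [-179.8, 0.1, 52.8]
wrist_force: [1.3, -0.3, 0.6]
grip_width: 0.0598
clock: 39.33
ee_pos: [0.4317, -0.0209, 0.0843]
eef_rot: [179.9, -0.0, 52.9]
wrist_force: [-3.7, -1.8, 13.3]
grip_width: 0.0111
t 39.33 j [-13.   -1.5 113.2  -0.   68.2 -65.9] p [ 0.4317 -0.0209  0.0843] rpy [179.9  -0.   52.9] F [-3.7 -1.8 13.3] g 11.1
[-0.33130728  0.59911781 -0.00452371]
```

View pics/w40.png

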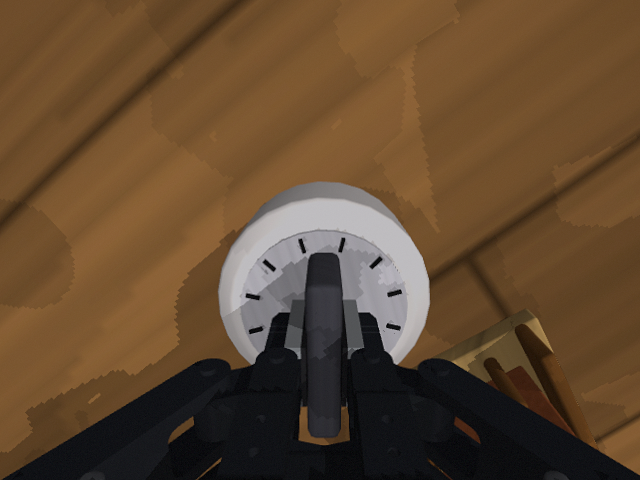

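```bash
A='python3 -m crank'
$A '[[0,0,-0.003,0,0,0.1],[0,0,0,0,0,0.15],[0,0,0,0,0,0.15],[0,0,0,0,0,0.15],[0,0,0,0,0,0.15]]'
$A '[[0,0,0,0,0,0.15],[0,0,0,0,0,0.15],[0,0,0,0,0,0.15],[0,0,0,0,0,0.15],[0,0,0,0,0,0.15]]'
python3 - <<'E'
from mug import *
log(); print(status.get_state()['torque']); snap('wrist','w41')
E
```

```text
clock: 39.8
ee_pos: [0.4322, -0.0205, 0.0844]
eef_rot: [180.0, -0.1, 21.1]
wrist_force: [12.1, 3.5, -8.2]
grip_width: 0.0113
clock: 40.22
ee_pos: [0.4331, -0.0204, 0.0845]
eef_rot: [-179.9, -0.2, -12.7]
wrist_force: [21.8, 3.4, -16.0]
grip_width: 0.0111
t 40.22 j [-1.300e+01 -1.500e+00  1.132e+02  1.000e-01  6.810e+01 -3.000e-01] p [ 0.4331 -0.0204  0.0845] rpy [-179.9   -0.2  -12.7] F [ 21.8   3.4 -16. ] g 11.1
[ 0.59672    -3.23969782  0.1600083 ]
```

View pics/w41.png

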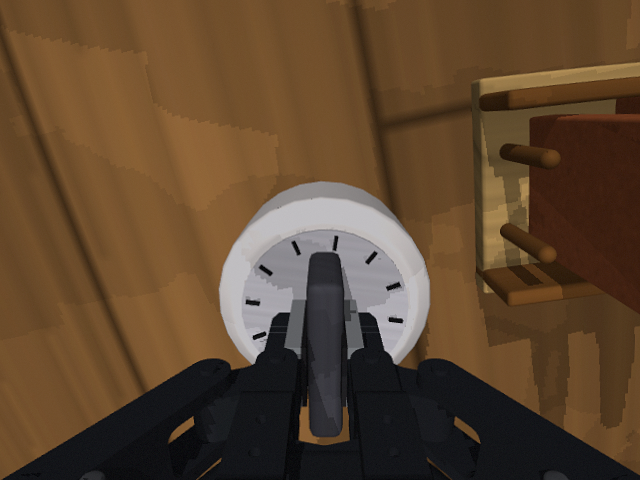

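```bash
A='python3 -m crank'
$A '[[0.008,0,0.005,0,0,0],[0,0,0,0,0,0],[0,0,0,0,0,0]]'
$A '[[0,0,0,0,0,0.12],[0,0,0,0,0,0.15],[0,0,0,0,0,0.15],[0,0,0,0,0,0]]'
python3 - <<'E'
from mug import *
log(); print(status.get_state()['torque'])
E
```

```text
clock: 40.52
ee_pos: [0.4338, -0.0205, 0.0842]
eef_rot: [-179.9, -0.0, -12.3]
wrist_force: [-12.9, 9.0, 30.4]
grip_width: 0.0109
clock: 40.85
ee_pos: [0.4342, -0.0207, 0.0842]
eef_rot: [-179.9, -0.1, -31.7]
wrist_force: [-6.8, 7.2, 24.9]
grip_width: 0.0112
t 40.85 j [-1.29e+01 -1.20e+00  1.13e+02  1.00e-01  6.82e+01  1.87e+01] p [ 0.4342 -0.0207  0.0842] rpy [-1.799e+02 -1.000e-01 -3.170e+01] F [-6.8  7.2 24.9] g 11.2
[ 1.26583937  1.3328677  -0.07940523]
```

```bash
A='python3 -m crank'
$A '[[-0.0018,0,-0.0025,0,0,0.15],[0,0,0,0,0,0.15],[0,0,0,0,0,0.15],[0,0,0,0,0,0.15],[0,0,0,0,0,0.15]]'
$A '[[0,0,0,0,0,0.15],[0,0,0,0,0,0.15],[0,0,0,0,0,0.15],[0,0,0,0,0,0]]'
python3 - <<'E'
from mug import *
log(); print(status.get_state()['torque'])
E
```

```text
clock: 41.27
ee_pos: [0.4346, -0.0212, 0.0844]
eef_rot: [-179.8, -0.1, -65.3]
wrist_force: [9.8, -3.8, 1.1]
grip_width: 0.0113
clock: 41.6
ee_pos: [0.4348, -0.0218, 0.0844]
eef_rot: [-179.8, -0.1, -85.7]
wrist_force: [10.7, -8.3, -0.4]
grip_width: 0.011
t 41.6 j [-1.30e+01 -1.30e+00  1.13e+02 -1.00e-01  6.81e+01  7.28e+01] p [ 0.4348 -0.0218  0.0844] rpy [-1.798e+02 -1.000e-01 -8.570e+01] F [10.7 -8.3 -0.4] g 11.0
[-1.23608261 -1.39791606 -0.04263176]
```

```bash
A='python3 -m crank'
$A '[[0.0018,-0.002,0,0,0,0.15],[0,0,0,0,0,0.15],[0,0,0,0,0,0.15],[0,0,0,0,0,0.15],[0,0,0,0,0,0.15]]'
$A '[[0,0,0,0,0,0.15],[0,0,0,0,0,0.15],[0,0,0,0,0,0.15],[0,0,0,0,0,0.1],[0,0,0,0,0,0]]'
python3 - <<'E'
from mug import *
log(); print(status.get_state()['torque']); snap('wrist','w42')
E
```

```text
clock: 42.02
ee_pos: [0.4347, -0.0227, 0.0843]
eef_rot: [-179.8, -0.1, -119.3]
wrist_force: [1.5, -16.1, 5.9]
grip_width: 0.011
clock: 42.43
ee_pos: [0.4343, -0.0232, 0.0843]
eef_rot: [-179.8, -0.1, -144.1]
wrist_force: [-4.4, -20.9, 8.4]
grip_width: 0.0109
t 42.43 j [-13.1  -1.2 112.9  -0.2  68.2 131.1] p [ 0.4343 -0.0232  0.0843] rpy [-1.798e+02 -1.000e-01 -1.441e+02] F [ -4.4 -20.9   8.4] g 10.9
[-3.01476443  0.67704312 -0.04478393]
```

View pics/w42.png

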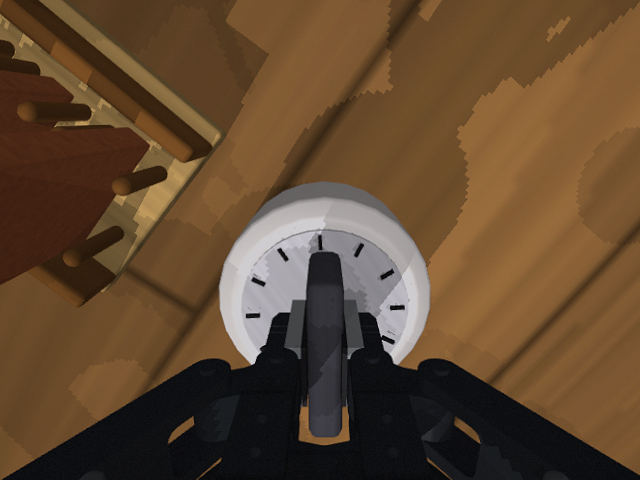

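```bash
A='python3 -m crank'
$A '[[0,0,0,0,0,0],[0,0,0,0,0,0],[0,0,0,0,0,0],[0,0,0,0,0,0]]' 60
$A '[[0,0,-0.1,0,0,0],[0,0,-0.12,0,0,0],[0,0,0,0,0,-0.15],[0,0,0,0,0,-0.15],[0,0,0,0,0,-0.15]]'
for i in 1 2 3 4; do $A '[[0,0,0,0,0,-0.15],[0,0,0,0,0,-0.15],[0,0,0,0,0,-0.15],[0,0,0,0,0,-0.15],[0,0,0,0,0,-0.15]]' >/dev/null; done
$A '[[0,0,0,0,0,-0.15],[0,0,0,0,0,-0.15],[0,0,0,0,0,-0.15],[0,0,0,0,0,-0.1],[0,0,0,0,0,0]]'
$A '[[0,0,0,0,0,0],[0,0,0,0,0,0],[0,0,0,0,0,0]]'
python3 - <<'E'
from mug import *
log(); snap('wrist','w43'); snap('side','s43')
E
```

```text
clock: 42.82
ee_pos: [0.4337, -0.0212, 0.0831]
eef_rot: [180.0, -0.0, -143.7]
wrist_force: [0.1, 0.3, -0.2]
grip_width: 0.0588
clock: 43.23
ee_pos: [0.4339, -0.0212, 0.1495]
eef_rot: [-180.0, 0.0, -123.1]
wrist_force: [-0.4, -0.9, -0.7]
grip_width: 0.0598
clock: 45.32
ee_pos: [0.4336, -0.0212, 0.1489]
eef_rot: [-180.0, 0.0, 36.5]
wrist_force: [0.0, 0.5, -0.1]
grip_width: 0.0597
clock: 45.57
ee_pos: [0.4337, -0.0213, 0.1489]
eef_rot: [-180.0, 0.0, 36.1]
wrist_force: [-0.1, -0.7, 0.4]
grip_width: 0.0599
t 45.57 j [-13.   -5.  108.4   0.   76.7 -49.1] p [ 0.4337 -0.0213  0.1489] rpy [-180.     0.    36.1] F [-0.1 -0.7  0.4] g 59.9
```

View pics/w43.png

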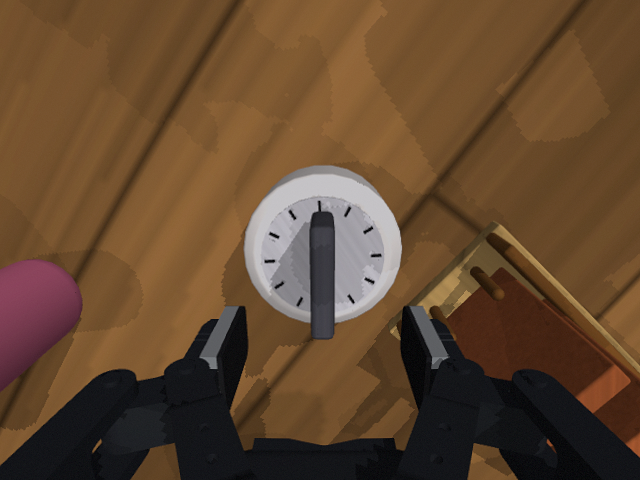

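View pics/s43.png

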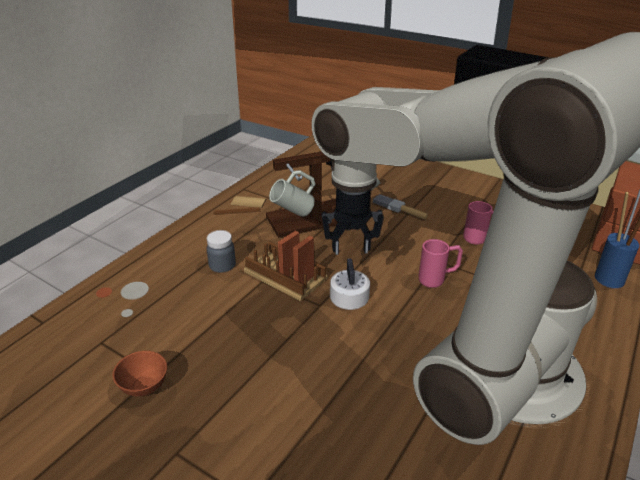

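```bash
python3 - <<'E'
from mug import *
c=imaging.get_calibration('wrist')
a=w(c,[(322.5,211),(322.5,338)],.096); print(a.round(4),a.mean(0).round(4),np.linalg.norm(a[0]-a[1]),np.degrees(np.arctan2(*(a[1]-a[0])[1::-1]))+90)
plan([.434,-.0222,.083],[180,0,36])
E
```

```text
[[ 0.4118  0.007   0.096 ]
 [ 0.4504 -0.0459  0.096 ]] [ 0.4311 -0.0195  0.096 ] 0.06550726615035216 36.157276833334606
n 2 dist [ 0.0003 -0.0009 -0.0659] rot [-0.04  0.03  0.19]
[-0.0003, 0.0016, 0.1098, -0.0005, 0.0003, 0.0021]
[-0.0004, 0.0015, 0.1098, -0.0005, 0.0003, 0.0021]
```

```bash
A='python3 -m crank'
$A '[[0,0.0016,0.11,0,0,0.002],[0,0.0015,0.108,0,0,0],[0,0,0,0,0,0],[0,0,0,0,0,0]]'
$A '[[0,0,0,0,0,0],[0,0,0,0,0,0],[0,0,0,0,0,0],[0,0,0,0,0,0],[0,0,0,0,0,0]]' 5 60
$A '[[0,0,0,0,0,0.12],[0,0,0,0,0,0.12],[0,0,0,0,0,0.12],[0,0,0,0,0,0]]'
python3 - <<'E'
from mug import *
log(); print(status.get_state()['torque'])
E
```

```text
clock: 46.0
ee_pos: [0.4335, -0.0219, 0.0832]
eef_rot: [-179.8, 0.1, 36.1]
wrist_force: [0.7, -0.4, 1.2]
grip_width: 0.0601
clock: 46.42
ee_pos: [0.434, -0.0227, 0.0848]
eef_rot: [180.0, 0.1, 36.2]
wrist_force: [-11.4, -6.7, 15.3]
grip_width: 0.0116
clock: 46.75
ee_pos: [0.4338, -0.0229, 0.0847]
eef_rot: [179.9, 0.1, 19.6]
wrist_force: [-13.1, -7.1, 19.4]
grip_width: 0.0111
t 46.75 j [-1.310e+01 -1.200e+00  1.129e+02 -1.000e-01  6.840e+01 -3.270e+01] p [ 0.4338 -0.0229  0.0847] rpy [1.799e+02 1.000e-01 1.960e+01] F [-13.1  -7.1  19.4] g 11.1
[-1.1820639   2.16333592  0.03855933]
```

```bash
A='python3 -m crank'
T() { python3 -c "
from mug import *
s=status.get_state(); print('yaw',s['eef_rot'][2].round(2),'F',s['wrist_force'].round(1),'tau',s['torque'].round(2),'j6',s['joints'][5].round(2))"; }
$A '[[-0.003,0.0005,-0.0018,0,0,0.1],[0,0,0,0,0,0.1],[0,0,0,0,0,0]]' >/dev/null; T
$A '[[0,0,0,0,0,0.1],[0,0,0,0,0,0.1],[0,0,0,0,0,0]]' >/dev/null; T
$A '[[0,0,0,0,0,0.05],[0,0,0,0,0,0.05],[0,0,0,0,0,0]]' >/dev/null; T
```

```text
yaw 10.65 F [-4.4 -4.6  5.6] tau [-0.67  0.5   0.  ] j6 -23.83
yaw 1.66 F [-5.9 -5.1  6.7] tau [-0.8   0.79  0.  ] j6 -14.83
yaw -2.68 F [-6.4 -5.4  7.8] tau [-0.82  0.88 -0.01] j6 -10.49
```

```bash
A='python3 -m crank'
T() { python3 -c "
from mug import *
s=status.get_state(); print('yaw',s['eef_rot'][2].round(2),'F',s['wrist_force'].round(1),'tau',s['torque'].round(2),'j6',s['joints'][5].round(2),s['tau'][5].round(3))"; }
$A '[[0,0,0,0,0,0.05],[0,0,0,0,0,0.05],[0,0,0,0,0,0]]' >/dev/null; T
$A '[[0,0,0,0,0,0.05],[0,0,0,0,0,0.05],[0,0,0,0,0,0]]' >/dev/null; T
```

```text
yaw -7.08 F [-7.5 -4.7  8.5] tau [-0.74  0.98  2.2 ] j6 -6.06 3.635
yaw -11.48 F [-7.6 -5.4 10.2] tau [-0.76  1.18  3.95] j6 -1.63 5.382
```

```bash
A='python3 -m crank'
$A '[[0,0,0,0,0,-0.05],[0,0,0,0,0,-0.05],[0,0,0,0,0,0]]'
python3 -c "
from mug import *
s=status.get_state(); print(s['torque'],s['eef_rot'])"
$A '[[0,0,0,0,0,0],[0,0,0,0,0,0],[0,0,0,0,0,0],[0,0,0,0,0,0]]' 60
$A '[[0,0,-0.1,0,0,0],[0,0,-0.12,0,0,0],[0,0,-0.12,0,0,0],[0,0,0,0,0,0],[0,0,0,0,0,0]]'
python3 - <<'E'
from mug import *
log(); snap('wrist','w44'); snap('side','s44'); snap('top','t44')
E
```

```text
clock: 48.25
ee_pos: [0.4333, -0.023, 0.0849]
eef_rot: [179.9, 0.0, -6.8]
wrist_force: [-6.4, -5.5, 8.6]
grip_width: 0.011
[-0.82607856  1.00847129  2.13076421] [ 1.79912431e+02  3.13079971e-02 -6.75724213e+00]
clock: 48.58
ee_pos: [0.4335, -0.0225, 0.0842]
eef_rot: [-180.0, 0.0, -7.0]
wrist_force: [-0.3, 1.3, -0.1]
grip_width: 0.0588
clock: 49.0
ee_pos: [0.4343, -0.0227, 0.1879]
eef_rot: [180.0, -0.2, -7.0]
wrist_force: [-0.8, 0.3, -0.9]
grip_width: 0.06
t 49.0 j [-13.2  -6.8 105.3   0.   81.3  -6.1] p [ 0.4343 -0.0227  0.1879] rpy [180.   -0.2  -7. ] F [-0.8  0.3 -0.9] g 60.0
```

View pics/w44.png

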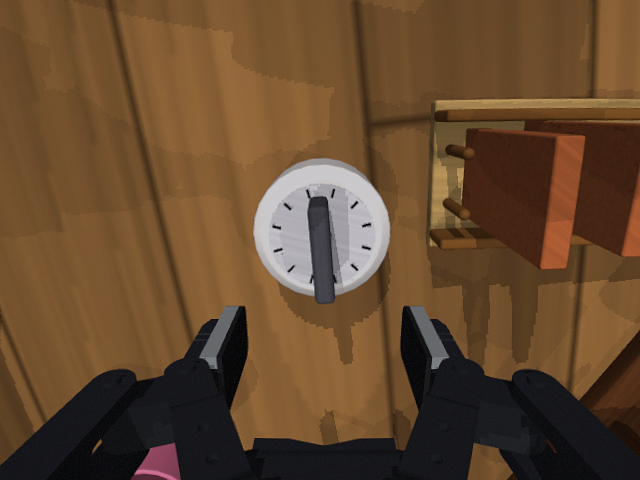

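View pics/s44.png

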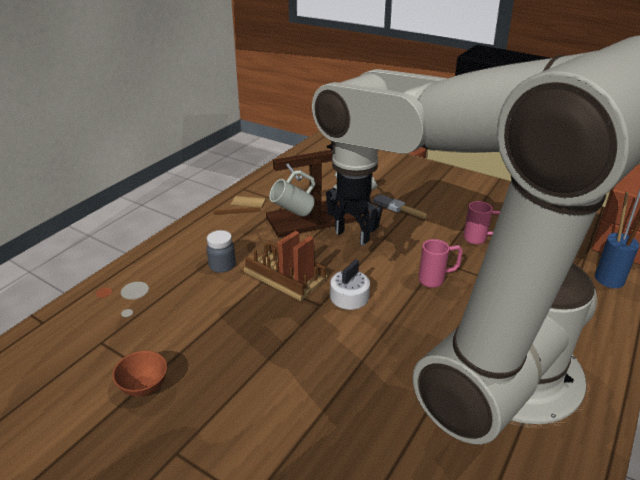

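View pics/t44.png

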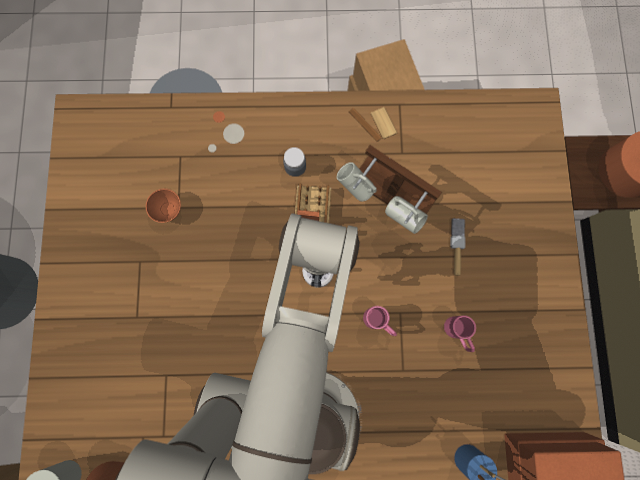

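```bash
python3 - <<'E'
from mug import *
c=imaging.get_calibration('wrist')
a=w(c,[(317.5,200),(324.5,300)],.096); y=np.degrees(np.arctan2(*(a[1]-a[0])[1::-1])); print(a.round(4),y, 'turned from start',-37.1-(y-180) if y>0 else 180+(-37.1-y))
E
```

```text
[[ 0.4341  0.0113  0.096 ]
 [ 0.4307 -0.0483  0.096 ]] -93.33022366677118 turned from start 236.23022366677117
```

```bash
python3 - <<'E'
from h import *
t=cv2.imread('pics/t44.png'); crop(t,290,130,450,250,5,'c44')
E
```

```text
(no output)
```

View pics/c44.png

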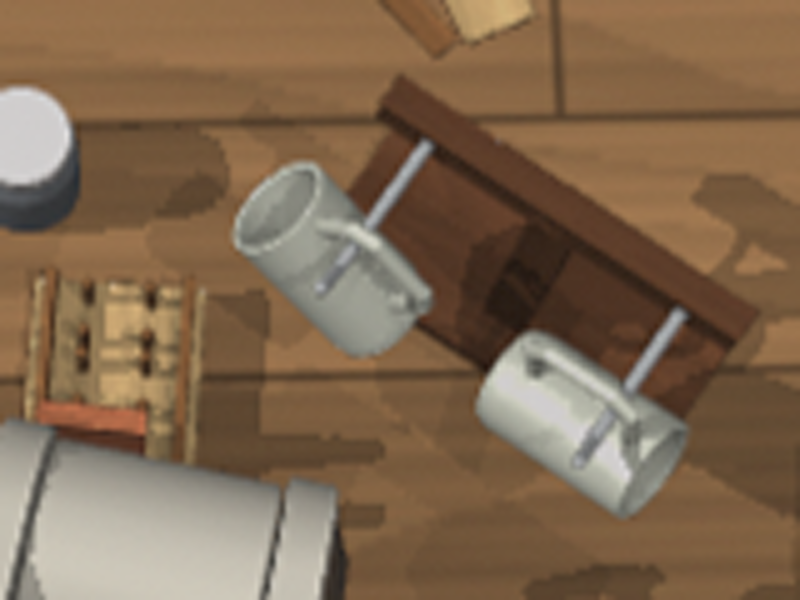

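```bash
python3 -c "
from bench import manip
print(manip.finish_job())"
```

```text
the job is handed in; nothing more can be done
None
```

The job is finished and handed in at about 49 s of the 210 s allowed; no verdict is reported. This start had two tiles and two white mugs (no third tile).

- **Tiles:** both stand on edge in the two rack slots nearest the robot, one to a slot.
- **Mugs:** each hangs by its handle on its own hook.
- **Timer key:** I wound it clockwise in two grips, only after all four pieces were up. The wrist moment rose from about 0 to 4 N m at the end, which I took to be the stop.
- **Left alone:** I never touched the bowl, jar, brush or the pink mugs, and the last pictures show them where they were.

**Last checks**
- The wrist and side pictures show both tiles upright in their slots.
- The top picture shows each hook rod through its mug's handle loop.
- From the blade, the key turned about 236°, or 4.12 rad, from its starting position. The starting angle (0 to 0.5 rad) could not be read, so 4.12 rad is the least the key can be at. That leaves only a small margin over the required 4.1 rad unless the stop really was reached, as the moment suggested.
- The gripper was open and about 7 cm clear above the key, with wrist force near zero.

**Small disagreements**
- The second mug sat about 4 mm off-centre in the grip, and I corrected for that before hanging it.
- Image estimates of the timer's centre differed by about 3 mm. This caused side forces of up to about 22 N (30 N vertically after one correction) while winding, which I relieved as I went.

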